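Clear the glue-stick bin and close it

ROBOT

A 6-joint arm with a two-finger parallel gripper is mounted at the origin on the work surface; the furniture and walls round the work are solid. World frame = base frame: x ahead of the robot, y to its left, z up, the work surface at z = 0. Lengths are in mm, angles in rad, forces in N, time in s.
With the tool pointing down it reaches from about 400 to 925 mm from the base axis. Payload 12.5 kg.
Tool frame: the origin (TCP) lies at the very end of the fingers, on their centre line; the grasp point (between the pads) lies 19 mm behind it; x points along the fingers, y is the direction in which the jaws open and shut, and the axes are right-handed (so a half turn about x gives the same grasp; the last joint's range is limited). The gripper opens to 95 mm and grips with 3 to 60 N. Pads are 20 mm wide; open, the fingers measure 119 mm over their backs; the gripper's body (75 mm by 180 mm) begins 59 mm behind the grasp point.
Start: joints at [-1.277, 0.491, 1.559, -0, 1.092, -0.106], TCP at [243.295, -575.721, 214.661] pointing down, gripper open.
Joint ranges: [-3.1, 3.1], [-0.84, 2.19], [0.05, 2.79], [-1.13, 4.28], [0.06, 2.93], [-2.69, 2.69]. Speed limits (rad/s): [2.22, 2.22, 2.79, 3.14, 3.14, 3.14].

INTERFACE

Orientations are given as [roll, pitch, yaw] about the fixed x, y, z axes, in that order (R = Rz(yaw) Ry(pitch) Rx(roll)).
In Python, from cell import env, optics, job gives the robot as it stands.
- The arm moves only by the shell command python3 -m handwheel 'ROWS' [OPENING]. ROWS is JSON, a list of rows, each an object with "travel": the shift along the world's x, y, z in mm, a list of three; "roll": the turn about the world's z in degrees. In form: [{"travel": [dx, dy, dz], "roll": roll}, ...]. A call has 1 to 8 rows; each row is the pose to reach, as a shift and turn from the pose commanded when the call began; what a row does not reach only later rows make up. A row lasts 1/10 s, in which the tool goes at most 50 mm and 8.59 degrees, less where a joint would pass 70% of its speed; a pose out of reach is approached as far as the arm can. A call with a gripper value outside its range is refused whole. OPENING is the closure, from -1 (fully open) to 1 (shut), set as the call begins (- or left out, the last holds). The fingers move at their own pace and stop on an object; the grip force is fixed at half the most. Time passes only in rows, so rows that repeat a pose let the fingers close. It gives the time, the measured TCP pose, the force and the opening at its end, in the units of the state.
- env.state(): the state, without advancing time (a new reading comes with each control period).
- optics.read_camera(name): name is "scene" or "top"; returns the picture (400x640x3 uint8, red, green, blue); there is no depth.
- optics.camera_params(name): a dict with "fx", "fy", "cx", "cy" (pixels), "world_from_camera" (4x4, takes a point from camera to world coordinates). Camera axes: x right, y up, looking along -z (the intrinsics and any distortion apply to the point x, -y, -z); pixel columns grow to the right and rows downward; lengths in mm; the calibration is good to about 2 mm. A picture is of the moment at which its call begins. camera_params takes no time and is no camera call.
- job.job_done(): hands the job in, once; it reports no verdict.
The state is a dict: "t": time; "joints": joint angles; "qvel": joint speeds; "tau": joint torques, N m; "eef_pos": TCP position; "tcp_rot": TCP orientation; "ft_force": force on the tool from outside, world axes, zero at the start; "moment": the same for the moment, N m; "opening": opening from 0.0 (shut) to 1.0 (fully open).
Only numpy, scipy, OpenCV 4.12 (cv2) and the standard library are available. Lean on these libraries where they do the work, as an engineer would, in place of code of your own. Each camera call takes 0.05 s, during which the arm holds its last target.

TASK

The glue sticks are jammed in the corners of the small grey bin. Work each one free and stand it upright, cap up, on the floor of the black tray, then set the loose cover on the emptied bin so that it sits seated and level on the rim; leave the mint tin and the eraser where they are.

Things in the scene. Friction and masses are not known exactly. Their poses are not given: they have to be found in the camera images.
- bin: low square grey bin, fixed, outside 108 x 108 mm, rim at 40 mm height, walls and floor 4 mm thick (100 x 100 mm inside). In its middle a post: stem 28 mm in diameter, flat head 36 mm in diameter with underside at 28 mm and top at 31 mm height. Origin: centre of its underside on the desk; z up, x and y along its sides
- stick_1: glue stick: cylinder 27 mm in diameter, 90 mm long, 35 g, cap at the top end. Origin: centre of its foot; z runs from foot to cap. At the start wedged in a bin corner, leaning outward over it about 48 degrees above horizontal, foot against the post below its head, cap end 45 mm above the rim; drawn straight up the foot catches below the post head, drawn along its length it comes free. None if absent
- stick_2: glue stick: cylinder 27 mm in diameter, 90 mm long, 35 g, cap at the top end. Origin: centre of its foot; z runs from foot to cap. At the start wedged in a bin corner, leaning outward over it about 48 degrees above horizontal, foot against the post below its head, cap end 45 mm above the rim; drawn straight up the foot catches below the post head, drawn along its length it comes free. None if absent
- stick_3: glue stick: cylinder 27 mm in diameter, 90 mm long, 35 g, cap at the top end. Origin: centre of its foot; z runs from foot to cap. At the start wedged in a bin corner, leaning outward over it about 48 degrees above horizontal, foot against the post below its head, cap end 45 mm above the rim; drawn straight up the foot catches below the post head, drawn along its length it comes free. None if absent
- stick_4: glue stick: cylinder 27 mm in diameter, 90 mm long, 35 g, cap at the top end. Origin: centre of its foot; z runs from foot to cap. At the start wedged in a bin corner, leaning outward over it about 48 degrees above horizontal, foot against the post below its head, cap end 45 mm above the rim; drawn straight up the foot catches below the post head, drawn along its length it comes free. None if absent
- cover: loose grey bin cover, 160 g, lying on the desk: plate 112 x 112 x 4 mm, below it a step 92 x 92 x 6 mm that drops inside the rim with 4 mm play a side, above it a round knob 20 mm in diameter, 32 mm tall. Origin: centre of the step's underside; z up, x and y along its sides; plate top at z = 10 mm, knob top at 42 mm. Seated, it is 34 mm above the bin's origin; any quarter turn fits
- tray: shallow black tray, fixed to the desk, outside 258 mm along its x by 98 mm along its y, 12 mm high, walls and floor 4 mm thick. Origin: centre of its underside on the desk; z up; the floor the sticks stand on is at z = 4 mm
- tin: green mint tin 48 x 64 x 16 mm lying loose near the back of the desk, a bystander. Origin: centre of its underside
- rubber: pink eraser 19 x 48 x 11 mm lying loose on the robot's side of the bin, a bystander. Origin: centre of its underside

How it is judged (in metres and radians):
On the way, in this order (a step that is already met when the one before it is completed fails the run):
1. all glue sticks stand upright on the tray (angle between each of stick_1, stick_2, stick_3, stick_4's own z axis and vertical below 0.08 rad and z of stick_1 in the frame of tray between 0 and 0.009 m and x of stick_1 in the frame of tray between -0.125 and 0.125 m and y of stick_1 in the frame of tray between -0.045 and 0.045 m and z of stick_2 in the frame of tray between 0 and 0.009 m and x of stick_2 in the frame of tray between -0.125 and 0.125 m and y of stick_2 in the frame of tray between -0.045 and 0.045 m and z of stick_3 in the frame of tray between 0 and 0.009 m and x of stick_3 in the frame of tray between -0.125 and 0.125 m and y of stick_3 in the frame of tray between -0.045 and 0.045 m and z of stick_4 in the frame of tray between 0 and 0.009 m and x of stick_4 in the frame of tray between -0.125 and 0.125 m and y of stick_4 in the frame of tray between -0.045 and 0.045 m), for 0.2 s.
2. the cover sits seated and level on the bin (horizontal distance between cover and bin below 0.008 m and z of cover in the frame of bin between 0.03 and 0.0365 m and angle between cover's own z axis and vertical below 0.03 rad and (angle between the x axis of cover and the x axis of bin, either way round below 0.12 rad or angle between the x axis of cover and the y axis of bin, either way round below 0.12 rad)), for 0.2 s.
At the end, for the whole second after the job is handed in: every stick present stands cap up on the tray floor (tilt < 0.08 rad, foot within 5 mm of the floor height); the cover is on the bin: centred to 8 mm, square to 0.12 rad, level to 0.03 rad, origin 30 to 36.5 mm above the bin's; all released and at rest (all of step 1 and all of step 2 and linear speed of each of stick_1, stick_2, stick_3, stick_4, cover below 0.02 m/s); the robot touches nothing.
It fails at once if the mint tin is pushed away (distance of tin from where it was at the start of the episode above 0.03 m).
It fails at once if the eraser is pushed away (distance of rubber from where it was at the start of the episode above 0.03 m).
Of stick_1, stick_2, stick_3, stick_4 only 3 to 4 are there at a start; the rules pass over those that are not, and their reading is None.
At some moment in a run one of cover may be knocked a few centimetres aside while the robot is not near it.
Once in a run the grip may slacken for a moment while it holds something.
It also fails if it takes over 210 s, if anything falls off the work surface, if the arm or the gripper's body presses on something with over 40 N, if the wrist force passes 120 N, or if a joint passes its speed limit or range.

## Working session

There is one attempt and no reset: what is moved stays moved. The work goes in short steps, Python scripts to look and compute and a shell command to move; the robot and the scene stay as the last step left them, time stands still between calls to the robot, and variables do not carry over. Pictures are saved under pics/ and viewed, and the job is handed in when it is done.

```bash
ls; mkdir -p pics
python3 - <<'E'
from cell import env, optics, job
import cv2
s=env.state(); print(s)
for n in("scene","top"):
    p=optics.camera_params(n); print(n,p)
    im=optics.read_camera(n); cv2.imwrite(f"pics/{n}0.png",im[:,:,::-1])
E
```

```text
pics
{'t': 0.0, 'joints': array([-1.27658397e+00,  4.91576501e-01,  1.55944080e+00, -4.35904587e-05,
        1.09171151e+00, -1.05586782e-01]), 'qvel': array([-0.00112594, -0.00127807, -0.00053678,  0.00194681, -0.00015873,
       -0.00039906]), 'tau': array([-7.83814467e-04, -6.12650299e+01, -2.58183038e+01,  6.92000147e-02,
        4.82342381e-02, -9.63497246e-05]), 'eef_pos': array([ 243.21857367, -575.46954092,  214.05420524]), 'tcp_rot': array([-1.64236935,  1.56965951,  1.89904256]), 'ft_force': array([-0.88545985,  0.72171838, -0.14127229]), 'moment': array([-0.02774095, -0.04450136,  0.03390634]), 'opening': 1.0001521639858717}
scene {'fx': 453.6190360930812, 'fy': 453.6190360930812, 'cx': 322.4075953630647, 'cy': 199.1641461992688, 'world_from_camera': array([[-6.44989198e-01,  4.63523858e-01, -6.07564455e-01,
        -1.03916811e+02],
       [-7.64110363e-01, -4.02777921e-01,  5.03890166e-01,
         6.31667109e+02],
       [-1.11484346e-02,  7.89250010e-01,  6.13970792e-01,
         6.87663108e+02],
       [ 0.00000000e+00,  0.00000000e+00,  0.00000000e+00,
         1.00000000e+00]])}
top {'fx': 443.71014026465656, 'fy': 443.71014026465656, 'cx': 321.9567347536601, 'cy': 197.7247163891168, 'world_from_camera': array([[ 2.11334594e-02,  9.96899341e-01, -7.57963115e-02,
         4.68923294e+02],
       [-9.99776587e-01,  2.11022264e-02, -1.21301827e-03,
         7.12336252e+01],
       [ 3.90213811e-04,  7.58050129e-02,  9.97122584e-01,
         9.28580992e+02],
       [ 0.00000000e+00,  0.00000000e+00,  0.00000000e+00,
         1.00000000e+00]])}
```

View pics/scene0.png

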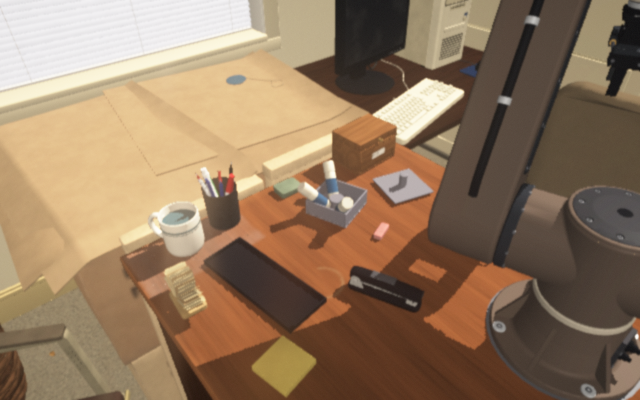

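View pics/top0.png

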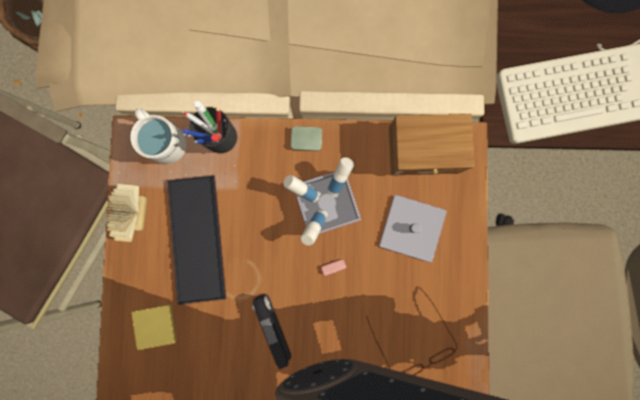

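```bash
cat > h.py <<'E'
from cell import env, optics
import cv2, numpy as np
def P(n):
    p=optics.camera_params(n); K=np.array([[p['fx'],0,p['cx']],[0,p['fy'],p['cy']],[0,0,1]]); return K,p['world_from_camera']
def px2w(n,u,v,z):
    K,T=P(n); d=T[:3,:3]@np.array([(u-K[0,2])/K[0,0],-(v-K[1,2])/K[1,1],-1]); o=T[:3,3]
    return o+d*(z-o[2])/d[2]
def w2px(n,X):
    K,T=P(n); c=T[:3,:3].T@(np.asarray(X,float)-T[:3,3]); c=np.array([c[0],-c[1],-c[2]]); q=K@c; return q[:2]/q[2]
def crop(n,x0,y0,w,h,f,out,im=None):
    if im is None: im=optics.read_camera(n)
    c=im[y0:y0+h,x0:x0+w,::-1]; c=cv2.resize(c,None,fx=f,fy=f,interpolation=cv2.INTER_CUBIC)
    for i in range(0,w,10):
        cv2.line(c,(i*f,0),(i*f,12 if (x0+i)%50 else 22),(0,255,255),1)
        if i%20==0: cv2.putText(c,str(x0+i),(i*f,30),0,.35,(0,255,255),1)
    for i in range(0,h,10):
        cv2.line(c,(0,i*f),(12,i*f),(0,255,255),1)
        if i%20==0: cv2.putText(c,str(y0+i),(14,i*f+4),0,.35,(0,255,255),1)
    cv2.imwrite(out,c)
E
python3 - <<'E'
from h import *
t=cv2.imread('pics/top0.png')[:,:,::-1]; s=cv2.imread('pics/scene0.png')[:,:,::-1]
crop('top',270,140,110,110,5,'pics/c1.png',t)
crop('top',150,160,320,140,2,'pics/c2b.png',t)
crop('top',365,180,90,90,6,'pics/c2.png',t)
crop('scene',260,140,190,110,4,'pics/c3.png',s)
crop('top',110,100,160,220,2,'pics/c4.png',t)
E
```

```text
(no output)
```

View pics/c1.png

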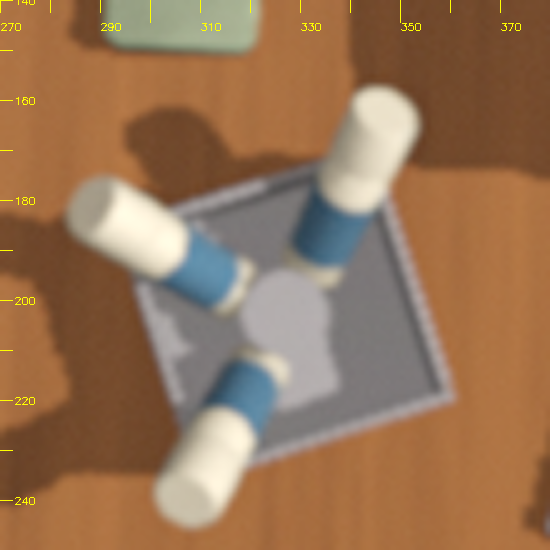

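View pics/c2.png

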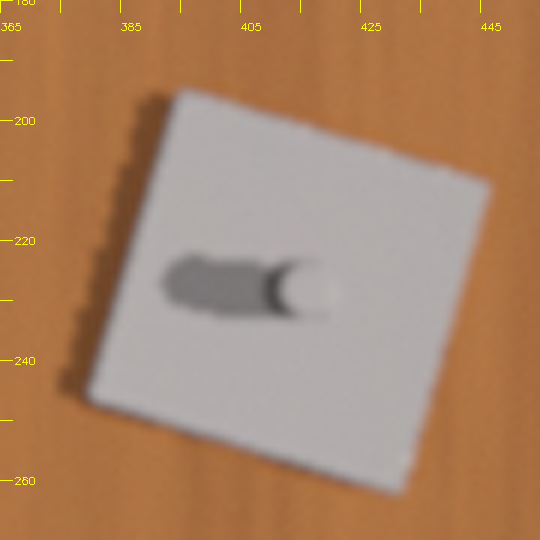

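View pics/c3.png

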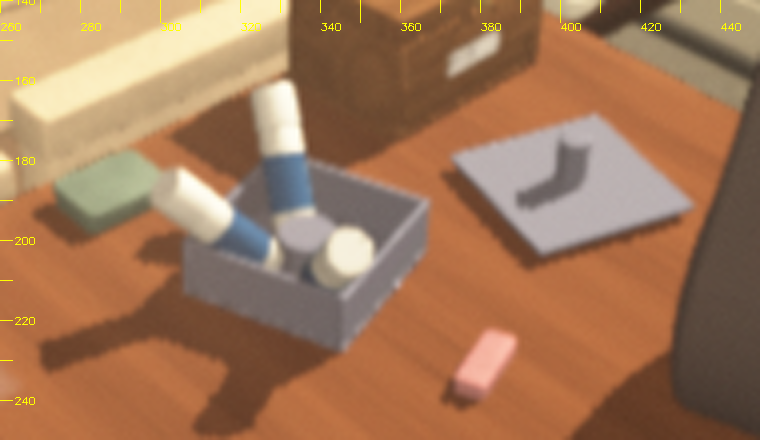

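View pics/c4.png

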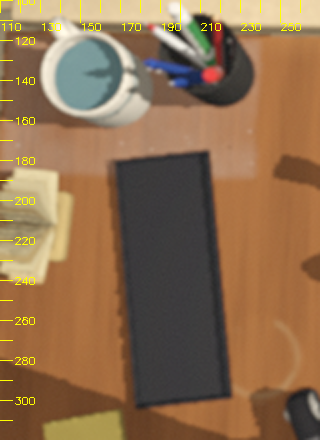

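```bash
cat >> h.py <<'E'
def rz(a): c,s=np.cos(a),np.sin(a); return np.array([[c,-s,0],[s,c,0],[0,0,1]])
def over(n,im,polys,x0,y0,w,h,f,out):
    c=cv2.resize(im[y0:y0+h,x0:x0+w,::-1],None,fx=f,fy=f,interpolation=cv2.INTER_CUBIC)
    for pts,col in polys:
        q=np.array([(w2px(n,p)-[x0,y0]+.5)*f for p in pts]).astype(int)
        cv2.polylines(c,[q],True,col,1)
    cv2.imwrite(out,c)
def sq(c,yaw,a,b,z): return [rz(yaw)@[sx*a,sy*b,0]+[c[0],c[1],z] for sx,sy in((1,1),(-1,1),(-1,-1),(1,-1))]
def circ(c,n,r):
    n=np.array(n,float); u=np.cross(n,[.3,.2,.9]); u/=np.linalg.norm(u); v=np.cross(n,u)
    return [np.array(c)+r*(np.cos(t)*u+np.sin(t)*v) for t in np.linspace(0,6.28,30)]
def binpolys(c,yaw,sticks):
    P=[(sq(c,yaw,54,54,40),(0,255,0)),(sq(c,yaw,54,54,0),(0,128,0)),(circ([*c,31],[0,0,1],18),(0,255,255))]
    for k in sticks:
        a=yaw+k; d=np.array([np.cos(a)*np.cos(.838),np.sin(a)*np.cos(.838),np.sin(.838)])
        f=np.array([c[0]+24*np.cos(a),c[1]+24*np.sin(a),18])
        P+=[(circ(f,d,13.5),(255,0,0)),(circ(f+d*90,d,13.5),(0,0,255)),(circ(f+d*65,d,13.5),(255,0,255))]
    return P
E
python3 - <<'E'
from h import *
t=cv2.imread('pics/top0.png')[:,:,::-1]; s=cv2.imread('pics/scene0.png')[:,:,::-1]
h=px2w('top',326.5,201.5,31);c=px2w('top',360.5,219.5,40);print(h,c,np.degrees(np.arctan2(*(c-h)[1::-1])),np.hypot(*(c-h)[:2]))
print('scene head',px2w('scene',335,198.5,31))
yaw=np.arctan2(*(c-h)[1::-1])+3*np.pi/4; print(np.degrees(yaw))
pl=binpolys(h,yaw,[np.pi/4,-np.pi/4,3*np.pi/4])
over('top',t,pl,270,140,110,110,5,'pics/o1.png'); over('scene',s,pl,280,150,100,90,6,'pics/o2.png')
# tray corners top rim z=12
for u,v in((168.5,180),(214,176.5),(224.5,299),(178,303)): print('tray',px2w('top',u,v,12))
for u,v in((396,195),(446.5,210.5),(432,262),(380,246.5)): print('cover plate',px2w('top',u,v,10))
print('knob',px2w('top',416,228,42))
for u,v in((323,269),(346,264)):print('rub',px2w('top',u,v,11))
print('tin',px2w('top',307,139,16))
for u,v in((397,172),(472,170),(396,116)):print('box',px2w('top',u,v,0),px2w('top',u,v,80))
E
```

```text
[529.67337479  62.95421753  31.        ] [494.41275656  -5.71659629  40.        ] -117.17928041453057 77.19450672897666
scene head [528.34177972  68.64594055  31.        ]
17.820719585469437Traceback (most recent call last):
  File "<stdin>", line 6, in <module>
  File "h.py", line 32, in binpolys
    P=[(sq(c,yaw,54,54,40),(0,255,0)),(sq(c,yaw,54,54,0),(0,128,0)),(circ([*c,31],[0,0,1],18),(0,255,255))]
                                                                     ~~~~^^^^^^^^^^^^^^^^^^^^
  File "h.py", line 30, in circ
    return [np.array(c)+r*(np.cos(t)*u+np.sin(t)*v) for t in np.linspace(0,6.28,30)]
            ~~~~~~~~~~~^~~~~~~~~~~~~~~~~~~~~~~~~~~~
ValueError: operands could not be broadcast together with shapes (4,) (3,)
```

```bash
sed -i 's/P=\[(sq/c=c[:2]; P=[(sq/' h.py
python3 - <<'E'
from h import *
t=cv2.imread('pics/top0.png')[:,:,::-1]; s=cv2.imread('pics/scene0.png')[:,:,::-1]
h=px2w('top',326.5,201.5,31);yaw=np.radians(17.8)
pl=binpolys(h,yaw,[np.pi/4,-np.pi/4,3*np.pi/4])
over('top',t,pl,270,140,110,110,5,'pics/o1.png'); over('scene',s,pl,280,150,100,90,6,'pics/o2.png')
print('scene head',px2w('scene',336,198,31))
for u,v in((168.5,180),(214,176.5),(224.5,299),(178,303)): print('tray',px2w('top',u,v,12))
for u,v in((396,195),(446.5,210.5),(432,262),(380,246.5)): print('cover plate',px2w('top',u,v,10))
print('knob',px2w('top',416,228,42))
for u,v in((323,269),(346,264)):print('rub',px2w('top',u,v,11))
print('tin',px2w('top',307,139,16))
for u,v in((397,172),(472,170),(396,116)):print('box',px2w('top',u,v,0),px2w('top',u,v,80))
E
```

```text
scene head [528.23774508  65.58585411  31.        ]
tray [568.77445208 391.89637156  12.        ]
tray [578.09180713 297.68045324  12.        ]
tray [327.63465121 266.37253384  12.        ]
tray [317.62226295 360.654991    12.        ]
cover plate [547.67951383 -81.30511046  10.        ]
cover plate [ 517.67071743 -186.19259679   10.        ]
cover plate [ 411.17336877 -156.40115527   10.        ]
cover plate [440.57814298 -49.26761524  10.        ]
knob [ 479.76430831 -116.41901515   42.        ]
rub [392.2922993   67.11760592  11.        ]
rub [403.4443317   20.17487968  11.        ]
tin [660.31680936 106.09363004  16.        ]
box [597.23572664 -84.66075839   0.        ] [586.1812309  -71.22999597  80.        ]
box [ 604.8365118  -242.78309144    0.        ] [ 593.12718593 -215.72962216   80.        ]
box [717.27973796 -81.53387184   0.        ] [695.88309545 -68.37249995  80.        ]
```

View pics/o1.png

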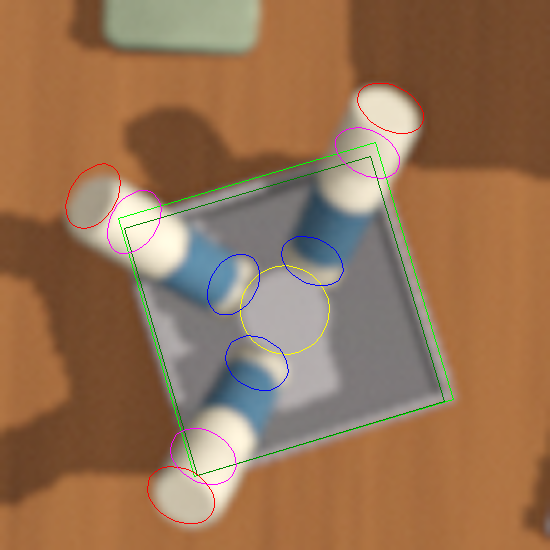

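View pics/o2.png

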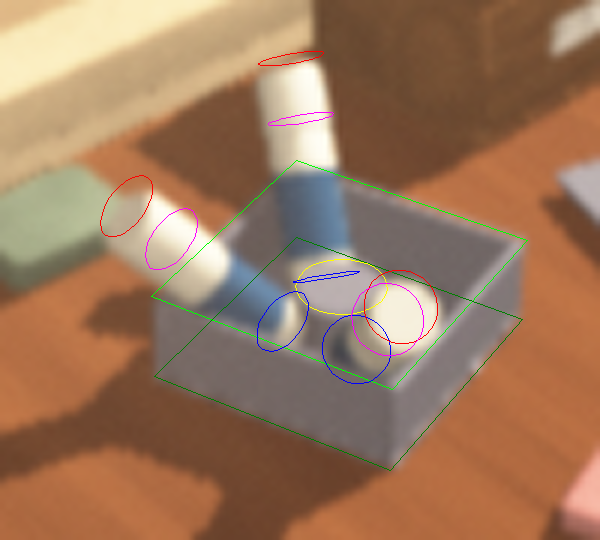

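```bash
cat >> h.py <<'E'
def st():
    s=env.state(); r=s['tcp_rot']; from scipy.spatial.transform import Rotation as R
    M=R.from_euler('xyz',r).as_matrix(); 
    print('t %.1f'%s['t'],'pos',s['eef_pos'].round(1),'jawaz %.1f'%(np.degrees(np.arctan2(M[1,1],M[0,1]))),'xdir',M[:,0].round(2),'F',s['ft_force'].round(1),'open %.3f'%s['opening'],'q',s['joints'].round(2))
E
python3 - <<'E'
from h import *
st()
for z in (60,80,100): print(z,px2w('scene',360,145,z),px2w('scene',360,174,0))
for u,v in((394,120),(473,117),(471,168),(398,170)):print(px2w('top',u,v,70))
E
```

```text
t 0.1 pos [ 243.2 -575.5  214.1] jawaz -67.1 xdir [-0.  0. -1.] F [-0.6  0.3 -0. ] open 1.001 q [-1.28  0.49  1.56  0.    1.09 -0.11]
60 [ 630.80298585 -110.10205855   60.        ] [594.23948565 -78.20613287   0.        ]
80 [607.39170717 -86.4661571   80.        ] [594.23948565 -78.20613287   0.        ]
100 [583.98042848 -62.83025565 100.        ] [594.23948565 -78.20613287   0.        ]
[690.47138539 -66.15239019  70.        ]
[ 699.7742162  -221.55198524   70.        ]
[ 598.48226459 -217.17838884   70.        ]
[591.53308044 -74.82585009  70.        ]
```

Run:
```python
from h import *
h=np.array([529.2,63.8])
for n,(u,v) in dict(A=(95,204),B=(386,112),C=(189,500)).items():
    w=px2w('top',270+u/5-.3,140+v/5-.3,85)[:2]; d=w-h; print(n,w.round(1),'r %.1f az %.1f'%(np.hypot(*d),np.degrees(np.arctan2(d[1],d[0]))))
    e=d/np.hypot(*d); print('grasp r67.5',(h+67.5*e).round(1))
```

```text
A [564.7 136.5] r 81.0 az 64.0
grasp r67.5 [558.8 124.5]
B [602.6  25.9] r 82.6 az -27.3
grasp r67.5 [589.2  32.8]
C [452.8  97.9] r 83.7 az 155.9
grasp r67.5 [467.6  91.3]
```

```bash
python3 -m handwheel '[{"travel":[15,45,0],"roll":8},{"travel":[30,90,0],"roll":16},{"travel":[45,135,0],"roll":24},{"travel":[60,180,0],"roll":32},{"travel":[75,225,0],"roll":40},{"travel":[90,270,0],"roll":48},{"travel":[105,315,0],"roll":56},{"travel":[112,334,0],"roll":64}]' -1
python3 -m handwheel '[{"travel":[15,45,0],"roll":8},{"travel":[30,90,0],"roll":16},{"travel":[45,135,0],"roll":24},{"travel":[60,180,0],"roll":32},{"travel":[75,225,0],"roll":40},{"travel":[90,270,0],"roll":48},{"travel":[105,315,0],"roll":56},{"travel":[112,334,0],"roll":64}]' -1; python3 -c "
from h import *;st()"
```

```text
t: 0.9
eef_pos: [355.4, -238.5, 214.7]
tcp_rot: [-2.729, 1.57, 1.937]
ft_force: [-0.6, -0.8, 0.1]
opening: 0.999
t: 1.7
eef_pos: [467.8, 95.5, 214.5]
tcp_rot: [1.859, 1.57, 1.359]
ft_force: [-0.8, -0.6, 0.8]
opening: 0.996
t 1.7 pos [467.8  95.5 214.5] jawaz 61.4 xdir [ 0.  0. -1.] F [-0.8 -0.6  0.8] open 0.996 q [ 0.06  0.28  1.91  0.    0.95 -1.01]
```

```bash
python3 -m handwheel '[{"travel":[0,-3,-40],"roll":3},{"travel":[0,-3,-80],"roll":3},{"travel":[0,-3,-120],"roll":3},{"travel":[0,-3,-150],"roll":3},{"travel":[0,-3,-164],"roll":3},{"travel":[0,-3,-164],"roll":3}]' -1
python3 - <<'E'
from h import *
st()
crop('scene',240,110,200,150,4,'pics/s1.png')
E
```

```text
t: 2.3
eef_pos: [466.3, 89.2, 48.8]
tcp_rot: [-2.655, 1.567, -3.11]
ft_force: [-0.2, 0.8, 0.6]
opening: 0.998
t 2.3 pos [466.3  89.2  48.8] jawaz 63.9 xdir [-0. -0. -1.] F [-0.2  0.8  0.6] open 0.998 q [ 0.05  0.54  2.08  0.    0.53 -1.07]
```

View pics/s1.png

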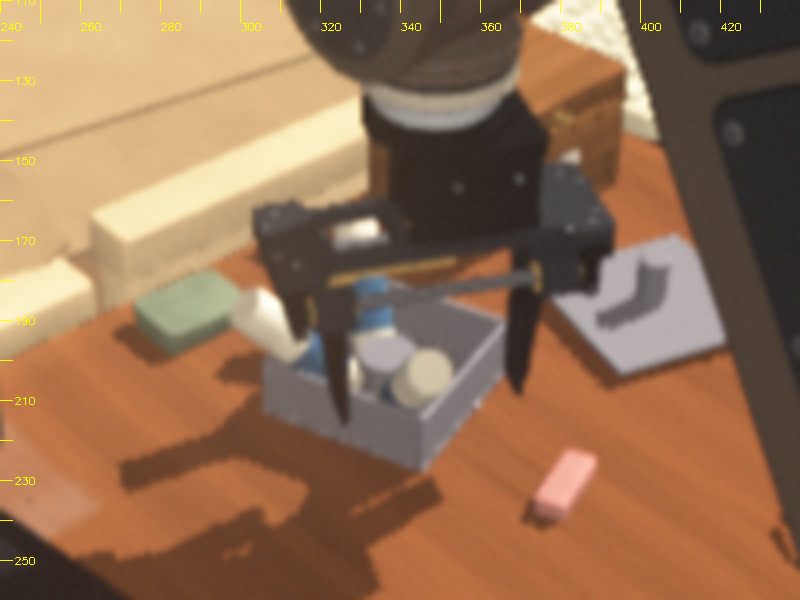

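```bash
python3 -m handwheel '[{"travel":[0,1,0],"roll":0},{"travel":[0,1,0],"roll":0},{"travel":[0,1,0],"roll":0},{"travel":[0,1,0],"roll":0},{"travel":[0,1,0],"roll":0},{"travel":[0,1,0],"roll":0},{"travel":[0,1,0],"roll":0},{"travel":[0,1,0],"roll":0}]' 1
python3 - <<'E'
from h import *
st()
crop('scene',240,110,200,150,4,'pics/s2.png')
E
```

```text
t: 3.15
eef_pos: [467.3, 90.3, 50.6]
tcp_rot: [2.566, 1.571, 2.11]
ft_force: [-0.3, 0.1, -1.1]
opening: 0.385
t 3.1 pos [467.3  90.3  50.6] jawaz 63.9 xdir [-0.  0. -1.] F [-0.3  0.1 -1.1] open 0.385 q [ 0.05  0.54  2.07  0.    0.53 -1.06]
```

View pics/s2.png

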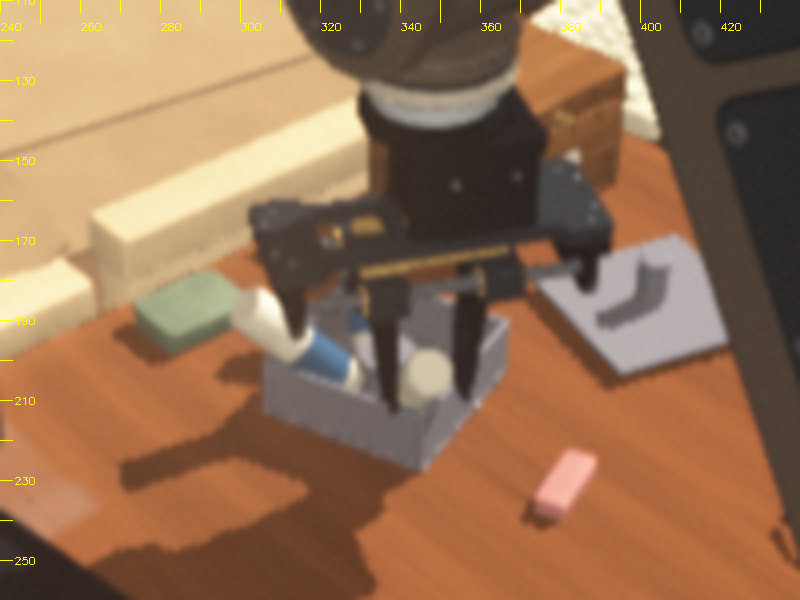

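```bash
python3 -m handwheel '[{"travel":[0,0,0],"roll":0},{"travel":[0,0,0],"roll":0},{"travel":[0,0,0],"roll":0},{"travel":[0,0,0],"roll":0},{"travel":[0,0,0],"roll":0}]' 1
```

```text
t: 3.7
eef_pos: [467.7, 90.3, 50.8]
tcp_rot: [0.561, 1.57, 0.106]
ft_force: [3.5, -0.2, 1.2]
opening: 0.279
```

```bash
python3 -m handwheel '[{"travel":[3,-1.4,3.5],"roll":0},{"travel":[6,-2.8,7.5],"roll":0},{"travel":[9,-4.4,11],"roll":0}]' 1; python3 -m handwheel '[{"travel":[4,-2,4],"roll":0},{"travel":[8,-4,7],"roll":0},{"travel":[8,-4,7],"roll":0}]' 1
python3 - <<'E'
from h import *
st()
crop('scene',240,110,200,150,4,'pics/s3.png')
E
```

```text
t: 4.0
eef_pos: [475.2, 85.7, 61.5]
tcp_rot: [-2.677, 1.568, -3.132]
ft_force: [-2.9, 1.1, -3.6]
opening: 0.28
t: 4.3
eef_pos: [484.9, 81.6, 69.1]
tcp_rot: [0.492, 1.57, 0.037]
ft_force: [-3.0, 0.6, -0.3]
opening: 0.276
t 4.3 pos [484.9  81.6  69.1] jawaz 63.9 xdir [ 0.  0. -1.] F [-3.   0.6 -0.3] open 0.276 q [ 0.03  0.52  2.02  0.    0.59 -1.08]
```

View pics/s3.png

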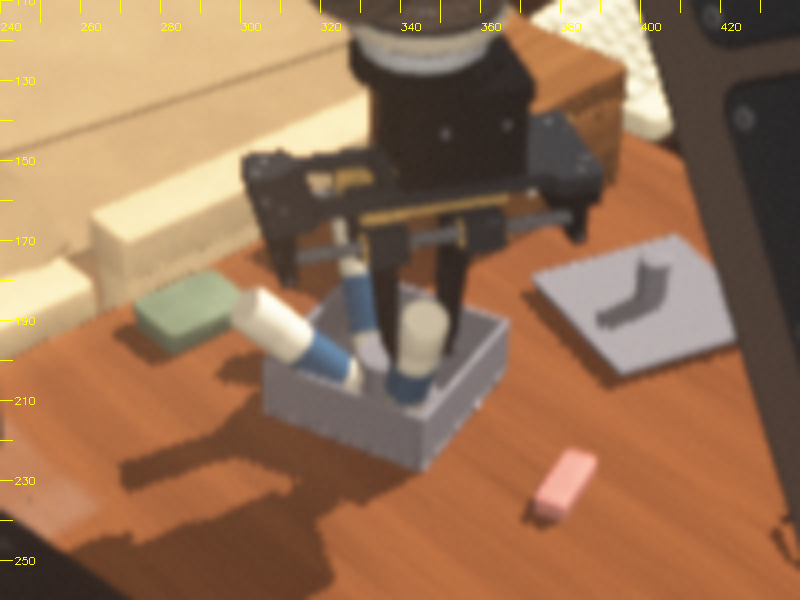

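```bash
python3 -m handwheel '[{"travel":[3.5,-1.7,2],"roll":0},{"travel":[7,-3.4,4],"roll":0},{"travel":[10.5,-5.1,6],"roll":0},{"travel":[14,-6.8,7],"roll":0},{"travel":[17.5,-8.5,8],"roll":0},{"travel":[17.5,-8.5,8],"roll":0}]' 1
python3 - <<'E'
from h import *
st()
crop('scene',240,110,200,150,4,'pics/s4.png')
crop('top',250,130,140,120,5,'pics/t4.png')
E
```

```text
t: 4.95
eef_pos: [502.7, 73.2, 76.8]
tcp_rot: [0.558, 1.569, 0.103]
ft_force: [-1.7, 1.5, -1.6]
opening: 0.256
t 5.0 pos [502.7  73.2  76.8] jawaz 63.9 xdir [ 0.  0. -1.] F [-1.7  1.5 -1.6] open 0.256 q [ 0.01  0.52  1.98  0.    0.64 -1.1 ]
```

View pics/s4.png

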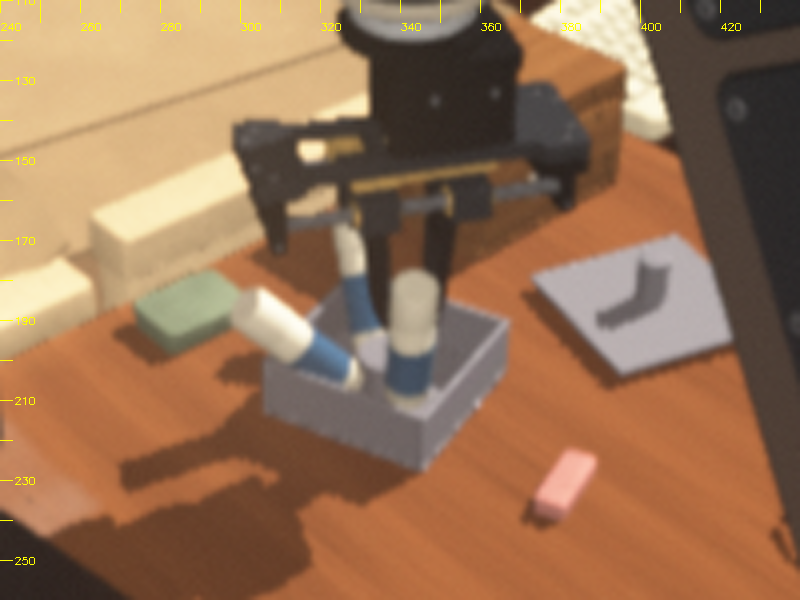

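View pics/t4.png

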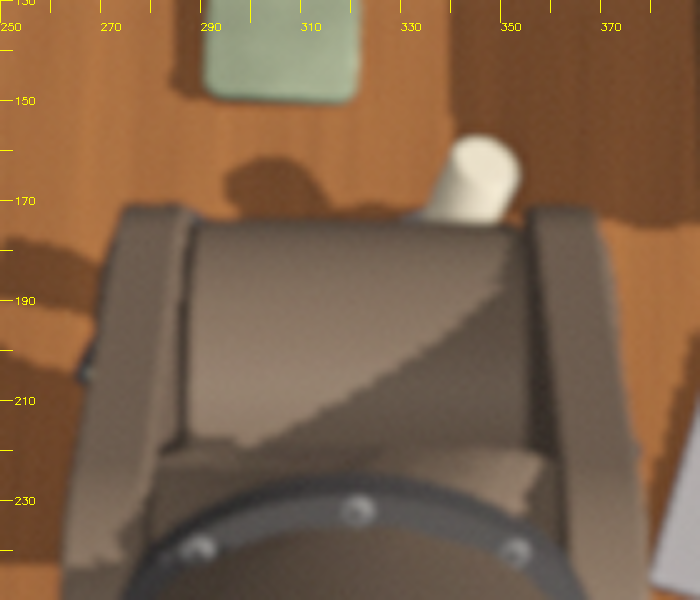

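Run:
```python
from h import *
for z in (85,94,105,117): print(z,px2w('scene',343.5,181.5,z).round(1))
for z in (4,15,27): print(z,px2w('scene',342,208.5,z).round(1))
print(w2px('scene',[502.7,73.2,76.8]))
u=np.array([-.899,.438])
for r in (31,38,44):
  for zf in (4,27):
    p=np.array([529.2,63.8])+u*r
    print(r,zf,w2px('scene',[*p,zf]).round(1),w2px('scene',[*p,zf+90]).round(1))
```

```text
85 [511.   58.6  85. ]
94 [501.8  67.1  94. ]
105 [490.6  77.6 105. ]
117 [478.3  89.  117. ]
4 [514.1  58.7   4. ]
15 [504.2  67.9  15. ]
27 [493.3  77.9  27. ]
[341.11824394 188.54482547]
31 4 [339.7 214.4] [340.2 183.4]
31 27 [339.9 206.8] [340.4 174.9]
38 4 [340.6 216.2] [341.1 185.1]
38 27 [340.7 208.6] [341.3 176.6]
44 4 [341.3 217.8] [341.9 186.7]
44 27 [341.4 210.2] [342.  178.2]
```

```bash
python3 -m handwheel '[{"travel":[0,0,0],"roll":0},{"travel":[0,0,0],"roll":0},{"travel":[0,0,0],"roll":0},{"travel":[0,0,0],"roll":0}]' 0
python3 - <<'E'
from h import *
st()
crop('scene',240,110,200,150,4,'pics/s5.png')
E
```

```text
t: 5.45
eef_pos: [502.0, 73.4, 76.8]
tcp_rot: [0.514, 1.57, 0.059]
ft_force: [-0.4, 0.6, -0.3]
opening: 0.49
t 5.5 pos [502.   73.4  76.8] jawaz 63.9 xdir [ 0.  0. -1.] F [-0.4  0.6 -0.3] open 0.490 q [ 0.01  0.52  1.98  0.    0.64 -1.1 ]
```

View pics/s5.png

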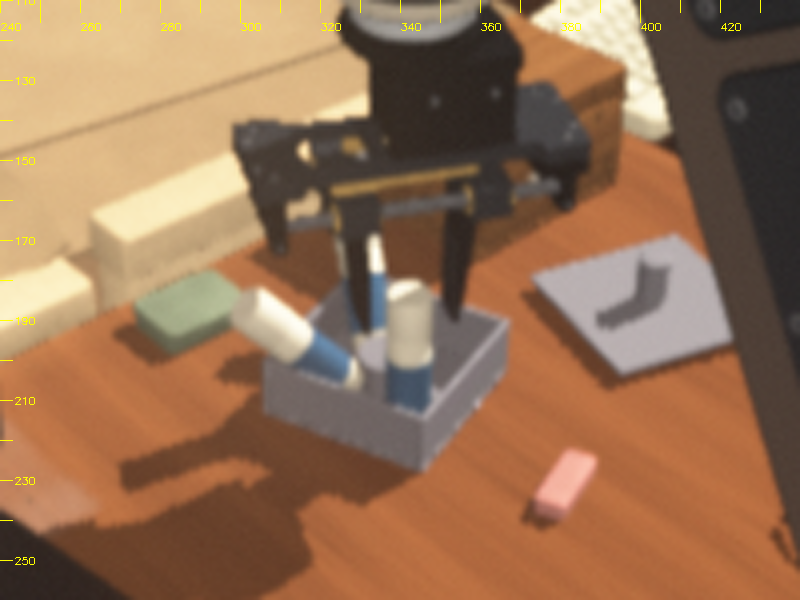

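Run:
```python
from h import *
s=optics.read_camera('scene')
# calibrate: apply the bin fit in scene
u=np.array([-.899,.438]); l=np.array([.438,.899])
pl=binpolys(np.array([529.2,63.8]),np.radians(17.8),[])
c0=np.array([529.2,63.8])
for r,col in((31.5,(0,0,255)),(40,(255,0,0))):
    p=c0+u*r
    pl+= [(circ([*p,z],[0,0,1],13.5),col) for z in (4,94)]
over('scene',s,pl,280,150,100,90,7,'pics/o3.png')
```

```text
(no output)
```

View pics/o3.png

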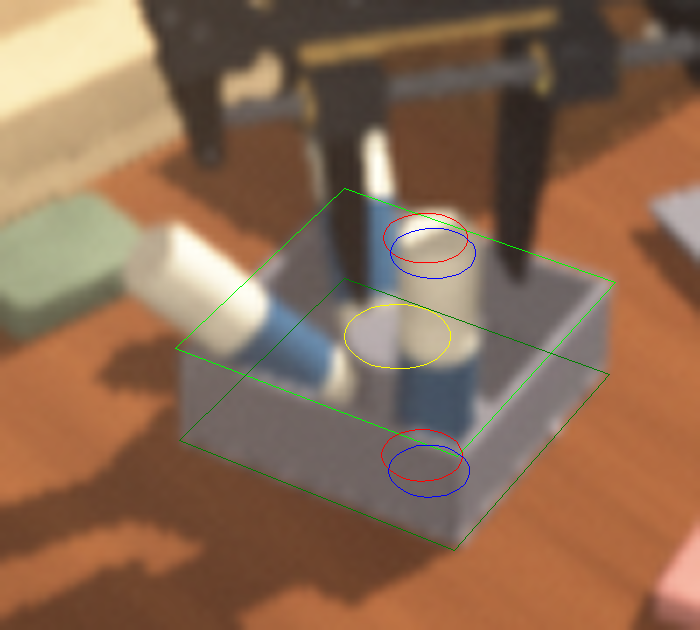

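Run:
```python
from h import *
u=np.array([-.899,.438]); l=np.array([.438,.899]);c0=np.array([529.2,63.8])
for z in (94,98,102,106):
  w=px2w('scene',280+441/7-.5,150+232/7-.5,z); print(z,w.round(1),'r,l',((w[:2]-c0)@u).round(1),((w[:2]-c0)@l).round(1))
print((np.array([502.,73.4])-c0)@u,(np.array([502.,73.4])-c0)@l)
```

```text
94 [500.   71.8  94. ] r,l 29.7 -5.6
98 [496.   75.5  98. ] r,l 35.0 -4.0
102 [491.9  79.3 102. ] r,l 40.3 -2.4
106 [487.8  83.1 106. ] r,l 45.6 -0.8
28.657600000000045 -3.2832000000000123
```

```bash
python3 -m handwheel '[{"travel":[-2,1,-8],"roll":0},{"travel":[-2,1,-16],"roll":0},{"travel":[-2,1,-24],"roll":0},{"travel":[-2,1,-24],"roll":0}]' 0;  python3 -m handwheel '[{"travel":[0,0,0],"roll":0},{"travel":[0,0,0],"roll":0},{"travel":[0,0,0],"roll":0},{"travel":[0,0,0],"roll":0},{"travel":[0,0,0],"roll":0},{"travel":[0,0,0],"roll":0}]' 1
python3 - <<'E'
from h import *
st()
crop('scene',240,110,200,150,4,'pics/s6.png')
E
```

```text
t: 5.95
eef_pos: [499.2, 74.4, 51.3]
tcp_rot: [-2.71, 1.569, 3.117]
ft_force: [-0.0, -0.1, -0.4]
opening: 0.503
t: 6.55
eef_pos: [499.9, 74.4, 52.8]
tcp_rot: [0.64, 1.57, 0.185]
ft_force: [0.2, -0.7, 1.3]
opening: 0.279
t 6.5 pos [499.9  74.4  52.8] jawaz 63.9 xdir [ 0.  0. -1.] F [ 0.2 -0.7  1.3] open 0.279 q [ 0.02  0.56  2.    0.    0.58 -1.1 ]
```

View pics/s6.png

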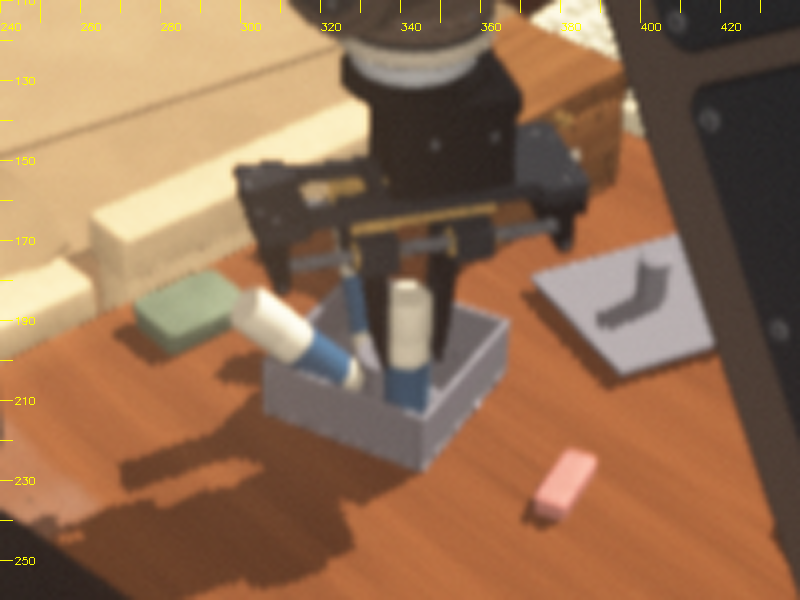

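```bash
python3 -m handwheel '[{"travel":[-1,0.5,6],"roll":0},{"travel":[-2,1,12],"roll":0},{"travel":[-3,1.5,20],"roll":0},{"travel":[-3,1.5,30],"roll":0},{"travel":[-3,1.5,30],"roll":0}]' 1;  python3 -m handwheel '[{"travel":[0,0,25],"roll":0},{"travel":[0,0,50],"roll":0},{"travel":[0,0,70],"roll":0},{"travel":[0,0,70],"roll":0}]' 1
python3 - <<'E'
from h import *
st()
crop('scene',240,70,200,150,4,'pics/s7.png')
E
```

```text
t: 7.1
eef_pos: [497.4, 75.9, 84.2]
tcp_rot: [0.501, 1.568, 0.046]
ft_force: [-0.9, -0.4, -0.5]
opening: 0.279
t: 7.5
eef_pos: [497.8, 75.9, 154.8]
tcp_rot: [0.495, 1.566, 0.04]
ft_force: [-0.6, 0.8, -0.4]
opening: 0.28
t 7.5 pos [497.8  75.9 154.8] jawaz 63.9 xdir [ 0.  0. -1.] F [-0.6  0.8 -0.4] open 0.280 q [ 0.02  0.4   1.92  0.    0.82 -1.1 ]
```

View pics/s7.png

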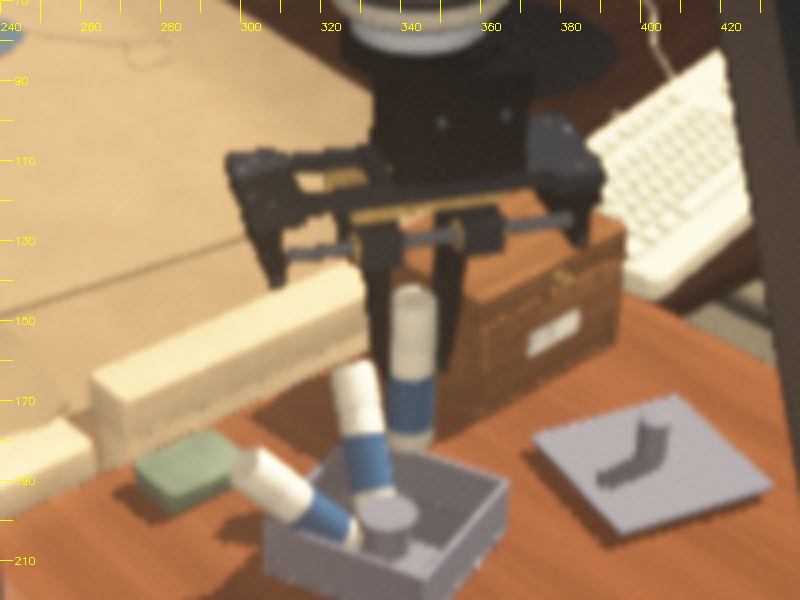

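```bash
python3 -m handwheel '[{"travel":[-20,40,0],"roll":5},{"travel":[-40,80,0],"roll":10},{"travel":[-60,120,0],"roll":15},{"travel":[-80,160,0],"roll":21},{"travel":[-100,200,0],"roll":27},{"travel":[-124,244,0],"roll":33},{"travel":[-124,244,0],"roll":33},{"travel":[-124,244,-30],"roll":33}]' 1;  python3 -m handwheel '[{"travel":[0,0,-30],"roll":0},{"travel":[0,0,-55],"roll":0},{"travel":[0,0,-60],"roll":0},{"travel":[0,0,-60],"roll":0}]' 1
python3 - <<'E'
from h import *
st()
crop('scene',160,150,200,150,4,'pics/s8.png')
crop('top',120,160,140,150,4,'pics/t8.png')
E
```

```text
t: 8.35
eef_pos: [373.0, 321.6, 123.6]
tcp_rot: [0.459, 1.567, 0.582]
ft_force: [0.9, -0.2, -1.5]
opening: 0.283
t: 8.75
eef_pos: [372.6, 319.2, 61.8]
tcp_rot: [-2.714, 1.568, -2.595]
ft_force: [-0.2, -0.1, 0.6]
opening: 0.279
t 8.8 pos [372.6 319.2  61.8] jawaz 96.9 xdir [-0. -0. -1.] F [-0.2 -0.1  0.6] open 0.279 q [ 0.57  0.53  2.03  0.    0.58 -1.12]
```

View pics/s8.png

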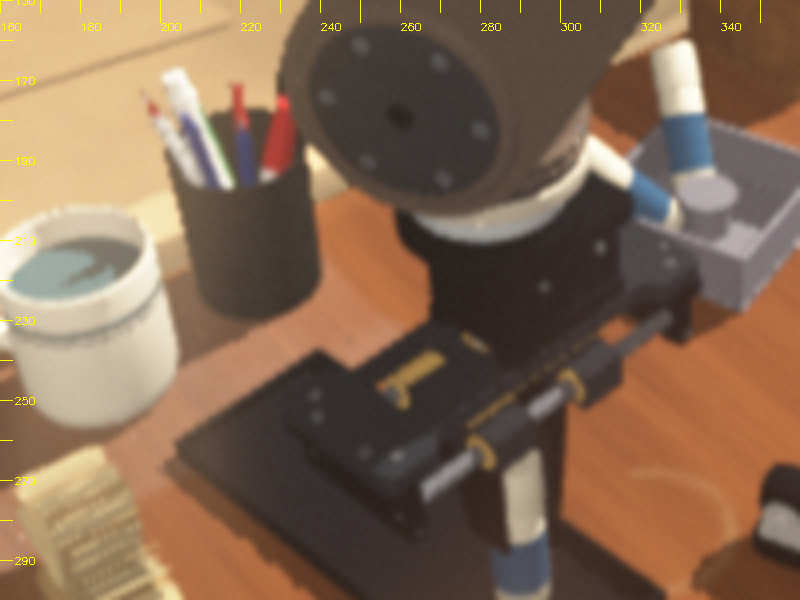

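View pics/t8.png

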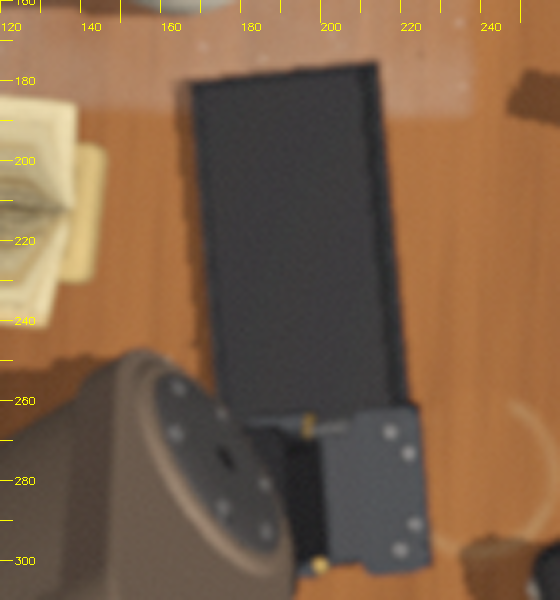

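```bash
python3 -m handwheel '[{"travel":[0,0,-4],"roll":0},{"travel":[0,0,-7],"roll":0},{"travel":[0,0,-8],"roll":0},{"travel":[0,0,-9],"roll":0},{"travel":[0,0,-9],"roll":0}]' 1
```

```text
t: 9.35
eef_pos: [372.8, 319.9, 53.7]
tcp_rot: [1.179, 1.571, 1.299]
ft_force: [0.2, 0.3, -0.6]
opening: 0.283
```

```bash
python3 -m handwheel '[{"travel":[0,0,-0.5],"roll":0},{"travel":[0,0,-1],"roll":0},{"travel":[0,0,-1.5],"roll":0},{"travel":[0,0,-1.5],"roll":0}]' 1
python3 -m handwheel '[{"travel":[0,0,0],"roll":0},{"travel":[0,0,0],"roll":0},{"travel":[0,0,0],"roll":0},{"travel":[0,0,0],"roll":0},{"travel":[0,0,0],"roll":0}]' 0.1
python3 -m handwheel '[{"travel":[0,0,20],"roll":0},{"travel":[0,0,50],"roll":0},{"travel":[0,0,90],"roll":0},{"travel":[0,0,120],"roll":0},{"travel":[0,0,120],"roll":0}]' -1
python3 - <<'E'
from h import *
st()
crop('scene',160,150,200,150,4,'pics/s9.png')
E
```

```text
t: 9.75
eef_pos: [372.9, 320.0, 52.8]
tcp_rot: [0.531, 1.57, 0.651]
ft_force: [-2.1, -1.7, 10.3]
opening: 0.282
t: 10.25
eef_pos: [372.8, 319.9, 52.1]
tcp_rot: [2.971, 1.571, 3.091]
ft_force: [-0.4, 0.0, 0.1]
opening: 0.448
t: 10.75
eef_pos: [374.0, 320.7, 175.6]
tcp_rot: [0.467, 1.564, 0.588]
ft_force: [-0.7, 0.0, -0.7]
opening: 0.815
t 10.8 pos [374.  320.7 175.6] jawaz 96.9 xdir [ 0.01  0.   -1.  ] F [-0.7  0.  -0.7] open 0.815 q [ 0.57  0.35  1.93  0.    0.86 -1.12]
```

View pics/s9.png

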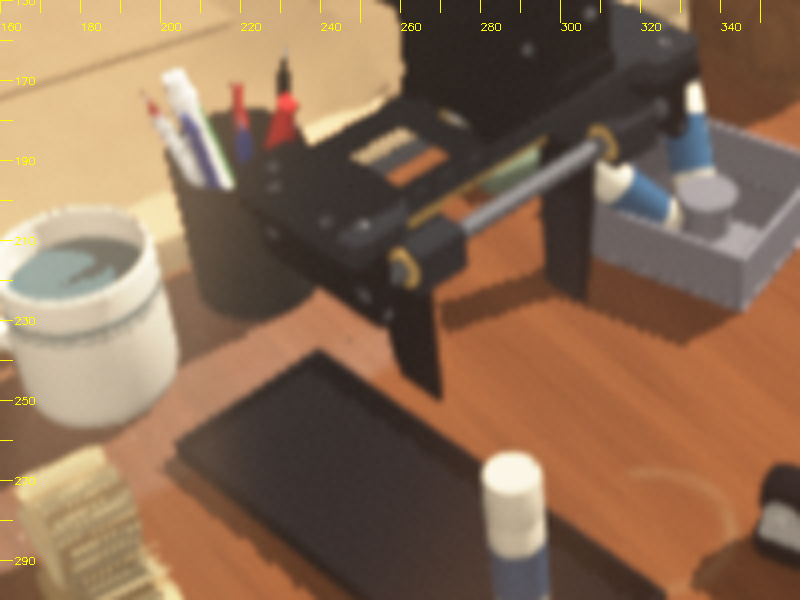

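```bash
python3 -m handwheel '[{"travel":[20,-22,0],"roll":-8},{"travel":[40,-44,0],"roll":-16},{"travel":[60,-65,0],"roll":-24},{"travel":[80,-86,0],"roll":-32},{"travel":[100,-106,0],"roll":-40},{"travel":[120,-126,0],"roll":-48},{"travel":[140,-146,0],"roll":-56},{"travel":[160,-170,0],"roll":-64}]' -1
python3 -m handwheel '[{"travel":[25,-26,0],"roll":-8},{"travel":[25,-26,0],"roll":-16},{"travel":[25,-26,0],"roll":-24},{"travel":[25,-26,0],"roll":-32},{"travel":[25,-26,0],"roll":-40},{"travel":[25,-26,0],"roll":-48},{"travel":[25,-26,0],"roll":-56},{"travel":[25,-26,0],"roll":-59}]' -1
python3 -c "
from h import *;st()
crop('scene',240,90,200,150,4,'pics/s10.png')"
```

```text
t: 11.6
eef_pos: [533.0, 149.0, 170.6]
tcp_rot: [-2.034, 1.569, -3.036]
ft_force: [0.6, -0.4, -0.4]
opening: 0.997
t: 12.4
eef_pos: [557.3, 123.8, 170.5]
tcp_rot: [-0.992, 1.568, -3.024]
ft_force: [-1.0, 0.2, 0.7]
opening: 1.001
t 12.4 pos [557.3 123.8 170.5] jawaz -26.4 xdir [-0. -0. -1.] F [-1.   0.2  0.7] open 1.001 q [ 0.1   0.46  1.74 -0.    0.94  0.56]
```

View pics/s10.png

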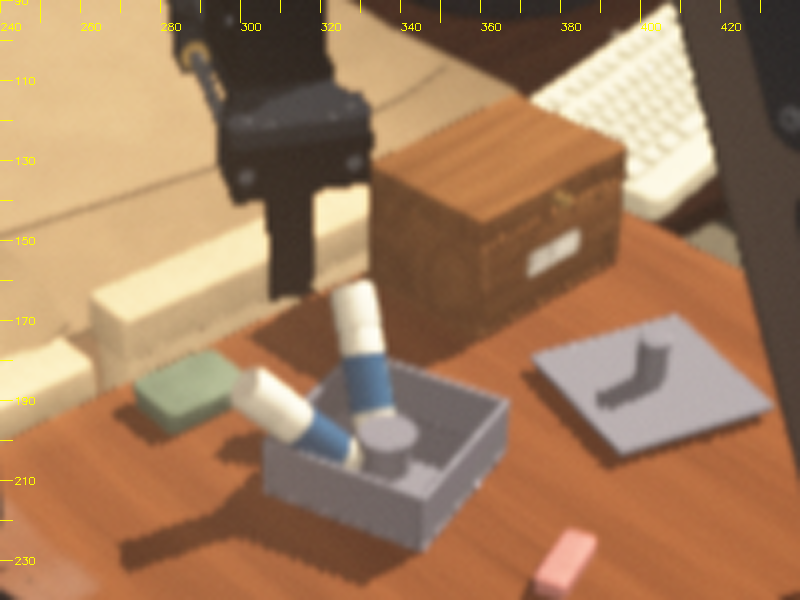

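```bash
python3 -m handwheel '[{"travel":[0.5,1,-35],"roll":0},{"travel":[0.5,1,-70],"roll":0},{"travel":[0.5,1,-100],"roll":0},{"travel":[0.5,1,-120],"roll":0},{"travel":[0.5,1,-120],"roll":0}]' 0
python3 -m handwheel '[{"travel":[0,0,0],"roll":0},{"travel":[0,0,0],"roll":0},{"travel":[0,0,0],"roll":0},{"travel":[0,0,0],"roll":0},{"travel":[0,0,0],"roll":0},{"travel":[0,0,0],"roll":0}]' 1
python3 -c "
from h import *;st()
crop('scene',240,110,200,150,4,'pics/s11.png')"
```

```text
t: 12.95
eef_pos: [556.4, 124.7, 48.7]
tcp_rot: [-1.003, 1.565, -3.028]
ft_force: [-0.0, -0.4, -0.8]
opening: 0.636
t: 13.55
eef_pos: [558.6, 124.9, 52.7]
tcp_rot: [2.027, 1.57, 0.0]
ft_force: [1.2, -0.5, 4.2]
opening: 0.277
t 13.6 pos [558.6 124.9  52.7] jawaz -26.1 xdir [ 0.  0. -1.] F [ 1.2 -0.5  4.2] open 0.277 q [ 0.1   0.63  1.84 -0.    0.68  0.56]
```

View pics/s11.png

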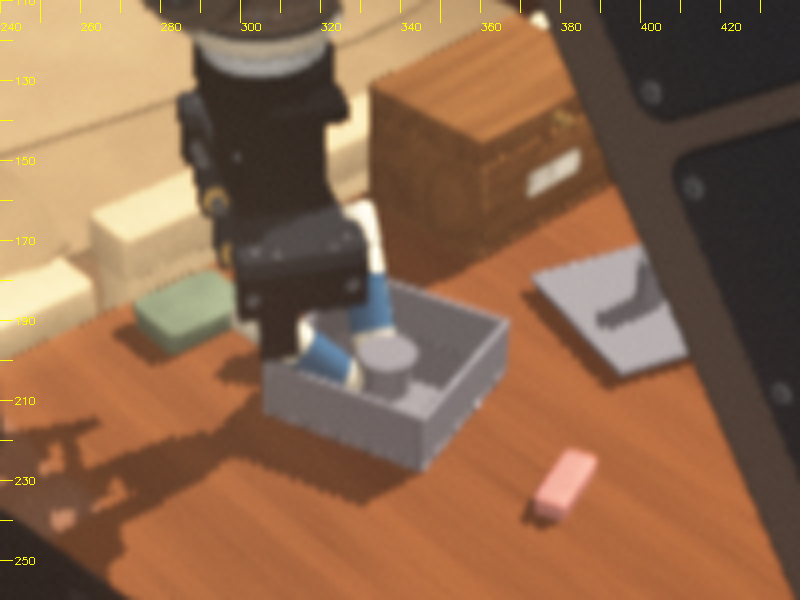

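```bash
python3 -m handwheel '[{"travel":[-2,-4.5,2],"roll":0},{"travel":[-4,-8,4],"roll":0},{"travel":[-6,-12.5,6],"roll":0},{"travel":[-8.3,-17,7],"roll":0},{"travel":[-10.5,-21.6,8],"roll":0},{"travel":[-10.5,-21.6,8],"roll":0}]' 1
python3 -c "
from h import *;st()
crop('scene',240,110,200,150,4,'pics/s12.png')"
```

```text
t: 14.2
eef_pos: [547.9, 103.1, 60.4]
tcp_rot: [2.347, 1.57, 0.32]
ft_force: [1.9, 2.3, -0.9]
opening: 0.273
t 14.2 pos [547.9 103.1  60.4] jawaz -26.1 xdir [ 0.  0. -1.] F [ 1.9  2.3 -0.9] open 0.273 q [0.07 0.6  1.87 0.   0.67 0.52]
```

View pics/s12.png

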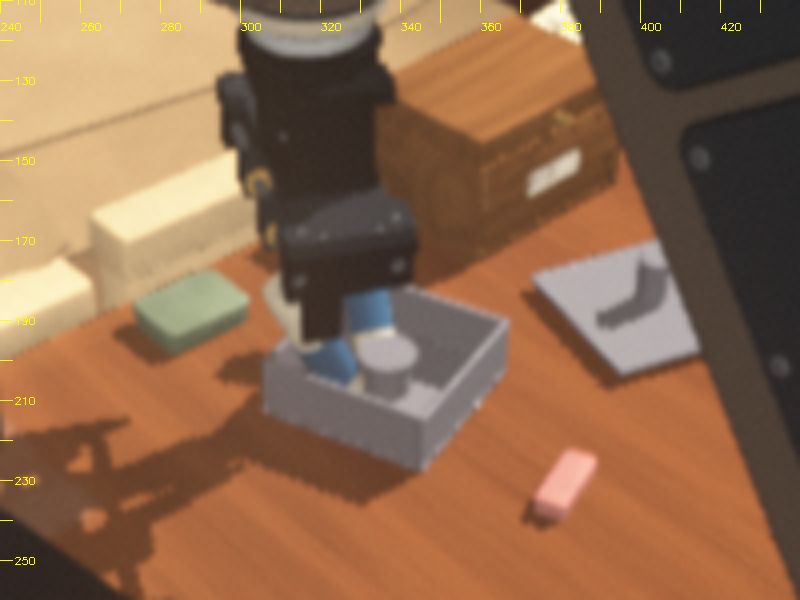

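```bash
python3 -m handwheel '[{"travel":[-2,-3.6,-0.5],"roll":0},{"travel":[-3.5,-7.2,-1],"roll":0},{"travel":[-3.5,-7.2,-1],"roll":0}]' 1
python3 -c "
from h import *;st()
crop('scene',240,110,200,150,4,'pics/s13.png')"
```

```text
t: 14.55
eef_pos: [544.9, 96.2, 59.8]
tcp_rot: [2.216, 1.569, 0.189]
ft_force: [2.1, 3.8, 6.7]
opening: 0.272
t 14.6 pos [544.9  96.2  59.8] jawaz -26.1 xdir [ 0.  0. -1.] F [2.1 3.8 6.7] open 0.272 q [0.06 0.6  1.88 0.   0.66 0.51]
```

View pics/s13.png

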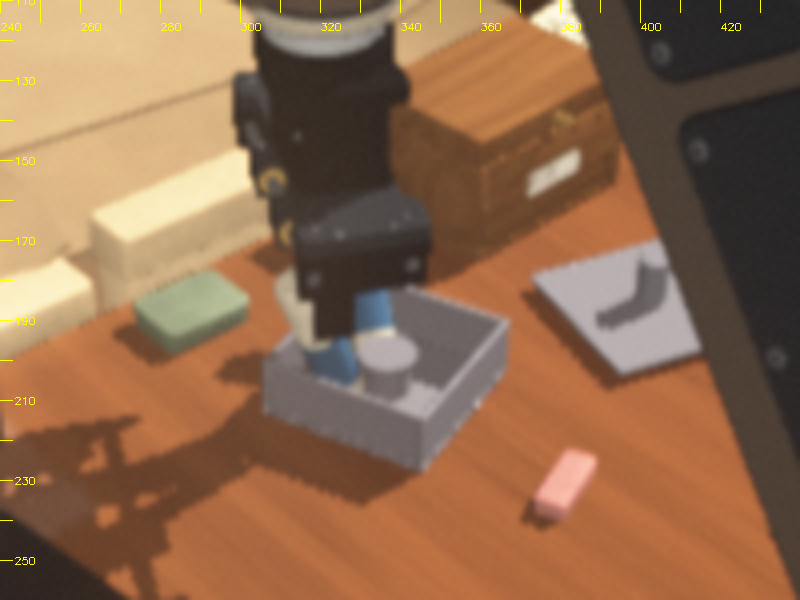

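```bash
python3 -m handwheel '[{"travel":[-1,-2,1.5],"roll":0},{"travel":[-2,-4,2],"roll":0},{"travel":[-3,-5.5,2],"roll":0},{"travel":[-3,-5.5,2],"roll":0}]' 1
python3 -c "
from h import *;st()
crop('scene',240,110,200,150,4,'pics/s14.png')"
```

```text
t: 15.0
eef_pos: [540.9, 90.6, 61.0]
tcp_rot: [-1.475, 1.57, 2.781]
ft_force: [1.4, 3.9, 0.8]
opening: 0.262
t 15.0 pos [540.9  90.6  61. ] jawaz -26.1 xdir [-0.  0. -1.] F [1.4 3.9 0.8] open 0.262 q [0.05 0.59 1.89 0.   0.66 0.5 ]
```

View pics/s14.png

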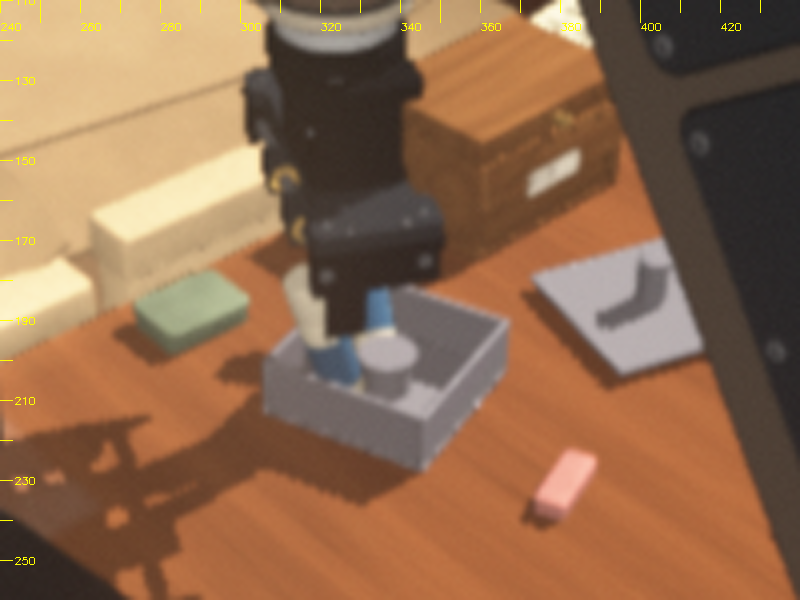

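```bash
python3 -m handwheel '[{"travel":[0,0,0],"roll":0},{"travel":[0,0,0],"roll":0},{"travel":[0,0,0],"roll":0},{"travel":[0,0,0],"roll":0}]' 0.1
python3 -c "
from h import *;st()
crop('scene',240,110,200,150,4,'pics/s15.png')"
```

```text
t: 15.45
eef_pos: [541.1, 90.4, 61.1]
tcp_rot: [-0.548, 1.57, -2.574]
ft_force: [-0.2, -0.3, 0.3]
opening: 0.439
t 15.4 pos [541.1  90.4  61.1] jawaz -26.1 xdir [-0. -0. -1.] F [-0.2 -0.3  0.3] open 0.439 q [ 0.05  0.59  1.89 -0.    0.66  0.5 ]
```

View pics/s15.png

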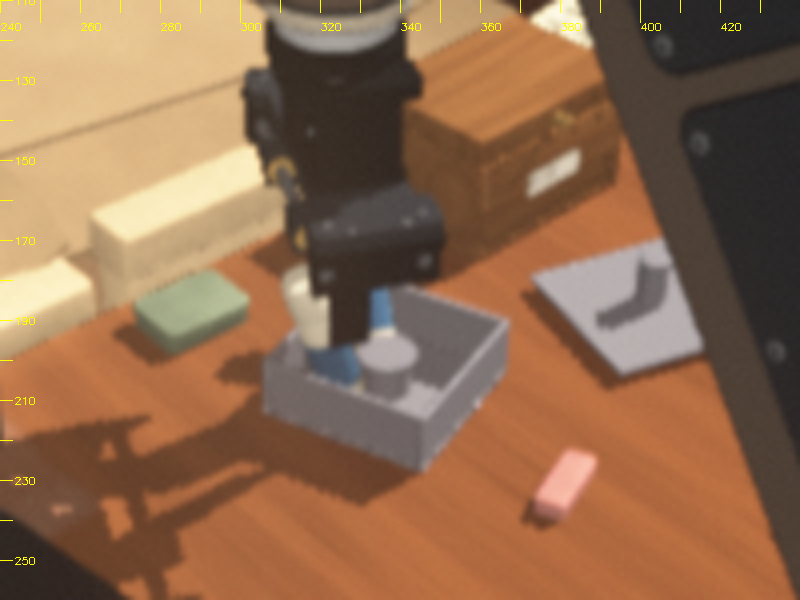

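Run:
```python
from h import *
s=optics.read_camera('scene')
u=np.array([.438,.899]);c0=np.array([529.2,63.8]); pl=[]
p=c0+u*31.5; pl+=[(circ([*p,z],[0,0,1],13.5),(0,0,255)) for z in (4,94)]
for th,r0,col in ((75,30,(0,255,0)),(65,30,(255,0,0))):
    t=np.radians(th); d=np.array([*(u*np.cos(t)),np.sin(t)]); f=np.array([*(c0+u*r0),4+13.5*np.cos(t)])
    pl+=[(circ(f+d*k,d,13.5),col) for k in (0,90)]
over('scene',s,pl,290,150,70,70,8,'pics/o4.png')
```

```text
(no output)
```

View pics/o4.png

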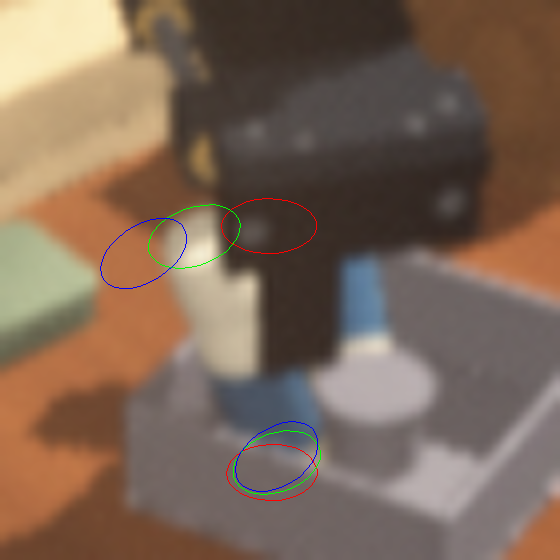

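```bash
python3 -m handwheel '[{"travel":[3,6,-5],"roll":0},{"travel":[6,12,-10],"roll":0},{"travel":[6.5,13,-14],"roll":0},{"travel":[6.5,13,-14],"roll":0}]' 0.1
python3 -m handwheel '[{"travel":[0,0,0],"roll":0},{"travel":[0,0,0],"roll":0},{"travel":[0,0,0],"roll":0},{"travel":[0,0,0],"roll":0}]' 1
python3 -c "
from h import *;st()
crop('scene',240,110,200,150,4,'pics/s16.png')"
```

```text
t: 15.95
eef_pos: [547.5, 104.0, 46.3]
tcp_rot: [-0.983, 1.57, -3.009]
ft_force: [-1.1, -0.3, 0.3]
opening: 0.449
t: 16.35
eef_pos: [547.8, 103.5, 47.3]
tcp_rot: [1.969, 1.57, -0.057]
ft_force: [-0.0, -0.2, -0.7]
opening: 0.279
t 16.4 pos [547.8 103.5  47.3] jawaz -26.1 xdir [ 0. -0. -1.] F [-0.  -0.2 -0.7] open 0.279 q [ 0.07  0.62  1.88 -0.    0.64  0.52]
```

View pics/s16.png

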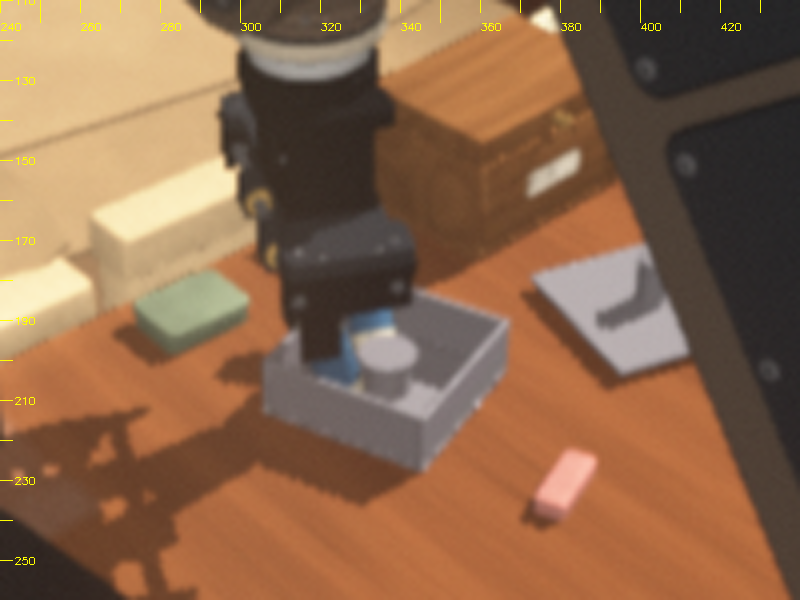

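Opening 0.279 shows a full-diameter grip. Push the top inward to bring it upright.

```bash
python3 -m handwheel '[{"travel":[-1.3,-2.7,1],"roll":0},{"travel":[-2.6,-5.4,1.5],"roll":0},{"travel":[-3.9,-8.1,2],"roll":0},{"travel":[-5,-10.5,2],"roll":0},{"travel":[-5,-10.5,2],"roll":0}]' 1
python3 -c "
from h import *;st()
crop('scene',240,110,200,150,4,'pics/s17.png')"
```

```text
t: 16.9
eef_pos: [543.7, 93.9, 49.8]
tcp_rot: [2.483, 1.568, 0.456]
ft_force: [2.7, 9.6, 1.5]
opening: 0.281
t 16.9 pos [543.7  93.9  49.8] jawaz -26.1 xdir [ 0.  0. -1.] F [2.7 9.6 1.5] open 0.281 q [0.05 0.61 1.89 0.   0.64 0.51]
```

View pics/s17.png

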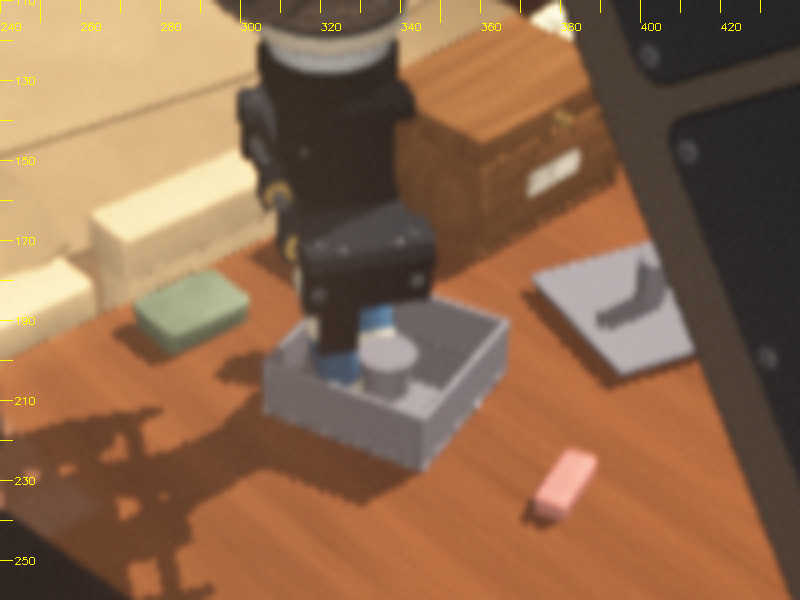

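```bash
python3 -m handwheel '[{"travel":[0.5,1,6],"roll":0},{"travel":[1,2,12],"roll":0},{"travel":[1,2,20],"roll":0},{"travel":[1,2,30],"roll":0},{"travel":[1,2,60],"roll":0},{"travel":[1,2,90],"roll":0},{"travel":[1,2,105],"roll":0},{"travel":[1,2,105],"roll":0}]' 1
python3 -c "
from h import *;st()
crop('scene',240,80,200,150,4,'pics/s18.png')"
```

```text
t: 17.75
eef_pos: [544.5, 94.9, 156.4]
tcp_rot: [2.02, 1.567, -0.006]
ft_force: [0.5, -0.1, -1.0]
opening: 0.282
t 17.8 pos [544.5  94.9 156.4] jawaz -26.1 xdir [ 0. -0. -1.] F [ 0.5 -0.1 -1. ] open 0.282 q [ 0.05  0.46  1.81 -0.    0.88  0.51]
```

View pics/s18.png

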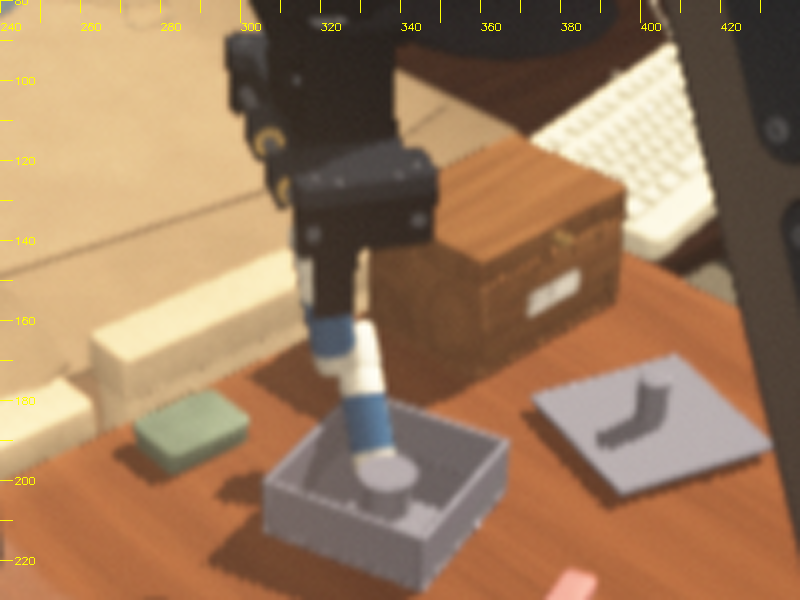

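```bash
python3 -m handwheel '[{"travel":[-17,35,0],"roll":-8},{"travel":[-34,70,0],"roll":-16},{"travel":[-51,105,0],"roll":-24},{"travel":[-68,140,0],"roll":-32},{"travel":[-85,175,0],"roll":-40},{"travel":[-100,210,0],"roll":-48},{"travel":[-111,232,0],"roll":-57},{"travel":[-111,232,-20],"roll":-57}]' 1;  python3 -m handwheel '[{"travel":[0,0,-30],"roll":0},{"travel":[0,0,-60],"roll":0},{"travel":[0,0,-70],"roll":0},{"travel":[0,0,-75],"roll":0},{"travel":[0,0,-75],"roll":0}]' 1
python3 - <<'E'
from h import *
st()
crop('scene',160,150,200,150,4,'pics/s19.png')
E
```

```text
t: 18.6
eef_pos: [431.8, 329.6, 134.4]
tcp_rot: [-2.673, 1.569, 0.586]
ft_force: [1.1, 0.1, -0.1]
opening: 0.277
t: 19.1
eef_pos: [432.8, 327.0, 59.0]
tcp_rot: [0.564, 1.57, -2.457]
ft_force: [0.4, -0.5, -0.2]
opening: 0.279
t 19.1 pos [432.8 327.   59. ] jawaz -83.1 xdir [-0. -0. -1.] F [ 0.4 -0.5 -0.2] open 0.279 q [ 0.53  0.59  1.91 -0.    0.65  1.98]
```

View pics/s19.png

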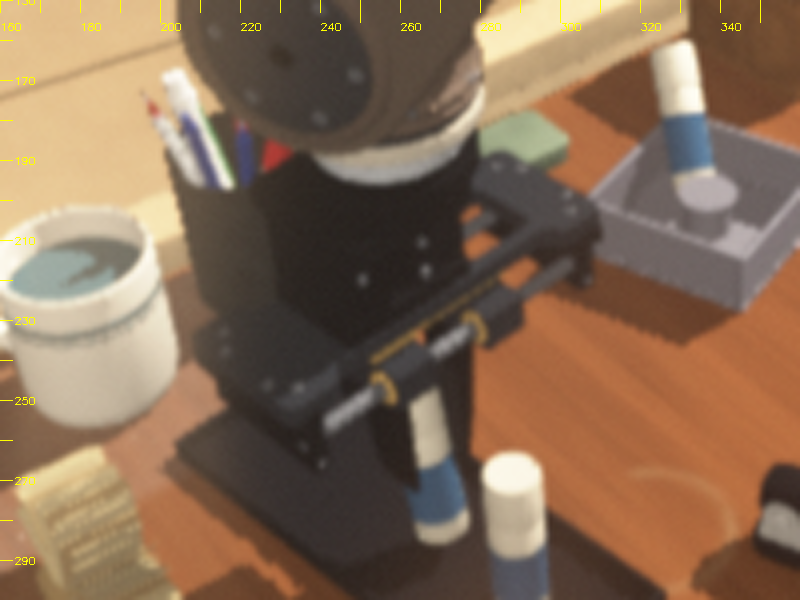

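```bash
python3 -m handwheel '[{"travel":[0,0,-4],"roll":0},{"travel":[0,0,-7],"roll":0},{"travel":[0,0,-9],"roll":0},{"travel":[0,0,-9],"roll":0}]' 1
python3 -m handwheel '[{"travel":[-3,0,-0.5],"roll":0},{"travel":[-6,-0.5,-1],"roll":0},{"travel":[-8,-1,-1],"roll":0},{"travel":[-8,-1,-1],"roll":0}]' 1
python3 - <<'E'
from h import *
st()
crop('scene',160,150,200,150,4,'pics/s20.png')
E
```

```text
t: 19.55
eef_pos: [432.7, 327.1, 50.1]
tcp_rot: [1.056, 1.571, -1.965]
ft_force: [0.2, -0.2, -0.5]
opening: 0.281
t: 19.95
eef_pos: [424.4, 326.0, 49.2]
tcp_rot: [0.803, 1.571, -2.218]
ft_force: [-0.7, 0.5, -0.9]
opening: 0.286
t 19.9 pos [424.4 326.   49.2] jawaz -83.1 xdir [-0. -0. -1.] F [-0.7  0.5 -0.9] open 0.286 q [ 0.53  0.6   1.93 -0.    0.61  1.98]
```

View pics/s20.png

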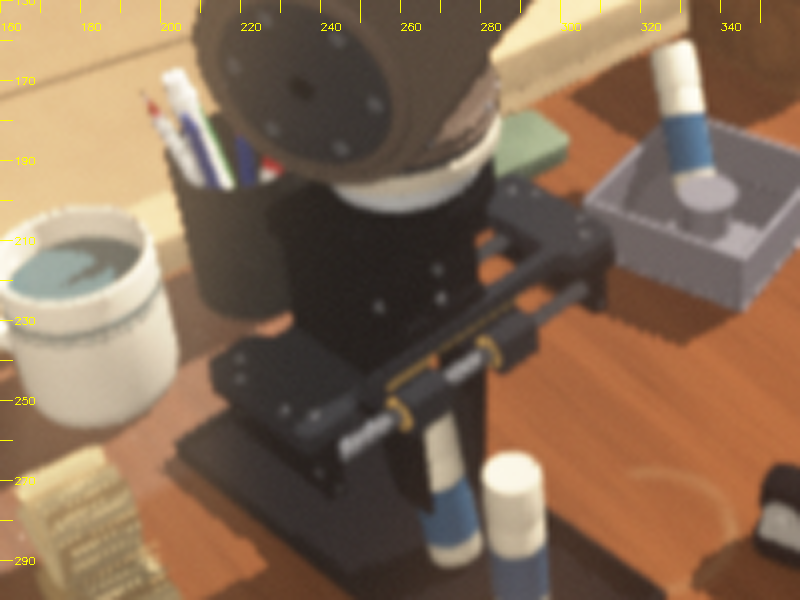

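```bash
python3 -m handwheel '[{"travel":[8,1,-1],"roll":0},{"travel":[8,1,-2],"roll":0},{"travel":[8,1,-3],"roll":0},{"travel":[8,1,-3],"roll":0}]' 1
python3 -m handwheel '[{"travel":[0,0,-1],"roll":0},{"travel":[0,0,-2],"roll":0},{"travel":[0,0,-3],"roll":0},{"travel":[0,0,-3],"roll":0}]' 1
```

```text
t: 20.4
eef_pos: [434.1, 327.5, 47.1]
tcp_rot: [-2.831, 1.568, 0.431]
ft_force: [1.5, -0.9, 10.1]
opening: 0.28
t: 20.8
eef_pos: [434.7, 327.8, 46.0]
tcp_rot: [-2.817, 1.565, 0.446]
ft_force: [-1.3, -4.0, 33.0]
opening: 0.281
```

```bash
python3 -m handwheel '[{"travel":[-2,0,1.5],"roll":0},{"travel":[-4,0,2],"roll":0},{"travel":[-6,0,2],"roll":0},{"travel":[-6,0,2],"roll":0}]' 1
python3 - <<'E'
from h import *
st()
crop('scene',160,150,200,150,4,'pics/s21.png')
E
```

```text
t: 21.2
eef_pos: [428.6, 327.9, 46.3]
tcp_rot: [-2.789, 1.566, 0.473]
ft_force: [3.5, -0.4, 10.9]
opening: 0.278
t 21.2 pos [428.6 327.9  46.3] jawaz -83.1 xdir [ 0.  0. -1.] F [ 3.5 -0.4 10.9] open 0.278 q [ 0.53  0.6   1.93 -0.    0.61  1.98]
```

View pics/s21.png

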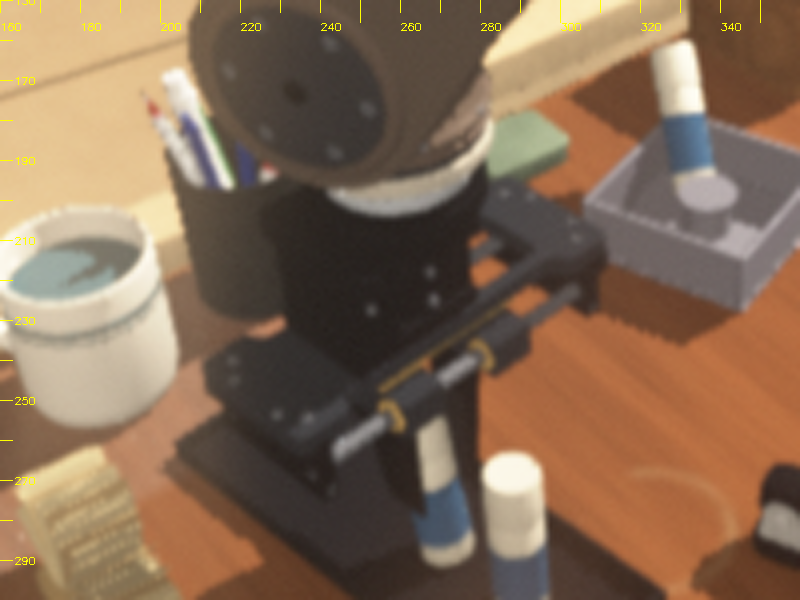

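```bash
python3 -m handwheel '[{"travel":[0,0,0],"roll":0},{"travel":[0,0,0],"roll":0},{"travel":[0,0,0],"roll":0},{"travel":[0,0,0],"roll":0},{"travel":[0,0,0],"roll":0}]' 0.1
python3 - <<'E'
from h import *
st()
crop('scene',160,150,200,150,4,'pics/s22.png')
E
```

```text
t: 21.75
eef_pos: [426.7, 327.0, 45.0]
tcp_rot: [0.559, 1.57, -2.462]
ft_force: [-0.1, -0.1, -0.5]
opening: 0.446
t 21.8 pos [426.7 327.   45. ] jawaz -83.1 xdir [-0. -0. -1.] F [-0.1 -0.1 -0.5] open 0.446 q [ 0.53  0.61  1.93 -0.    0.61  1.98]
```

View pics/s22.png

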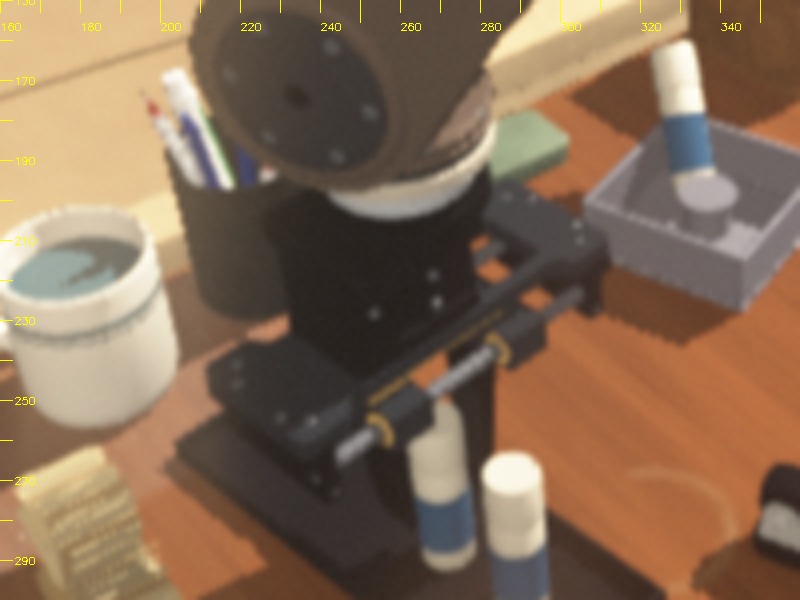

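```bash
python3 -m handwheel '[{"travel":[0,0,20],"roll":0},{"travel":[0,0,50],"roll":0},{"travel":[0,0,90],"roll":0},{"travel":[0,0,125],"roll":0},{"travel":[0,0,125],"roll":0}]' 0.1
python3 -m handwheel '[{"travel":[23,-42,0],"roll":-5},{"travel":[46,-84,0],"roll":-10},{"travel":[69,-126,0],"roll":-15},{"travel":[92,-168,0],"roll":-20},{"travel":[115,-210,0],"roll":-25},{"travel":[138,-252,0],"roll":-30},{"travel":[162,-294,0],"roll":-34},{"travel":[162,-294,0],"roll":-34}]' -1
python3 - <<'E'
from h import *
st()
crop('scene',180,140,200,150,4,'pics/s23.png')
crop('top',150,140,300,150,2,'pics/t23.png')
E
```

```text
t: 22.3
eef_pos: [428.2, 328.0, 174.3]
tcp_rot: [-2.742, 1.564, 0.52]
ft_force: [1.0, 1.5, -0.1]
opening: 0.456
t: 23.1
eef_pos: [590.7, 28.5, 168.9]
tcp_rot: [1.931, 1.57, -1.69]
ft_force: [-0.3, 0.2, -0.7]
opening: 0.992
t 23.1 pos [590.7  28.5 168.9] jawaz -117.5 xdir [-0. -0. -1.] F [-0.3  0.2 -0.7] open 0.992 q [-0.06  0.49  1.7  -0.    0.95  1.99]
```

View pics/s23.png

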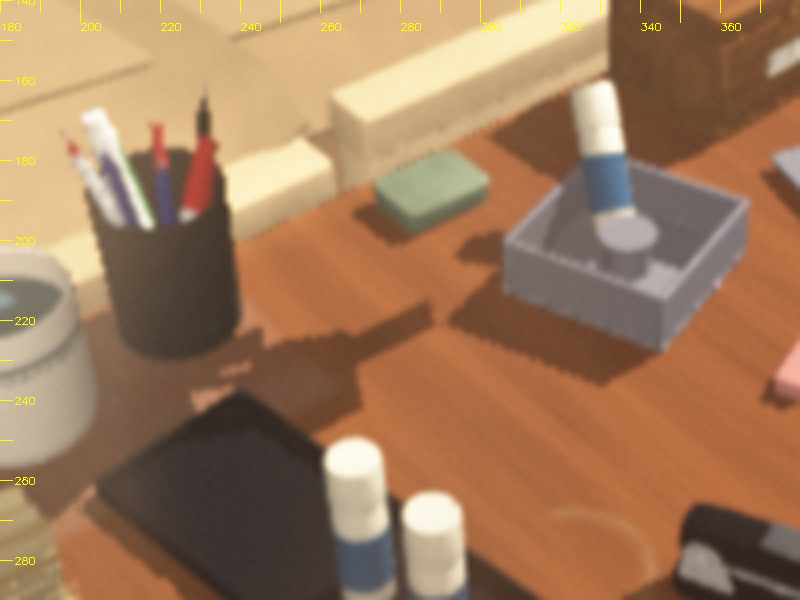

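View pics/t23.png

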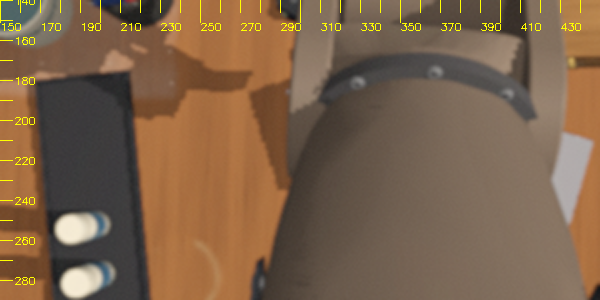

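```bash
python3 -m handwheel '[{"travel":[-1,3.5,-35],"roll":0},{"travel":[-1,3.5,-70],"roll":0},{"travel":[-1,3.5,-100],"roll":0},{"travel":[-1,3.5,-118],"roll":0},{"travel":[-1,3.5,-118],"roll":0}]' 0
python3 -m handwheel '[{"travel":[0,0,0],"roll":0},{"travel":[0,0,0],"roll":0},{"travel":[0,0,0],"roll":0},{"travel":[0,0,0],"roll":0},{"travel":[0,0,0],"roll":0},{"travel":[0,0,0],"roll":0}]' 1
python3 -c "
from h import *;st()
crop('scene',240,110,200,150,4,'pics/s24.png')"
```

```text
t: 23.7
eef_pos: [585.7, 38.1, 49.7]
tcp_rot: [0.42, 1.566, 3.091]
ft_force: [-0.1, 0.4, 0.5]
opening: 0.631
t: 24.3
eef_pos: [587.8, 36.5, 52.7]
tcp_rot: [-2.844, 1.571, -0.175]
ft_force: [-2.7, -0.3, 5.7]
opening: 0.28
t 24.3 pos [587.8  36.5  52.7] jawaz -117.1 xdir [ 0. -0. -1.] F [-2.7 -0.3  5.7] open 0.280 q [-0.05  0.64  1.79 -0.    0.7   1.99]
```

View pics/s24.png

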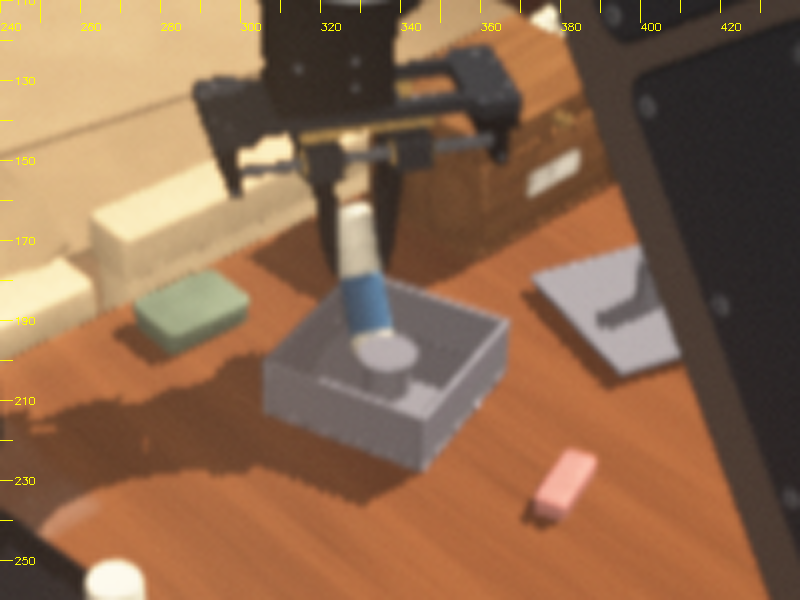

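```bash
python3 -m handwheel '[{"travel":[-4.2,2.1,2.7],"roll":0},{"travel":[-8.4,4.3,5.5],"roll":0},{"travel":[-12.6,6.5,7.2],"roll":0},{"travel":[-16.9,8.7,8.5],"roll":0},{"travel":[-21.3,11,9.5],"roll":0},{"travel":[-21.3,11,9.5],"roll":0}]' 1
python3 -c "
from h import *;st()
crop('scene',240,110,200,150,4,'pics/s25.png')"
```

```text
t: 24.95
eef_pos: [567.0, 47.8, 62.3]
tcp_rot: [-2.686, 1.568, -0.017]
ft_force: [3.4, 0.5, 0.1]
opening: 0.273
t 24.9 pos [567.   47.8  62.3] jawaz -117.1 xdir [ 0. -0. -1.] F [3.4 0.5 0.1] open 0.273 q [-0.03  0.61  1.84  0.    0.69  2.01]
```

View pics/s25.png

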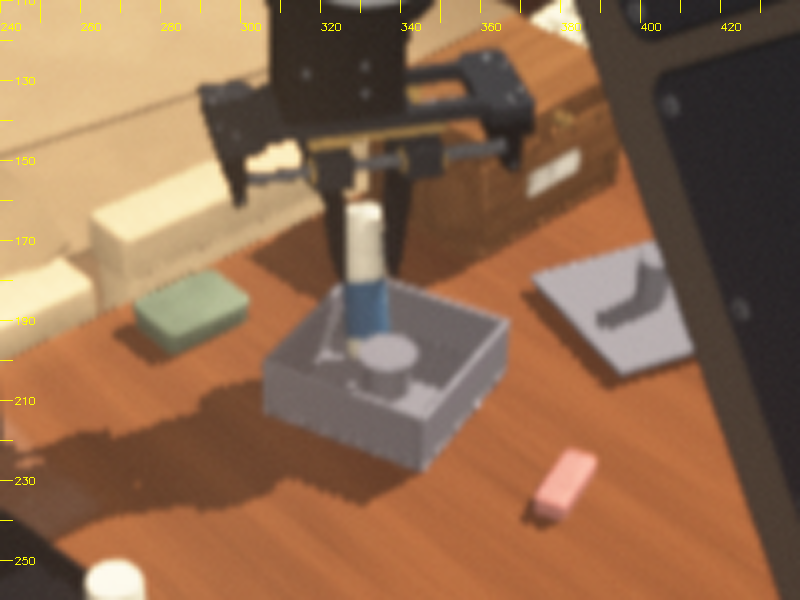

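```bash
python3 -m handwheel '[{"travel":[-3,1.5,0],"roll":0},{"travel":[-6,3,0],"roll":0},{"travel":[-9,4.6,0],"roll":0},{"travel":[-9,4.6,0],"roll":0}]' 1
python3 -m handwheel '[{"travel":[0,0,0],"roll":0},{"travel":[0,0,0],"roll":0},{"travel":[0,0,0],"roll":0},{"travel":[0,0,0],"roll":0}]' 0.1
python3 - <<'E'
from h import *
st()
s=optics.read_camera('scene')
u=np.array([.889,-.457]);c0=np.array([529.2,63.8]); pl=[]
p=c0+u*31.5; pl+=[(circ([*p,z],[0,0,1],13.5),(0,0,255)) for z in (4,94)]
for th,r0,col in ((75,30,(0,255,0)),(65,30,(255,0,0))):
    t=np.radians(th); d=np.array([*(u*np.cos(t)),np.sin(t)]); f=np.array([*(c0+u*r0),4+13.5*np.cos(t)])
    pl+=[(circ(f+d*k,d,13.5),col) for k in (0,90)]
over('scene',s,pl,290,145,70,70,8,'pics/o5.png')
E
```

```text
t: 25.4
eef_pos: [557.3, 52.2, 61.6]
tcp_rot: [0.61, 1.57, -3.005]
ft_force: [1.7, -0.3, 0.6]
opening: 0.239
t: 25.8
eef_pos: [557.3, 52.2, 61.5]
tcp_rot: [0.551, 1.57, -3.064]
ft_force: [0.7, -0.4, 0.5]
opening: 0.441
t 25.8 pos [557.3  52.2  61.5] jawaz -117.1 xdir [-0. -0. -1.] F [ 0.7 -0.4  0.5] open 0.441 q [-0.02  0.6   1.86 -0.    0.68  2.02]
```

View pics/o5.png

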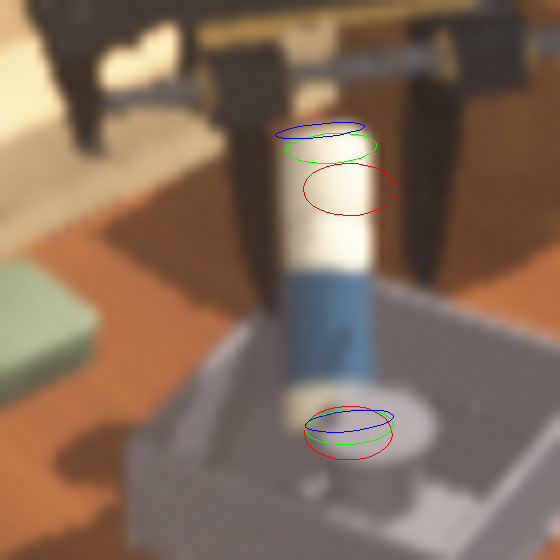

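```bash
python3 -m handwheel '[{"travel":[4,-2,-4],"roll":0},{"travel":[8,-4,-9],"roll":0},{"travel":[12.5,-6.4,-14],"roll":0},{"travel":[12.5,-6.4,-14],"roll":0}]' 0.1
python3 -m handwheel '[{"travel":[0,0,0],"roll":0},{"travel":[0,0,0],"roll":0},{"travel":[0,0,0],"roll":0},{"travel":[0,0,0],"roll":0}]' 1
python3 -m handwheel '[{"travel":[-2.6,1.3,1],"roll":0},{"travel":[-5.2,2.6,1.5],"roll":0},{"travel":[-7.8,4,2],"roll":0},{"travel":[-10,5.2,2],"roll":0},{"travel":[-10,5.2,2],"roll":0}]' 1
python3 -c "
from h import *;st()
crop('scene',240,110,200,150,4,'pics/s26.png')"
```

```text
t: 26.25
eef_pos: [570.3, 45.4, 46.7]
tcp_rot: [0.514, 1.57, -3.101]
ft_force: [-0.5, 0.1, 0.8]
opening: 0.448
t: 26.65
eef_pos: [569.0, 45.6, 47.9]
tcp_rot: [0.683, 1.569, -2.931]
ft_force: [-4.7, -3.6, 2.9]
opening: 0.255
t: 27.15
eef_pos: [560.9, 51.3, 50.4]
tcp_rot: [-2.679, 1.568, -0.01]
ft_force: [3.4, -0.6, 4.1]
opening: 0.234
t 27.1 pos [560.9  51.3  50.4] jawaz -117.1 xdir [ 0. -0. -1.] F [ 3.4 -0.6  4.1] open 0.234 q [-0.03  0.62  1.86  0.    0.65  2.02]
```

View pics/s26.png

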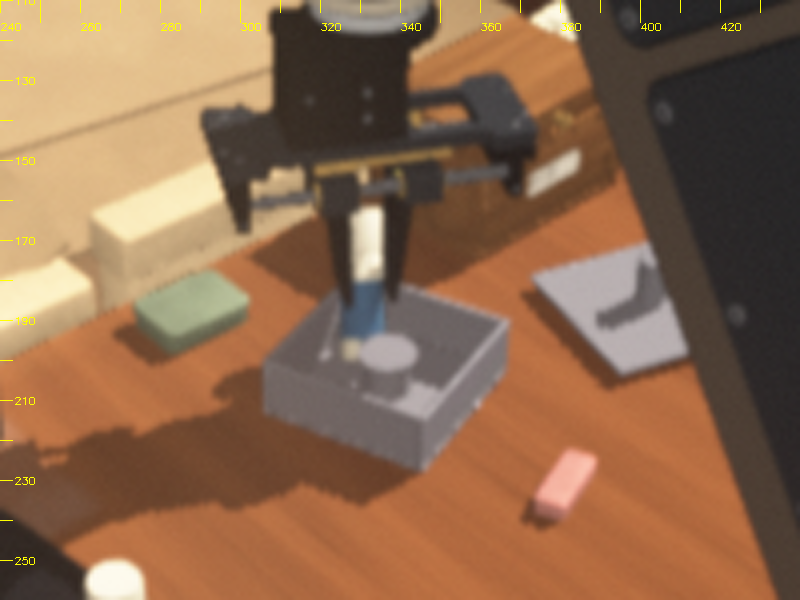

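```bash
python3 -m handwheel '[{"travel":[0,0,0],"roll":0},{"travel":[0,0,0],"roll":0},{"travel":[0,0,0],"roll":0},{"travel":[0,0,0],"roll":0}]' -0.1
python3 -m handwheel '[{"travel":[0,0,30],"roll":0},{"travel":[0,0,70],"roll":0},{"travel":[0,0,110],"roll":0},{"travel":[0,45,130],"roll":0},{"travel":[-20,90,130],"roll":0},{"travel":[-40,140,130],"roll":0},{"travel":[-60,190,130],"roll":0},{"travel":[-60,190,130],"roll":0}]' -0.1
python3 -c "
from h import *;st()
crop('top',270,140,110,110,5,'pics/t27.png');crop('scene',280,140,100,100,6,'pics/s27.png')"
```

```text
t: 27.6
eef_pos: [559.6, 51.0, 49.4]
tcp_rot: [0.53, 1.57, -3.085]
ft_force: [0.0, 0.2, 0.4]
opening: 0.509
t: 28.4
eef_pos: [497.7, 244.6, 179.7]
tcp_rot: [0.195, 1.57, 2.868]
ft_force: [0.5, -0.9, -0.4]
opening: 0.548
t 28.4 pos [497.7 244.6 179.7] jawaz -116.9 xdir [-0.  0. -1.] F [ 0.5 -0.9 -0.4] open 0.548 q [0.34 0.43 1.77 0.   0.94 2.38]
```

View pics/t27.png

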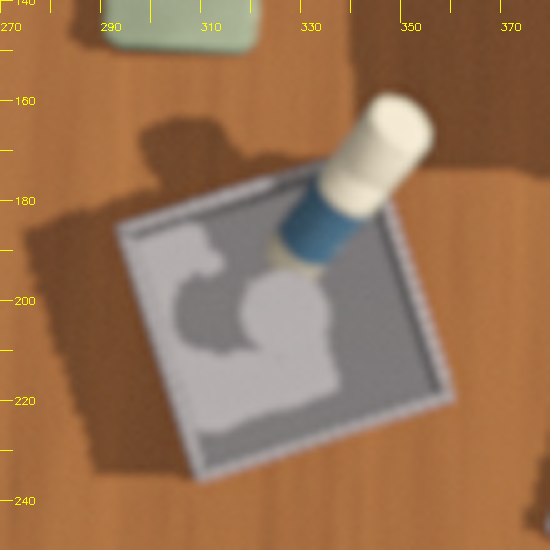

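View pics/s27.png

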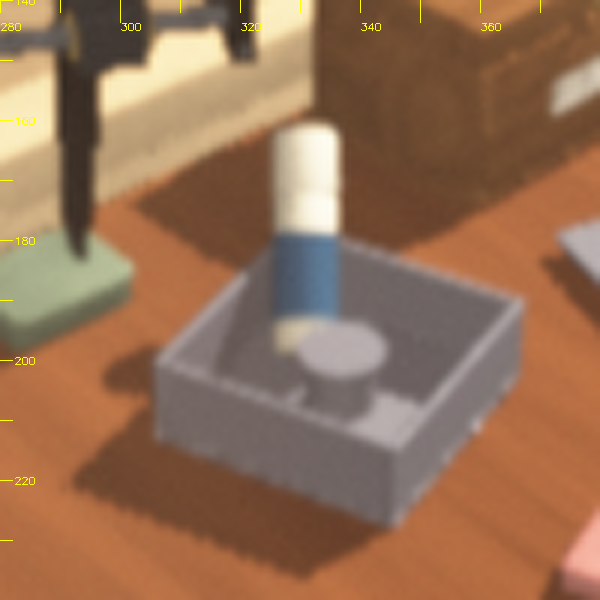

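```bash
cat >> h.py <<'E'
def tri(pt,ps):
    A=[];b=[]
    for n,(u,v) in(('top',pt),('scene',ps)):
        K,T=P(n); d=T[:3,:3]@np.array([(u-K[0,2])/K[0,0],-(v-K[1,2])/K[1,1],-1]); d/=np.linalg.norm(d); M=np.eye(3)-np.outer(d,d); A.append(M); b.append(M@T[:3,3])
    return np.linalg.lstsq(np.vstack(A),np.hstack(b),rcond=None)[0]
E
python3 - <<'E'
from h import *
import scipy.optimize as so
t=optics.read_camera('top'); s=optics.read_camera('scene')
cap=tri((349,165),(330.7,162.5)); print('cap',cap)
ft=tri((330,191.5),(329,196)); print('foot',ft, np.linalg.norm(cap-ft))
d=cap-ft; print('tilt',np.degrees(np.arctan2(d[2],np.hypot(d[0],d[1]))),'az',np.degrees(np.arctan2(d[1],d[0])))
def show(f,az,th,tag):
    az,th=np.radians(az),np.radians(th); d=np.array([np.cos(az)*np.cos(th),np.sin(az)*np.cos(th),np.sin(th)])
    pl=[(circ(np.array(f)+d*k,d,13.5),c) for k,c in((0,(0,255,0)),(90,(0,0,255)))]
    over('top',t,pl,270,140,110,80,5,f'pics/{tag}t.png'); over('scene',s,pl,300,140,80,80,6,f'pics/{tag}s.png')
f=cap-d/np.linalg.norm(d)*90
print(f)
show(f,np.degrees(np.arctan2(d[1],d[0])),np.degrees(np.arctan2(d[2],np.hypot(d[0],d[1]))),'f1')
a=cv2.imread('pics/f1t.png'); b=cv2.imread('pics/f1s.png'); h=max(a.shape[0],b.shape[0]); 
c=np.zeros((480,1030,3),np.uint8); c[:400,:550]=a; c[:480,550:]=b; cv2.imwrite('pics/f1.png',cv2.resize(c,(800,373)))
E
```

```text
cap [598.23916318  21.31678358  77.36358169]
foot [554.29858653  59.23312577  18.35364291] 82.76832822169105
tilt 45.47570101405025 az -40.790923033779656
[550.45939061  62.54596956  13.19779987]
```

View pics/f1.png

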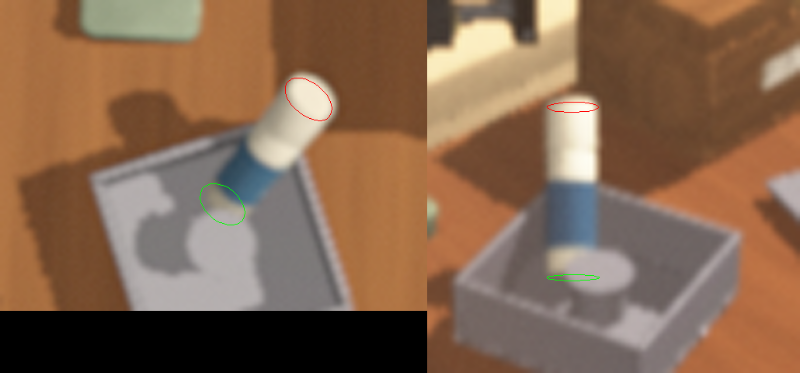

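```bash
python3 -m handwheel '[{"travel":[19,-44,0],"roll":-4},{"travel":[38,-88,0],"roll":-8},{"travel":[57,-130,0],"roll":-13},{"travel":[76,-174,0],"roll":-13},{"travel":[91,-212,0],"roll":-13},{"travel":[91,-212,-30],"roll":-13},{"travel":[91,-212,-70],"roll":-13},{"travel":[91,-212,-70],"roll":-13}]' -0.1
python3 -c "
from h import *;st()"
```

```text
t: 29.4
eef_pos: [588.8, 26.8, 105.6]
tcp_rot: [0.661, 1.563, 3.1]
ft_force: [-0.6, 0.0, -0.6]
opening: 0.55
t 29.4 pos [588.8  26.8 105.6] jawaz -130.3 xdir [-0.01  0.   -1.  ] F [-0.6  0.  -0.6] open 0.550 q [-0.07  0.57  1.75 -0.    0.83  2.21]
```

```bash
python3 -m handwheel '[{"travel":[0,0,-20],"roll":0},{"travel":[0,0,-40],"roll":0},{"travel":[0,0,-40],"roll":0},{"travel":[0,0,-40],"roll":0}]' -0.1
python3 -c "
from h import *;st()
crop('scene',290,120,90,100,6,'pics/s28.png')"
```

```text
t: 29.8
eef_pos: [591.5, 28.4, 71.0]
tcp_rot: [-2.712, 1.57, -0.271]
ft_force: [-1.1, -0.6, 0.4]
opening: 0.548
t 29.8 pos [591.5  28.4  71. ] jawaz -130.1 xdir [ 0. -0. -1.] F [-1.1 -0.6  0.4] open 0.548 q [-0.06  0.62  1.78 -0.    0.74  2.21]
```

View pics/s28.png

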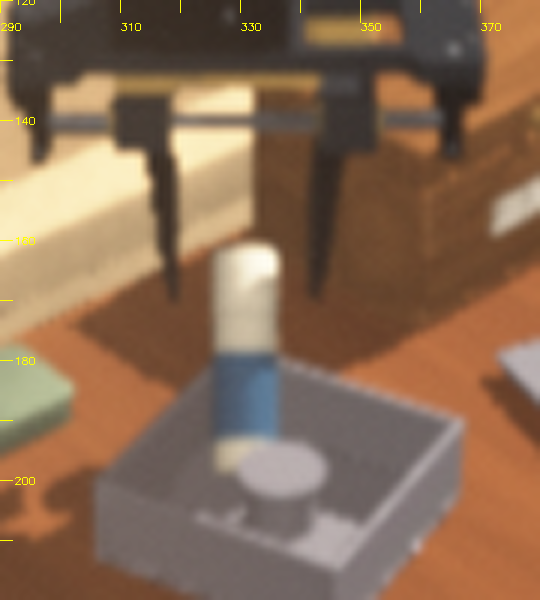

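```bash
python3 -m handwheel '[{"travel":[-2,1.5,-12],"roll":0},{"travel":[-2,1.5,-25],"roll":0},{"travel":[-2,1.5,-25],"roll":0},{"travel":[-2,1.5,-25],"roll":0}]' 0
python3 -m handwheel '[{"travel":[0,0,0],"roll":0},{"travel":[0,0,0],"roll":0},{"travel":[0,0,0],"roll":0},{"travel":[0,0,0],"roll":0},{"travel":[0,0,0],"roll":0}]' 1
python3 -c "
from h import *;st()"
```

```text
t: 30.25
eef_pos: [588.8, 30.5, 44.2]
tcp_rot: [0.69, 1.57, 3.132]
ft_force: [0.1, -0.4, 0.2]
opening: 0.502
t: 30.75
eef_pos: [589.1, 30.5, 44.8]
tcp_rot: [-2.774, 1.571, -0.332]
ft_force: [-0.5, 0.2, 1.0]
opening: 0.278
t 30.8 pos [589.1  30.5  44.8] jawaz -130.1 xdir [ 0. -0. -1.] F [-0.5  0.2  1. ] open 0.278 q [-0.06  0.66  1.8  -0.    0.69  2.21]
```

```bash
python3 -m handwheel '[{"travel":[1.5,-1,2],"roll":3},{"travel":[1.5,-0.5,2],"roll":8},{"travel":[1,0,2],"roll":13},{"travel":[1,0,2],"roll":13}]' 1
python3 -m handwheel '[{"travel":[-5,2.6,2.7],"roll":0},{"travel":[-9.5,4.6,4.5],"roll":0},{"travel":[-13.5,6.8,6],"roll":0},{"travel":[-17.8,9,7],"roll":0},{"travel":[-17.8,9,7],"roll":0}]' 1
python3 -c "
from h import *;st()
crop('scene',290,120,90,100,6,'pics/s29.png')"
```

```text
t: 31.15
eef_pos: [590.3, 30.7, 46.9]
tcp_rot: [-2.549, 1.57, 0.121]
ft_force: [0.2, 3.3, 0.9]
opening: 0.274
t: 31.65
eef_pos: [573.3, 39.2, 54.4]
tcp_rot: [-2.862, 1.567, -0.196]
ft_force: [4.5, -1.9, -1.9]
opening: 0.274
t 31.6 pos [573.3  39.2  54.4] jawaz -117.3 xdir [ 0. -0. -1.] F [ 4.5 -1.9 -1.9] open 0.274 q [-0.05  0.63  1.83 -0.    0.68  2.  ]
```

View pics/s29.png

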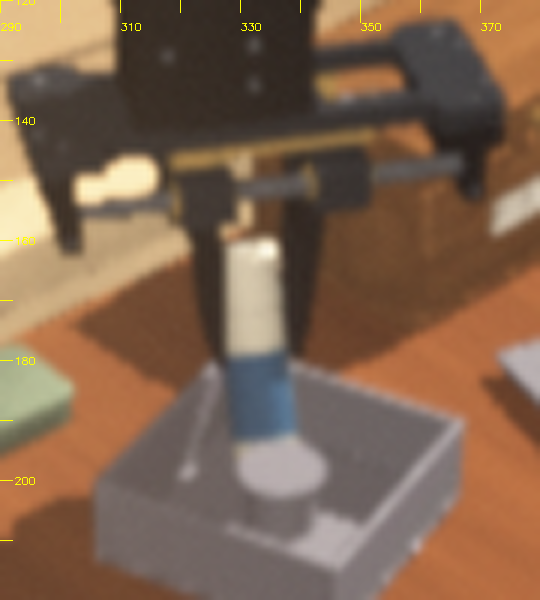

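```bash
python3 -m handwheel '[{"travel":[-4.5,2.3,1.5],"roll":0},{"travel":[-9,4.6,2.5],"roll":0},{"travel":[-13,6.6,3],"roll":0},{"travel":[-13,6.6,3],"roll":0}]' 1
python3 -c "
from h import *;st()
crop('scene',290,120,90,100,6,'pics/s30.png')"
```

```text
t: 32.1
eef_pos: [559.9, 45.8, 57.2]
tcp_rot: [-2.899, 1.568, -0.233]
ft_force: [3.8, -1.6, 0.2]
opening: 0.275
t 32.1 pos [559.9  45.8  57.2] jawaz -117.2 xdir [ 0. -0. -1.] F [ 3.8 -1.6  0.2] open 0.275 q [-0.04  0.61  1.86 -0.    0.67  2.01]
```

View pics/s30.png

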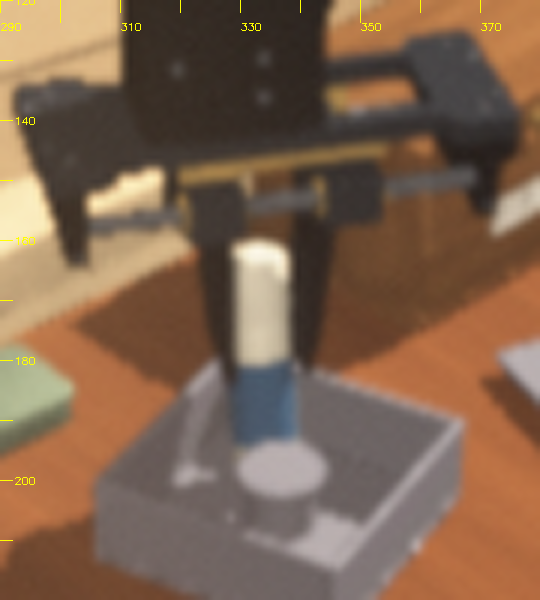

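```bash
python3 -m handwheel '[{"travel":[-2,1,0.5],"roll":0},{"travel":[-4,2,0.5],"roll":0},{"travel":[-4,2,0.5],"roll":0}]' 1
python3 -m handwheel '[{"travel":[0.5,-0.3,4],"roll":0},{"travel":[1,-0.5,8],"roll":0},{"travel":[1.5,-0.8,14],"roll":0},{"travel":[2,-1,20],"roll":0},{"travel":[2,-1,20],"roll":0}]' 1
python3 -c "
from h import *;st()
crop('scene',290,100,90,100,6,'pics/s31.png')"
```

```text
t: 32.45
eef_pos: [556.3, 47.7, 57.5]
tcp_rot: [-2.923, 1.568, -0.255]
ft_force: [5.8, -4.0, 0.5]
opening: 0.269
t: 32.95
eef_pos: [556.9, 47.2, 77.9]
tcp_rot: [0.112, 1.57, 2.78]
ft_force: [0.4, -0.0, -0.3]
opening: 0.152
t 33.0 pos [556.9  47.2  77.9] jawaz -117.1 xdir [-0.  0. -1.] F [ 0.4 -0.  -0.3] open 0.152 q [-0.03  0.58  1.85  0.    0.71  2.01]
```

View pics/s31.png

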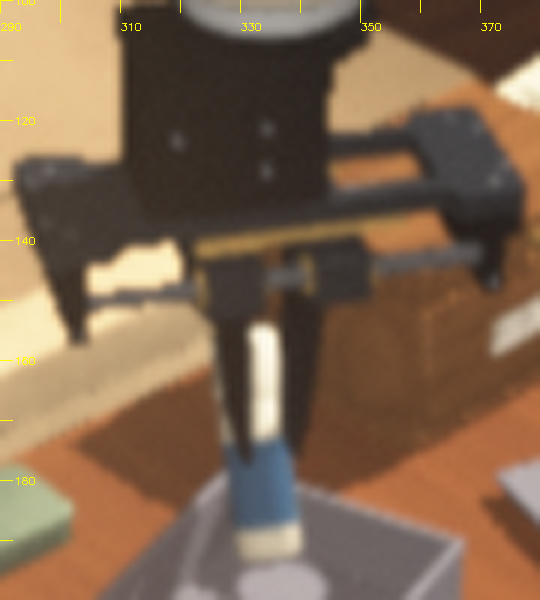

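```bash
python3 -m handwheel '[{"travel":[0,0,-4],"roll":0},{"travel":[0,0,-8],"roll":0},{"travel":[0,0,-12],"roll":0}]' 1
python3 -c "
from h import *;st()
crop('scene',290,100,90,100,6,'pics/s32.png')"
```

```text
t: 33.3
eef_pos: [556.9, 47.2, 64.5]
tcp_rot: [0.478, 1.57, -3.136]
ft_force: [0.4, -0.7, -0.3]
opening: 0.007
t 33.3 pos [556.9  47.2  64.5] jawaz -117.1 xdir [-0. -0. -1.] F [ 0.4 -0.7 -0.3] open 0.007 q [-0.03  0.6   1.86 -0.    0.68  2.01]
```

View pics/s32.png

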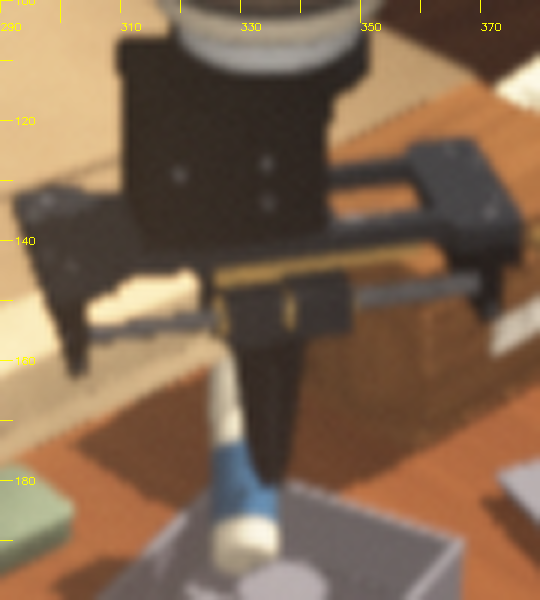

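```bash
python3 -m handwheel '[{"travel":[-5,2.5,20],"roll":0},{"travel":[-10,5,60],"roll":0},{"travel":[-10,5,100],"roll":0},{"travel":[-10,50,120],"roll":0},{"travel":[-20,90,120],"roll":0},{"travel":[-40,140,120],"roll":0},{"travel":[-60,190,120],"roll":0},{"travel":[-60,190,120],"roll":0}]' 1
python3 -c "
from h import *;st()
crop('top',270,120,110,110,5,'pics/t33.png');crop('scene',280,140,100,100,6,'pics/s33.png')"
```

```text
t: 34.15
eef_pos: [495.1, 240.7, 185.0]
tcp_rot: [0.175, 1.57, 2.847]
ft_force: [-0.3, -0.6, 0.2]
opening: 0.005
t 34.1 pos [495.1 240.7 185. ] jawaz -116.9 xdir [-0.  0. -1.] F [-0.3 -0.6  0.2] open 0.005 q [0.33 0.42 1.78 0.   0.95 2.37]
```

View pics/t33.png

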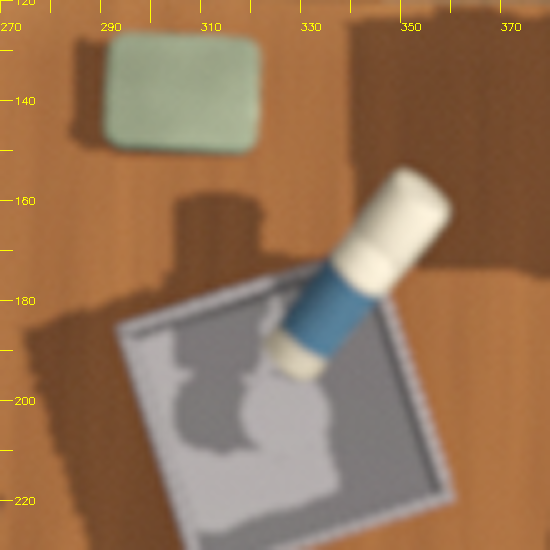

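View pics/s33.png

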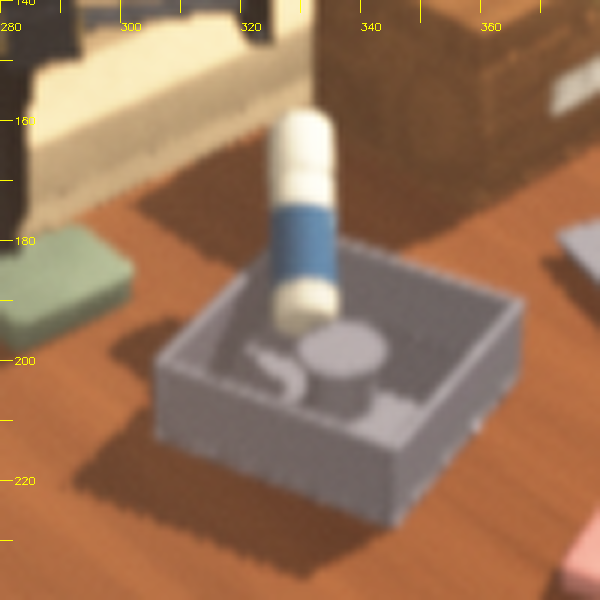

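Run:
```python
from h import *
cap=tri((355.4,157.2),(330.3,160)); ft=tri((329,191.5),(330.5,191.5)); d=cap-ft
print(cap,ft,np.linalg.norm(d),np.degrees(np.arctan2(d[2],np.hypot(d[0],d[1]))),np.degrees(np.arctan2(d[1],d[0])))
for dv in (-1.5,1.5):
  c=tri((355.4,157.2),(330.3,160+dv)); print(c)
print('c0 rel',ft[:2]-[529.2,63.8])
```

```text
[614.66766705   8.59225197  71.18909612] [551.32742154  59.90499193  34.15827571] 89.53360063961118 24.430988150057647 -39.01137284237323
[613.91922427   9.05502971  76.15757128]
[615.42100099   8.12646744  66.18766954]
c0 rel [22.12742154 -3.89500807]
```

```bash
python3 -m handwheel '[{"travel":[19,-42,0],"roll":-4},{"travel":[38,-84,0],"roll":-8},{"travel":[57,-126,0],"roll":-12},{"travel":[76,-168,0],"roll":-12},{"travel":[95,-206,0],"roll":-12},{"travel":[101,-217,-40],"roll":-12},{"travel":[101,-217,-70],"roll":-12},{"travel":[101,-217,-70],"roll":-12}]' 0
python3 -m handwheel '[{"travel":[0,0,-10],"roll":0},{"travel":[0,0,-10],"roll":0},{"travel":[0,0,-10],"roll":0}]' 0
python3 -c "
from h import *;st()
crop('scene',280,100,110,120,5,'pics/s34.png')"
```

```text
t: 35.05
eef_pos: [596.5, 17.8, 111.5]
tcp_rot: [0.638, 1.564, 3.094]
ft_force: [-0.1, 0.5, -0.5]
opening: 0.496
t: 35.35
eef_pos: [598.6, 20.1, 106.3]
tcp_rot: [-2.602, 1.569, -0.142]
ft_force: [1.3, 0.1, 0.4]
opening: 0.502
t 35.4 pos [598.6  20.1 106.3] jawaz -129.1 xdir [ 0. -0. -1.] F [1.3 0.1 0.4] open 0.502 q [-0.08  0.58  1.73 -0.    0.83  2.18]
```

View pics/s34.png

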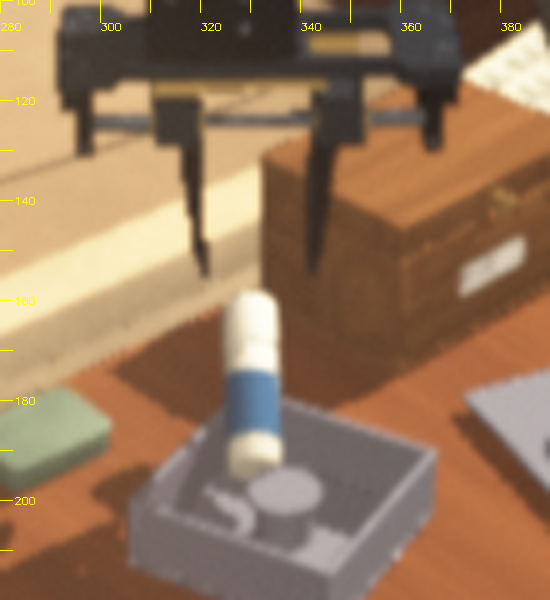

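```bash
python3 -m handwheel '[{"travel":[-2,2,-30],"roll":0},{"travel":[-2,2,-55],"roll":0},{"travel":[-2,2,-67],"roll":0},{"travel":[-2,2,-67],"roll":0},{"travel":[-2,2,-67],"roll":0}]' 0
python3 -m handwheel '[{"travel":[0,0,0],"roll":0},{"travel":[0,0,0],"roll":0},{"travel":[0,0,0],"roll":0},{"travel":[0,0,0],"roll":0},{"travel":[0,0,0],"roll":0}]' 1
python3 -m handwheel '[{"travel":[0,0,20],"roll":0},{"travel":[0,0,50],"roll":0},{"travel":[0,0,80],"roll":0},{"travel":[0,0,80],"roll":0}]' 1
python3 -c "
from h import *;st()
crop('scene',280,90,110,120,5,'pics/s35.png')"
```

```text
t: 35.9
eef_pos: [596.8, 22.1, 39.1]
tcp_rot: [-2.607, 1.57, -0.147]
ft_force: [-0.1, 0.6, 1.1]
opening: 0.501
t: 36.4
eef_pos: [596.4, 22.0, 38.5]
tcp_rot: [-2.748, 1.57, -0.289]
ft_force: [-0.9, -0.3, 2.1]
opening: 0.279
t: 36.8
eef_pos: [597.8, 22.0, 121.7]
tcp_rot: [-2.546, 1.565, -0.086]
ft_force: [-0.4, 0.1, 0.2]
opening: 0.278
t 36.8 pos [597.8  22.  121.7] jawaz -129.1 xdir [ 0.01 -0.   -1.  ] F [-0.4  0.1  0.2] open 0.278 q [-0.07  0.56  1.73 -0.    0.85  2.18]
```

View pics/s35.png

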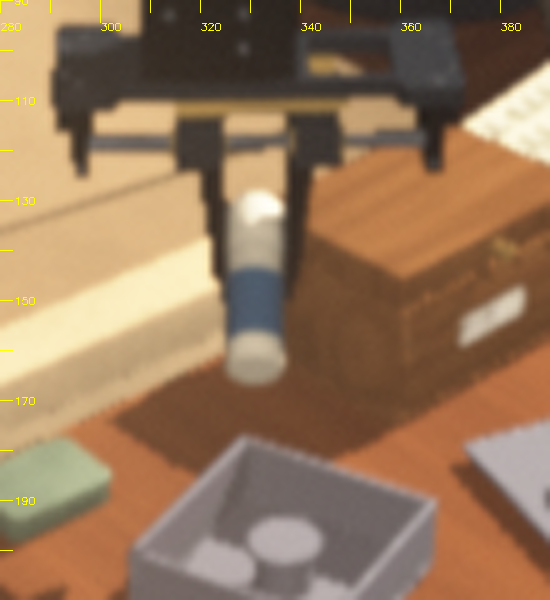

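```bash
python3 -m handwheel '[{"travel":[-13,20,5],"roll":8},{"travel":[-26,40,5],"roll":16},{"travel":[-39,60,5],"roll":24},{"travel":[-52,80,5],"roll":32},{"travel":[-65,100,5],"roll":40},{"travel":[-78,120,5],"roll":48},{"travel":[-91,140,5],"roll":56},{"travel":[-107,160,5],"roll":64}]' 1
python3 -m handwheel '[{"travel":[0,0,0],"roll":8},{"travel":[0,0,0],"roll":16},{"travel":[0,0,0],"roll":24},{"travel":[0,0,0],"roll":32},{"travel":[0,0,0],"roll":40},{"travel":[0,0,0],"roll":48},{"travel":[0,0,0],"roll":56},{"travel":[0,0,0],"roll":64}]' 1
python3 -m handwheel '[{"travel":[0,0,0],"roll":8},{"travel":[0,0,0],"roll":16},{"travel":[0,0,-30],"roll":19},{"travel":[0,0,-60],"roll":19},{"travel":[0,0,-60],"roll":19}]' 1
python3 -c "
from h import *;st()
crop('scene',230,120,160,120,5,'pics/s36.png')"
```

```text
t: 37.65
eef_pos: [488.3, 182.7, 122.0]
tcp_rot: [-0.162, 1.569, -2.864]
ft_force: [0.5, 1.1, -0.5]
opening: 0.278
t: 38.45
eef_pos: [488.6, 181.9, 122.0]
tcp_rot: [-1.307, 1.569, -2.891]
ft_force: [-0.4, -0.9, -0.2]
opening: 0.277
t: 38.95
eef_pos: [487.1, 181.5, 59.7]
tcp_rot: [-1.651, 1.564, -2.91]
ft_force: [0.1, -0.1, 0.5]
opening: 0.28
t 39.0 pos [487.1 181.5  59.7] jawaz 17.9 xdir [-0.01 -0.   -1.  ] F [ 0.1 -0.1  0.5] open 0.280 q [ 0.23  0.57  1.96 -0.    0.62 -0.08]
```

View pics/s36.png

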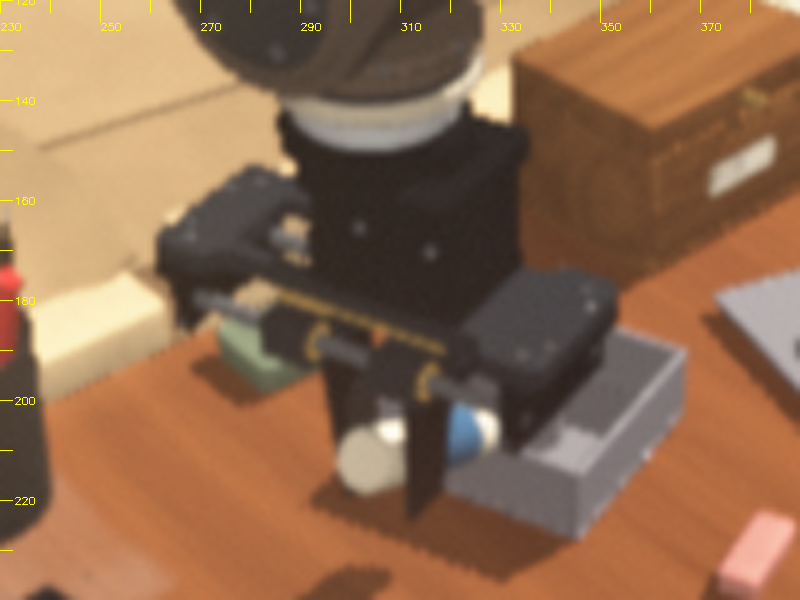

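```bash
python3 -m handwheel '[{"travel":[-1,2,-12],"roll":0},{"travel":[-1,2,-24],"roll":0},{"travel":[-1,2,-32],"roll":0},{"travel":[-1,2,-32],"roll":0}]' 1
python3 -c "
from h import *;st()
crop('scene',260,150,110,100,6,'pics/s37.png')"
```

```text
t: 39.4
eef_pos: [487.8, 184.0, 30.3]
tcp_rot: [-1.663, 1.569, -2.921]
ft_force: [0.6, 0.7, 0.1]
opening: 0.275
t 39.4 pos [487.8 184.   30.3] jawaz 17.9 xdir [-0. -0. -1.] F [0.6 0.7 0.1] open 0.275 q [ 0.23  0.62  1.97  0.    0.55 -0.08]
```

View pics/s37.png

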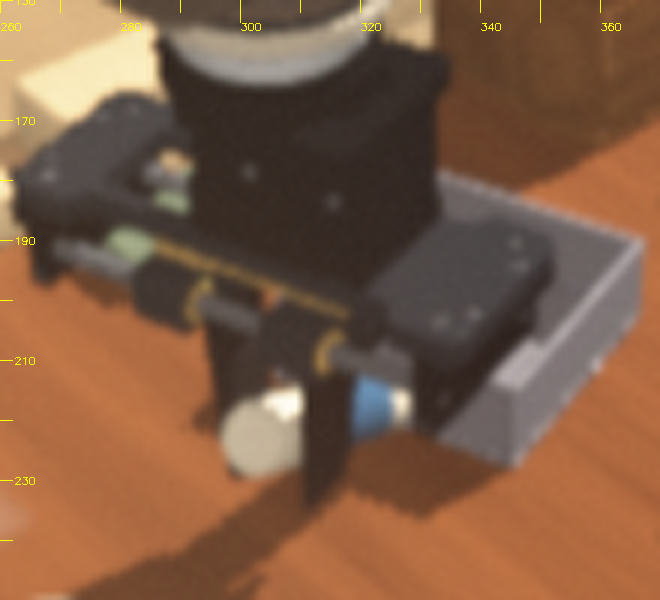

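```bash
python3 -m handwheel '[{"travel":[1.5,-5,0],"roll":0},{"travel":[2.9,-9,1],"roll":0},{"travel":[4.3,-13.3,7],"roll":0},{"travel":[5.7,-17.8,14],"roll":0},{"travel":[5.7,-17.8,14],"roll":0}]' 1
python3 -c "
from h import *;st()
crop('scene',260,150,110,100,6,'pics/s38.png')"
```

```text
t: 39.95
eef_pos: [493.9, 166.1, 46.0]
tcp_rot: [2.167, 1.57, 0.908]
ft_force: [-3.3, 5.3, 2.0]
opening: 0.274
t 40.0 pos [493.9 166.1  46. ] jawaz 17.9 xdir [ 0.  0. -1.] F [-3.3  5.3  2. ] open 0.274 q [ 0.2   0.59  1.97  0.    0.58 -0.12]
```

View pics/s38.png

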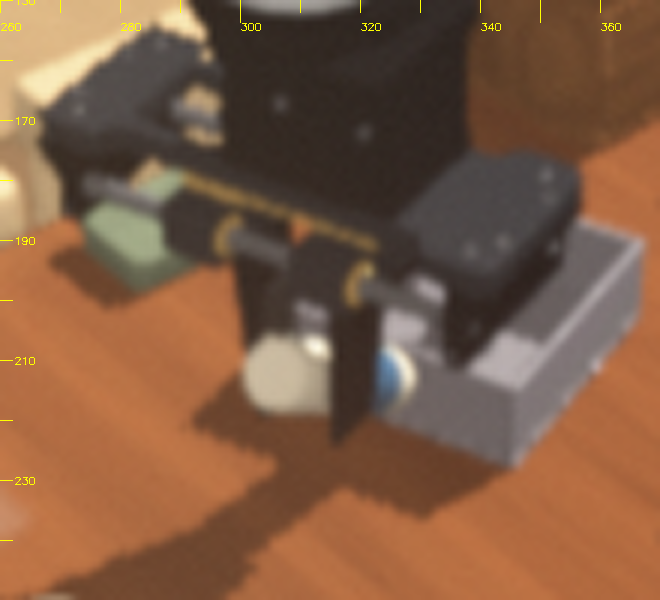

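Run:
```python
from h import *
u=np.array([-.306,.952]); g=np.array([493.9,166.1,65.])
for th in (-10,0,10,24,35,45,60):
    t=np.radians(th); d=np.array([*(u*np.cos(t)),np.sin(t)])
    f=w2px('scene',g-64*d); c=w2px('scene',g+26*d); print(th,((f-[260,150])*6).round(),((c-[260,150])*6).round())
```

```text
-10 [402. 255.] [272. 418.]
0 [404. 277.] [271. 409.]
10 [403. 302.] [271. 399.]
24 [396. 339.] [273. 383.]
35 [388. 369.] [277. 370.]
45 [379. 397.] [281. 357.]
60 [360. 436.] [289. 340.]
```

```bash
python3 -m handwheel '[{"travel":[1.2,-3.8,3.5],"roll":0},{"travel":[2.4,-7.6,7],"roll":0},{"travel":[3.6,-11.4,10],"roll":0},{"travel":[3.6,-11.4,10],"roll":0}]' 1
python3 - <<'E'
from h import *
st()
crop('scene',260,150,110,100,6,'pics/s39.png')
u=np.array([-.306,.952]); g=env.state()['eef_pos']+[0,0,19]
for th in (24,35,45,60,75):
    t=np.radians(th); d=np.array([*(u*np.cos(t)),np.sin(t)])
    f=w2px('scene',g-64*d); c=w2px('scene',g+26*d); print(th,((f-[260,150])*6).round(),((c-[260,150])*6).round())
E
```

```text
t: 40.4
eef_pos: [497.3, 155.0, 55.5]
tcp_rot: [3.09, 1.57, 1.831]
ft_force: [-3.3, 6.2, 0.6]
opening: 0.281
t 40.4 pos [497.3 155.   55.5] jawaz 17.9 xdir [-0.  0. -1.] F [-3.3  6.2  0.6] open 0.281 q [ 0.17  0.57  1.96  0.    0.61 -0.14]
24 [413. 303.] [291. 345.]
35 [405. 334.] [294. 331.]
45 [395. 361.] [299. 319.]
60 [377. 401.] [307. 302.]
75 [355. 436.] [316. 287.]
```

View pics/s39.png

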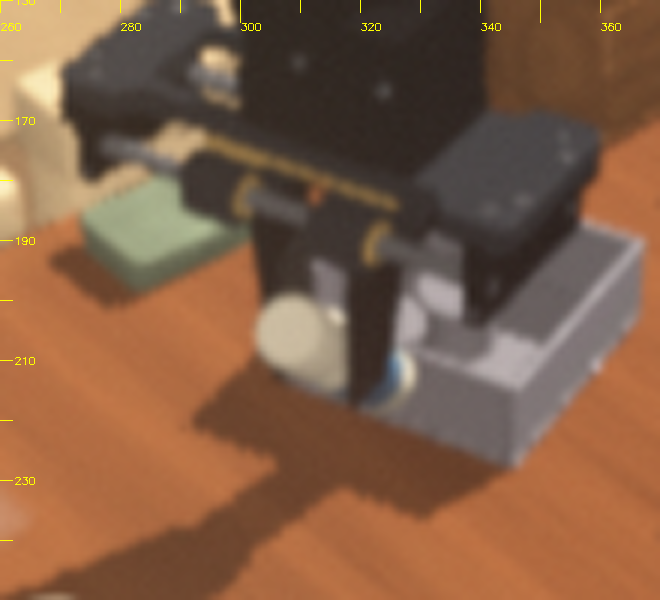

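```bash
python3 -m handwheel '[{"travel":[1.2,-3.8,3],"roll":0},{"travel":[2.4,-7.6,6],"roll":0},{"travel":[3.6,-11.4,8],"roll":0},{"travel":[3.6,-11.4,8],"roll":0}]' 1
python3 - <<'E'
from h import *
st()
crop('scene',260,150,110,100,6,'pics/s40.png')
u=np.array([-.306,.952]); g=env.state()['eef_pos']+[0,0,19]
for th in (45,60,75):
    t=np.radians(th); d=np.array([*(u*np.cos(t)),np.sin(t)])
    f=w2px('scene',g-64*d); c=w2px('scene',g+26*d); print(th,((f-[260,150])*6).round(),((c-[260,150])*6).round())
E
```

```text
t: 40.85
eef_pos: [500.9, 143.5, 63.5]
tcp_rot: [2.972, 1.57, 1.713]
ft_force: [-2.7, 5.5, 0.6]
opening: 0.279
t 40.9 pos [500.9 143.5  63.5] jawaz 17.9 xdir [-0.  0. -1.] F [-2.7  5.5  0.6] open 0.279 q [ 0.15  0.56  1.96  0.    0.62 -0.16]
45 [411. 328.] [317. 283.]
60 [393. 367.] [325. 266.]
75 [372. 402.] [334. 251.]
```

View pics/s40.png

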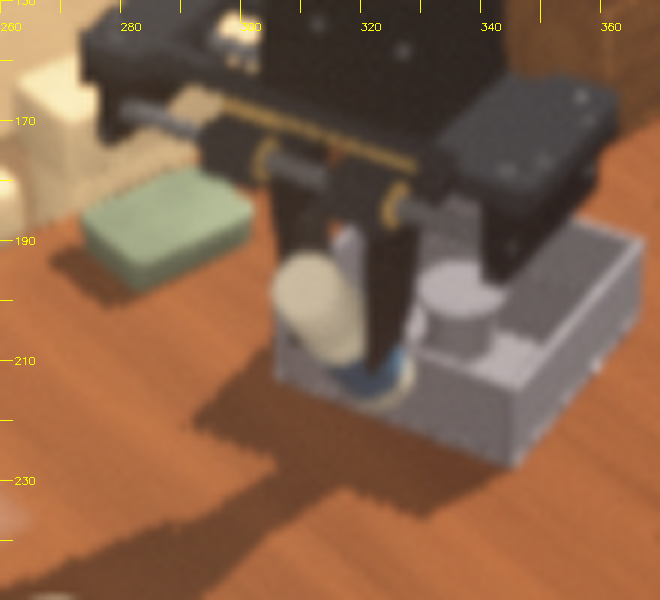

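```bash
python3 -m handwheel '[{"travel":[1.2,-3.8,2],"roll":0},{"travel":[2.4,-7.6,4],"roll":0},{"travel":[3.6,-11.4,5],"roll":0},{"travel":[3.6,-11.4,5],"roll":0}]' 1
python3 - <<'E'
from h import *
st()
crop('scene',260,140,110,100,6,'pics/s41.png')
u=np.array([-.306,.952]); g=env.state()['eef_pos']+[0,0,19]
for th in (60,75,90):
    t=np.radians(th); d=np.array([*(u*np.cos(t)),np.sin(t)])
    f=w2px('scene',g-64*d); c=w2px('scene',g+26*d); print(th,((f-[260,140])*6).round(),((c-[260,140])*6).round())
E
```

```text
t: 41.3
eef_pos: [505.0, 132.1, 68.6]
tcp_rot: [1.865, 1.57, 0.606]
ft_force: [-0.9, 5.2, 0.6]
opening: 0.271
t 41.3 pos [505.  132.1  68.6] jawaz 17.9 xdir [ 0.  0. -1.] F [-0.9  5.2  0.6] open 0.271 q [ 0.13  0.55  1.95  0.    0.64 -0.18]
60 [409. 400.] [342. 297.]
75 [388. 434.] [352. 282.]
90 [365. 463.] [362. 270.]
```

View pics/s41.png

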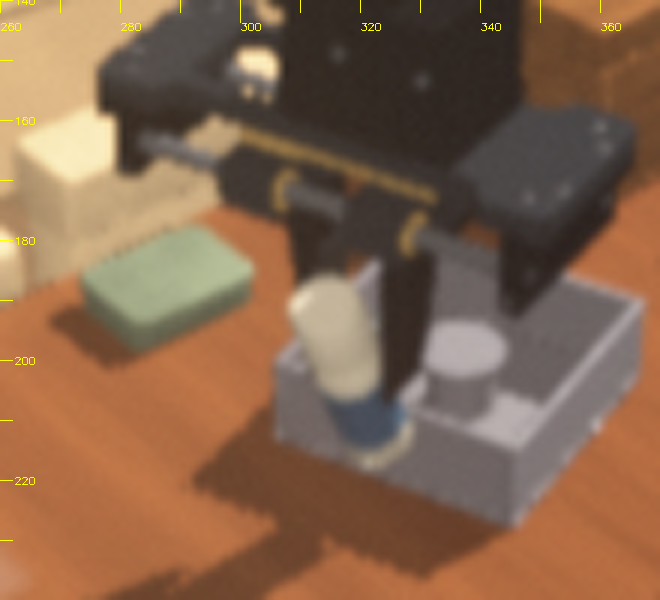

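```bash
python3 -m handwheel '[{"travel":[-1,3,2],"roll":0},{"travel":[-2,6,8],"roll":0},{"travel":[-2,6,20],"roll":0},{"travel":[-2,6,35],"roll":0},{"travel":[-2,6,50],"roll":0},{"travel":[-2,6,60],"roll":0},{"travel":[-2,6,60],"roll":0}]' 1
python3 - <<'E'
from h import *
st()
crop('scene',260,120,110,100,6,'pics/s42.png')
E
```

```text
t: 42.05
eef_pos: [503.4, 138.1, 129.9]
tcp_rot: [1.378, 1.568, 0.12]
ft_force: [0.8, -0.4, -0.5]
opening: 0.275
t 42.0 pos [503.4 138.1 129.9] jawaz 17.9 xdir [ 0.  0. -1.] F [ 0.8 -0.4 -0.5] open 0.275 q [ 0.14  0.46  1.9  -0.    0.78 -0.17]
```

View pics/s42.png

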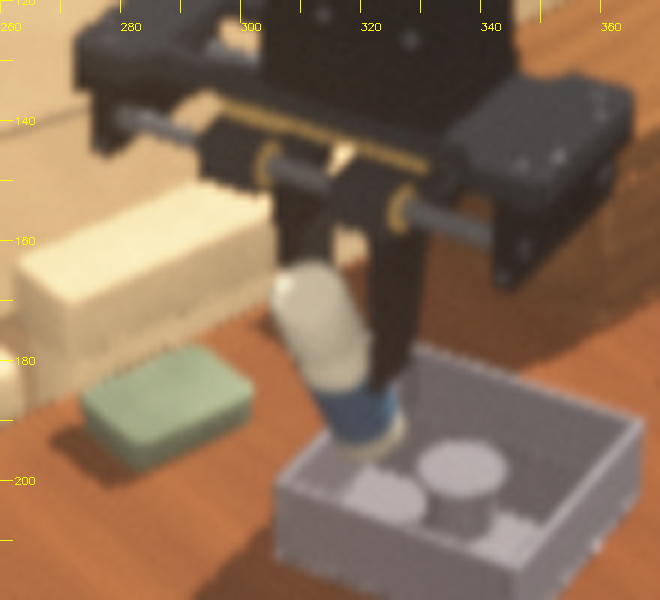

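Run:
```python
from h import *
import scipy.optimize as so
u=np.array([-.306,.952,0]); T=np.array([503.4,138.1,129.9])
for nm,p in (('foot',(368,437)),('cap',(315,283))):
    q=np.array([260+p[0]/6,120+p[1]/6])
    r=so.least_squares(lambda a:w2px('scene',T+a[0]*u+[0,0,a[1]])-q,[0,0]).x; print(nm,r)
print(w2px('scene',T), (383/6+260,385/6+120))
```

```text
foot [-10.48450135 -40.23376475]
cap [21.12084866 45.33010607]
[318.46032851 180.22391365] (323.8333333333333, 184.16666666666669)
```

Run:
```python
from h import *
t=cv2.imread('pics/top0.png')[:,:,::-1]; s=cv2.imread('pics/scene0.png')[:,:,::-1]
crop('top',380,100,110,90,6,'pics/b1.png',t); crop('scene',320,100,100,90,6,'pics/b2.png',s)
```

```text
(no output)
```

View pics/b1.png

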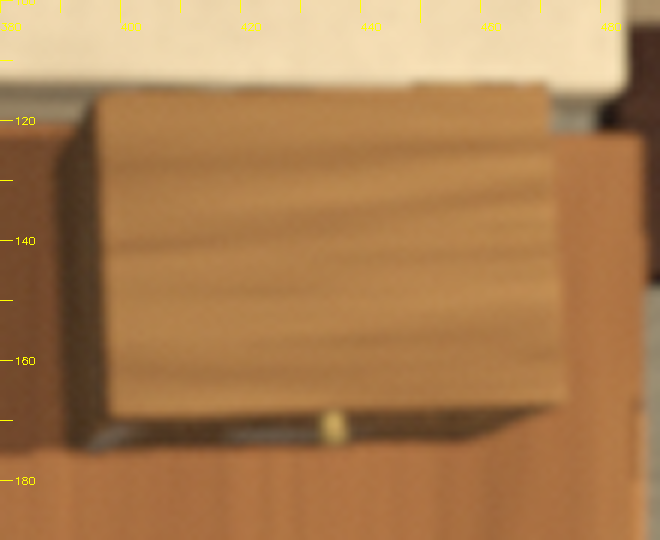

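View pics/b2.png

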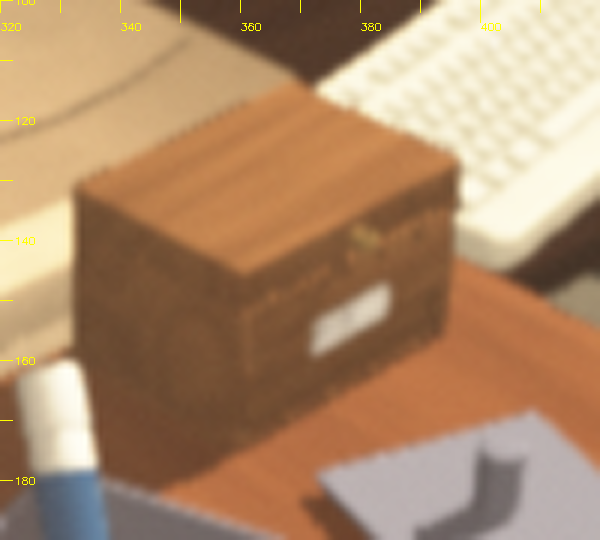

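Run:
```python
from h import *
a=tri((397.7,168.7),(360.3,145.3)); b=tri((473.5,166.5),(396.5,127.3)); print(a,b, np.degrees(np.arctan2(*(b-a)[1::-1])))
print('latch',px2w('top',435.5,171,75)); print('base',px2w('top',393,174.5,0),px2w('scene',361,174,0),px2w('scene',395,156.5,0))
```

```text
[590.59930373 -70.41275981  93.1162339 ] [ 599.30668864 -215.45744387   87.78395389] -86.56451817872062
latch [ 590.40593218 -146.66813081   75.        ]
base [591.74997884 -76.27692899   0.        ] [592.49746921 -80.20373965   0.        ] [ 591.89785961 -211.59158906    0.        ]
```

```bash
python3 -m handwheel '[{"travel":[3,-20,0],"roll":-7},{"travel":[6,-42,0],"roll":-15},{"travel":[9,-66,0],"roll":-23},{"travel":[13,-92,0],"roll":-31},{"travel":[17,-118,0],"roll":-39},{"travel":[21,-144,0],"roll":-47},{"travel":[25,-170,0],"roll":-55},{"travel":[28,-190,0],"roll":-63}]' 1
python3 -m handwheel '[{"travel":[3,-25,0],"roll":-7},{"travel":[6,-50,0],"roll":-14},{"travel":[9,-75,0],"roll":-21},{"travel":[12,-100,0],"roll":-28},{"travel":[15,-120,0],"roll":-35},{"travel":[18,-133,0],"roll":-42},{"travel":[18,-133,0],"roll":-42},{"travel":[18,-133,0],"roll":-42}]' 1
python3 - <<'E'
from h import *
st()
crop('scene',320,60,120,100,6,'pics/s43.png')
E
```

```text
t: 42.9
eef_pos: [530.6, -53.3, 127.5]
tcp_rot: [-0.86, 1.57, 3.059]
ft_force: [1.0, 0.0, -0.9]
opening: 0.272
t: 43.7
eef_pos: [548.2, -184.6, 127.5]
tcp_rot: [-0.469, 1.57, 2.727]
ft_force: [-0.1, -0.5, 0.2]
opening: 0.276
t 43.7 pos [ 548.2 -184.6  127.5] jawaz -86.9 xdir [-0.  0. -1.] F [-0.1 -0.5  0.2] open 0.276 q [-0.44  0.53  1.77 -0.    0.85  1.08]
```

View pics/s43.png

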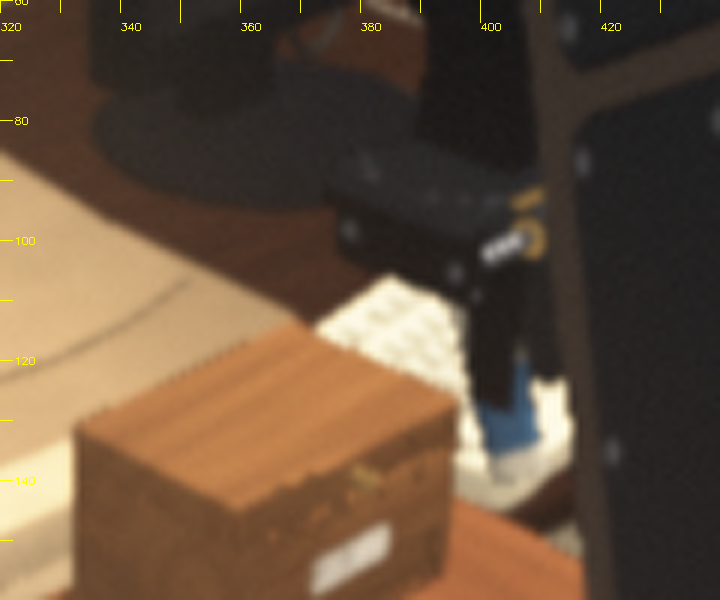

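```bash
python3 -m handwheel '[{"travel":[0,0,-25],"roll":0},{"travel":[0,0,-50],"roll":0},{"travel":[0,0,-70],"roll":0},{"travel":[0,0,-79],"roll":0},{"travel":[0,0,-79],"roll":0},{"travel":[0,0,-79],"roll":0}]' 1
python3 - <<'E'
from h import *
st()
crop('scene',340,90,120,120,6,'pics/s44.png')
crop('top',370,120,120,140,5,'pics/t44.png')
E
```

```text
t: 44.35
eef_pos: [549.0, -184.7, 49.8]
tcp_rot: [2.546, 1.57, -0.543]
ft_force: [0.0, -0.4, -0.8]
opening: 0.278
t 44.4 pos [ 549.  -184.7   49.8] jawaz -87.0 xdir [ 0. -0. -1.] F [ 0.  -0.4 -0.8] open 0.278 q [-0.44  0.64  1.82 -0.    0.68  1.08]
```

View pics/s44.png

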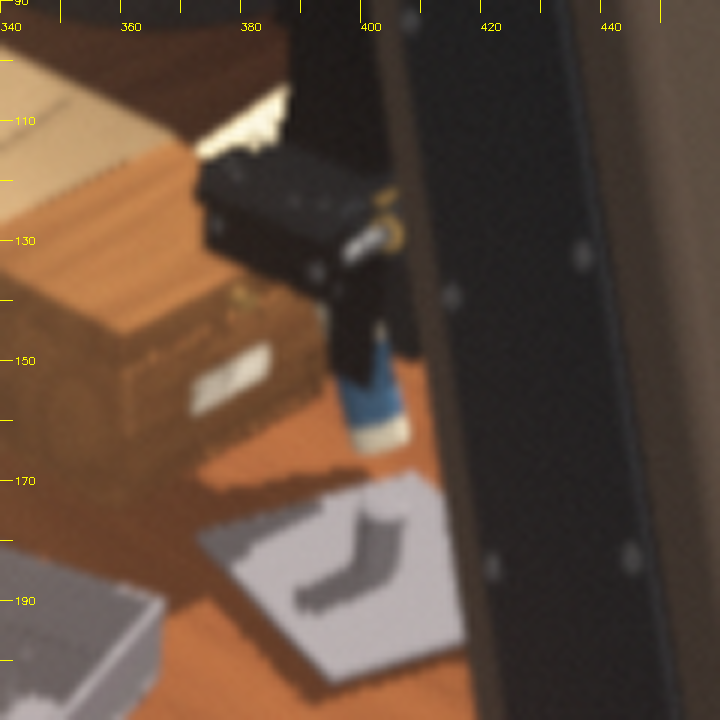

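View pics/t44.png

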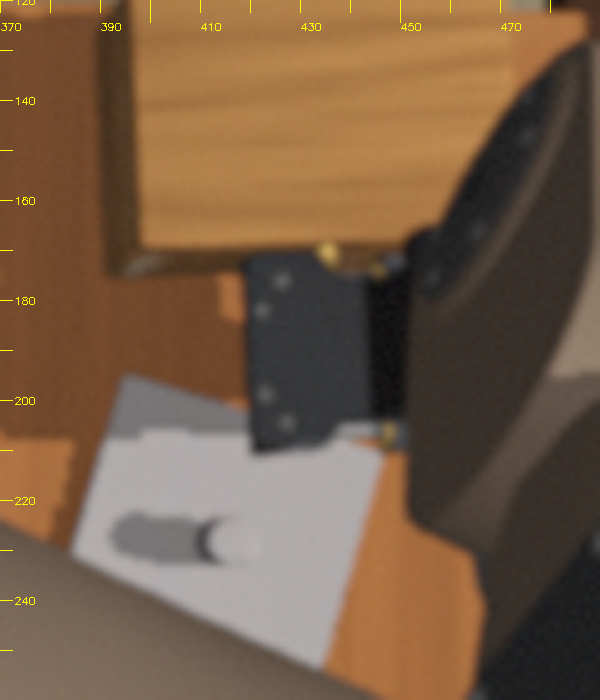

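```bash
python3 -m handwheel '[{"travel":[4,0,-1],"roll":0},{"travel":[8,0.4,-1],"roll":0},{"travel":[12,0.6,-1],"roll":0},{"travel":[15,0.8,-1],"roll":0},{"travel":[15,0.8,-1],"roll":0}]' 1
python3 - <<'E'
from h import *
st()
crop('scene',370,110,70,70,8,'pics/s45.png')
E
```

```text
t: 44.95
eef_pos: [562.4, -183.8, 47.4]
tcp_rot: [-0.343, 1.567, 2.85]
ft_force: [-6.8, -1.2, -2.9]
opening: 0.272
t 45.0 pos [ 562.4 -183.8   47.4] jawaz -87.1 xdir [-0.  0. -1.] F [-6.8 -1.2 -2.9] open 0.272 q [-0.43  0.66  1.79 -0.    0.7   1.09]
```

View pics/s45.png

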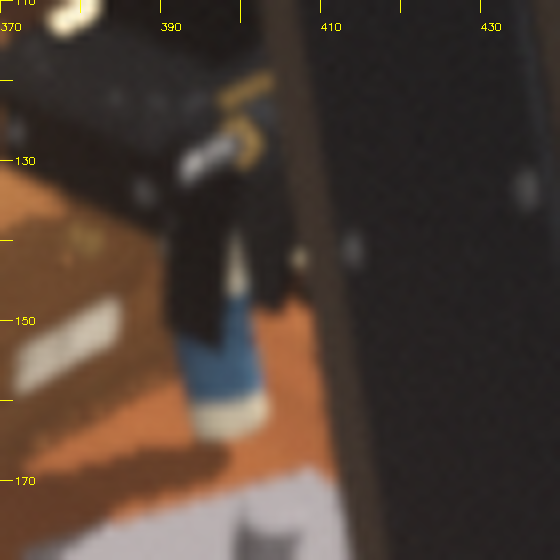

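```bash
python3 -m handwheel '[{"travel":[3,0,0],"roll":0},{"travel":[6,0.4,0],"roll":0},{"travel":[9,0.6,0],"roll":0},{"travel":[9,0.8,0],"roll":0}]' 1
python3 - <<'E'
from h import *
st()
crop('scene',370,110,70,70,8,'pics/s46.png')
E
```

```text
t: 45.4
eef_pos: [569.9, -183.0, 46.8]
tcp_rot: [-0.301, 1.563, 2.892]
ft_force: [-13.3, -4.7, -5.1]
opening: 0.276
t 45.4 pos [ 569.9 -183.    46.8] jawaz -87.1 xdir [-0.01  0.   -1.  ] F [-13.3  -4.7  -5.1] open 0.276 q [-0.42  0.66  1.77 -0.    0.72  1.1 ]
```

View pics/s46.png

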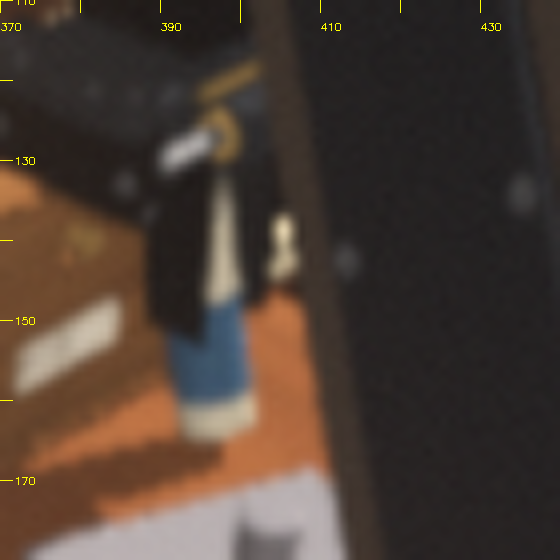

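```bash
python3 -m handwheel '[{"travel":[2,0,0.5],"roll":0},{"travel":[4,0,1],"roll":0},{"travel":[5,0,1],"roll":0},{"travel":[5,0,1],"roll":0}]' 1
python3 - <<'E'
from h import *
st()
crop('scene',370,110,70,70,8,'pics/s47.png')
E
```

```text
t: 45.85
eef_pos: [572.9, -182.2, 47.0]
tcp_rot: [-0.36, 1.558, 2.833]
ft_force: [-20.5, -1.2, -4.4]
opening: 0.28
t 45.9 pos [ 572.9 -182.2   47. ] jawaz -87.1 xdir [-0.01  0.   -1.  ] F [-20.5  -1.2  -4.4] open 0.280 q [-0.42  0.67  1.76 -0.    0.73  1.1 ]
```

View pics/s47.png

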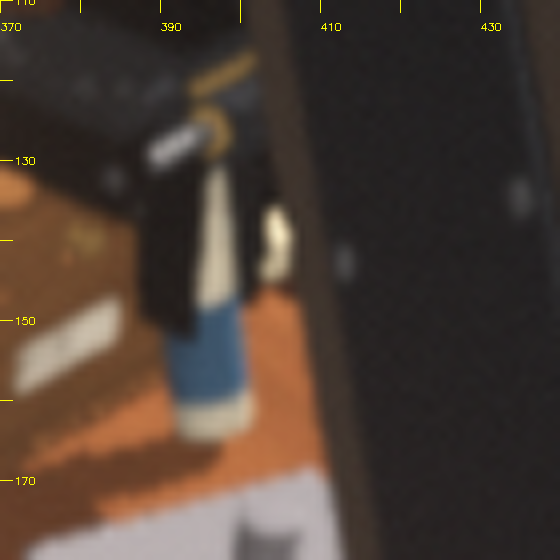

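```bash
python3 -m handwheel '[{"travel":[2,0,0],"roll":0},{"travel":[3,0,0],"roll":0},{"travel":[3,0,0],"roll":0}]' 1
python3 -m handwheel '[{"travel":[-3,0,0],"roll":0},{"travel":[-8,0,0],"roll":0},{"travel":[-20,0,5],"roll":0},{"travel":[-35,0,30],"roll":0},{"travel":[-35,0,60],"roll":0},{"travel":[-35,0,80],"roll":0},{"travel":[-35,0,80],"roll":0}]' 1
python3 - <<'E'
from h import *
st()
crop('scene',340,80,100,100,6,'pics/s48.png')
E
```

```text
t: 46.2
eef_pos: [575.1, -182.0, 46.9]
tcp_rot: [-0.36, 1.556, 2.833]
ft_force: [-24.1, 0.0, -4.9]
opening: 0.28
t: 46.9
eef_pos: [546.6, -183.9, 132.4]
tcp_rot: [2.646, 1.565, -0.445]
ft_force: [-0.0, -0.3, -0.9]
opening: 0.279
t 46.9 pos [ 546.6 -183.9  132.4] jawaz -87.1 xdir [ 0.01 -0.   -1.  ] F [-0.  -0.3 -0.9] open 0.279 q [-0.44  0.52  1.77 -0.    0.85  1.08]
```

View pics/s48.png

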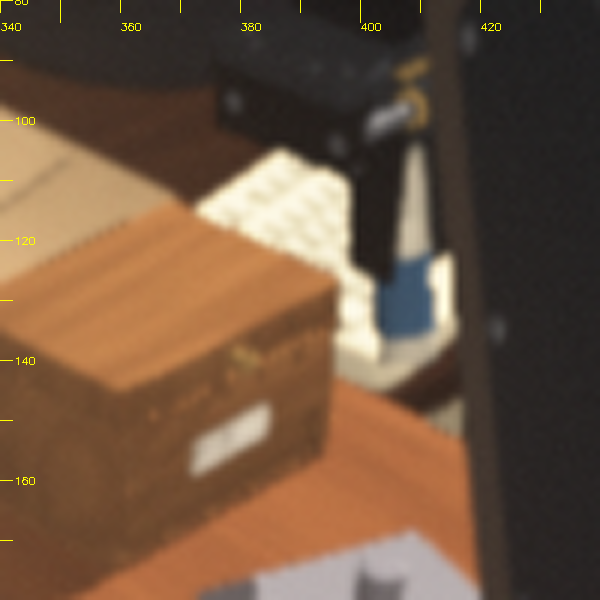

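```bash
python3 -m handwheel '[{"travel":[-2,25,10],"roll":0},{"travel":[-5,60,10],"roll":1},{"travel":[-9,100,10],"roll":2},{"travel":[-13,140,10],"roll":3},{"travel":[-17,180,10],"roll":4},{"travel":[-21,220,10],"roll":4},{"travel":[-25,260,10],"roll":4},{"travel":[-28,290,10],"roll":4}]' 1
python3 -m handwheel '[{"travel":[-4,35,0],"roll":0},{"travel":[-8,75,0],"roll":0},{"travel":[-12,115,0],"roll":0},{"travel":[-16,155,0],"roll":0},{"travel":[-20,195,0],"roll":0},{"travel":[-24,222,0],"roll":0},{"travel":[-25,229,0],"roll":0},{"travel":[-25,229,0],"roll":0}]' 1
python3 - <<'E'
from h import *
st()
crop('scene',180,100,150,150,5,'pics/s49.png')
E
```

```text
t: 47.75
eef_pos: [516.6, 108.7, 138.2]
tcp_rot: [-0.079, 1.569, -3.099]
ft_force: [0.4, -0.0, -0.9]
opening: 0.282
t: 48.55
eef_pos: [492.0, 336.0, 138.1]
tcp_rot: [0.442, 1.569, -2.577]
ft_force: [0.7, 0.0, -0.8]
opening: 0.28
t 48.5 pos [492.  336.  138.1] jawaz -83.0 xdir [-0. -0. -1.] F [ 0.7  0.  -0.8] open 0.280 q [ 0.49  0.54  1.71 -0.    0.89  1.94]
```

View pics/s49.png

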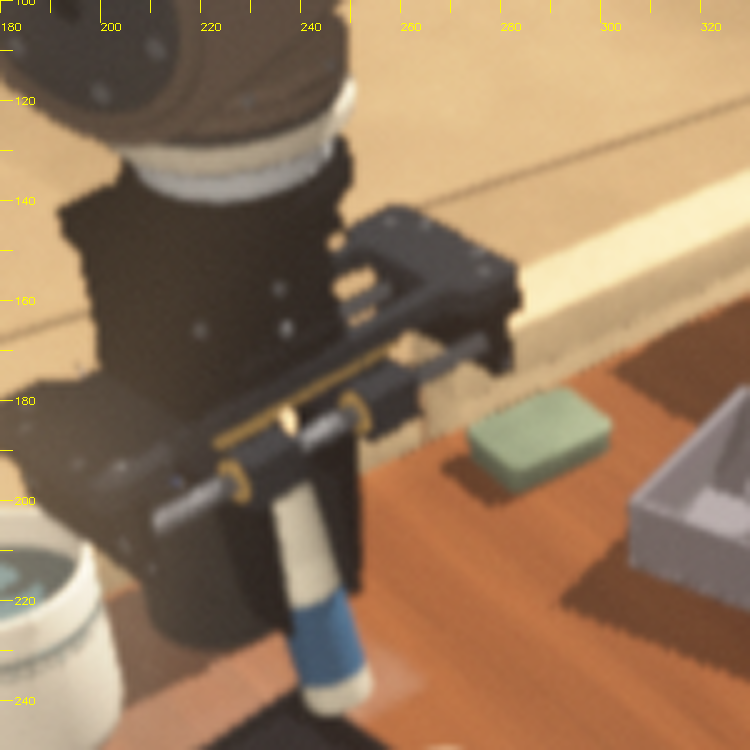

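```bash
python3 -m handwheel '[{"travel":[0,0,-30],"roll":0},{"travel":[0,0,-60],"roll":0},{"travel":[0,0,-78],"roll":0},{"travel":[0,0,-84],"roll":0},{"travel":[0,0,-84],"roll":0}]' 1
python3 -m handwheel '[{"travel":[0,0,-2],"roll":0},{"travel":[0,0,-4],"roll":0},{"travel":[0,0,-5],"roll":0},{"travel":[0,0,-5],"roll":0}]' 1
```

```text
t: 49.1
eef_pos: [492.8, 334.5, 54.6]
tcp_rot: [0.467, 1.569, -2.556]
ft_force: [-0.0, -0.8, 0.4]
opening: 0.28
t: 49.5
eef_pos: [492.8, 335.8, 50.5]
tcp_rot: [-2.994, 1.57, 0.268]
ft_force: [0.4, -1.1, -1.1]
opening: 0.277
```

```bash
python3 -m handwheel '[{"travel":[0,0,-1.5],"roll":0},{"travel":[0,0,-3],"roll":0},{"travel":[0,0,-3],"roll":0}]' 1
python3 -m handwheel '[{"travel":[0,0,-1],"roll":0},{"travel":[0,0,-2],"roll":0},{"travel":[0,0,-2],"roll":0}]' 1
```

```text
t: 49.8
eef_pos: [492.6, 335.7, 46.9]
tcp_rot: [0.589, 1.57, -2.432]
ft_force: [0.3, 0.5, -0.8]
opening: 0.281
t: 50.1
eef_pos: [492.8, 335.8, 46.0]
tcp_rot: [-2.975, 1.57, 0.287]
ft_force: [-2.0, -1.1, 9.9]
opening: 0.281
```

Contact. Press a little and drag the top back.

```bash
python3 -m handwheel '[{"travel":[0,0,-1.5],"roll":0},{"travel":[-2,0,-1.5],"roll":0},{"travel":[-4,-0.5,-1],"roll":0},{"travel":[-6,-0.8,0],"roll":0},{"travel":[-6,-0.8,0],"roll":0}]' 1
python3 - <<'E'
from h import *
st()
crop('scene',190,170,120,120,6,'pics/s50.png')
E
```

```text
t: 50.6
eef_pos: [487.2, 335.2, 45.8]
tcp_rot: [-2.828, 1.569, 0.434]
ft_force: [1.4, 0.6, 7.8]
opening: 0.28
t 50.6 pos [487.2 335.2  45.8] jawaz -83.1 xdir [ 0.  0. -1.] F [1.4 0.6 7.8] open 0.280 q [ 0.49  0.66  1.79 -0.    0.69  1.94]
```

View pics/s50.png

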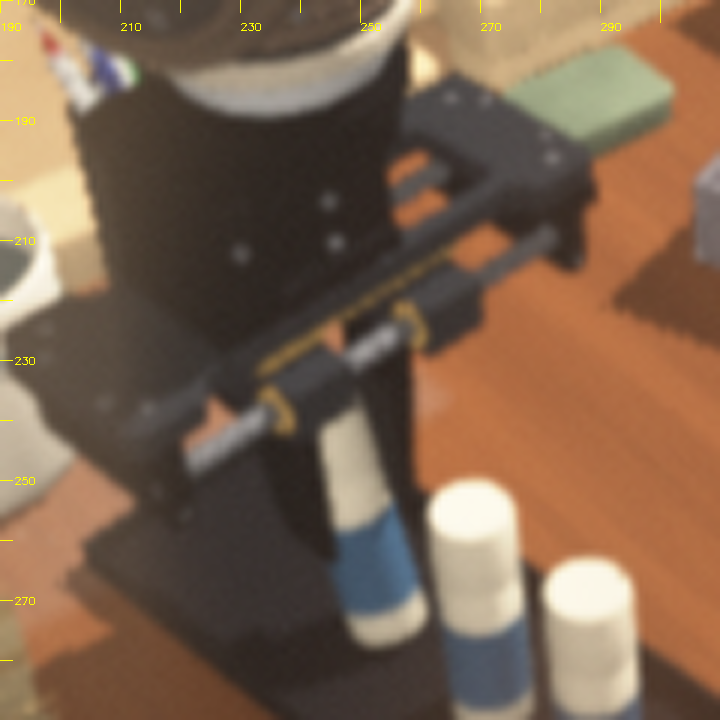

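```bash
python3 -m handwheel '[{"travel":[0,0,-2.5],"roll":0},{"travel":[-3,-0.4,-3],"roll":0},{"travel":[-6,-0.8,-2.5],"roll":0},{"travel":[-9,-1.1,-2],"roll":0},{"travel":[-9,-1.1,-2],"roll":0}]' 1
python3 - <<'E'
from h import *
st()
crop('scene',190,170,120,120,6,'pics/s51.png')
E
```

```text
t: 51.15
eef_pos: [479.2, 334.6, 44.7]
tcp_rot: [-2.8, 1.566, 0.462]
ft_force: [3.4, 0.4, 14.8]
opening: 0.28
t 51.1 pos [479.2 334.6  44.7] jawaz -83.1 xdir [ 0.  0. -1.] F [ 3.4  0.4 14.8] open 0.280 q [ 0.5   0.65  1.81 -0.    0.67  1.95]
```

View pics/s51.png

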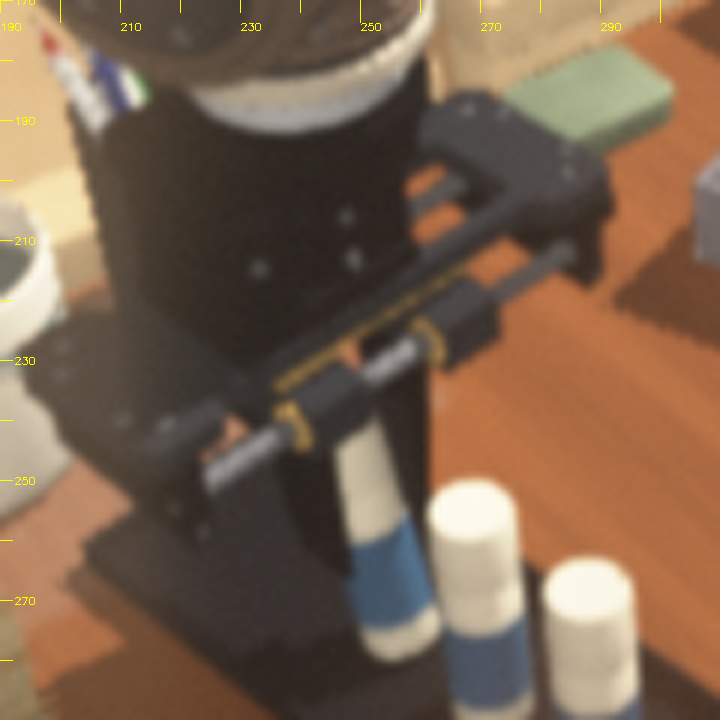

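```bash
python3 -m handwheel '[{"travel":[0,0,1],"roll":0},{"travel":[0,0,1],"roll":0},{"travel":[0,0,1],"roll":0},{"travel":[0,0,1],"roll":0},{"travel":[0,0,1],"roll":0}]' 0.1
python3 - <<'E'
from h import *
st()
crop('scene',190,170,120,120,6,'pics/s52.png')
E
```

```text
t: 51.7
eef_pos: [477.5, 333.7, 43.9]
tcp_rot: [0.473, 1.57, -2.548]
ft_force: [-0.3, 0.6, -0.1]
opening: 0.45
t 51.7 pos [477.5 333.7  43.9] jawaz -83.1 xdir [-0. -0. -1.] F [-0.3  0.6 -0.1] open 0.450 q [ 0.5   0.65  1.81 -0.    0.68  1.95]
```

View pics/s52.png

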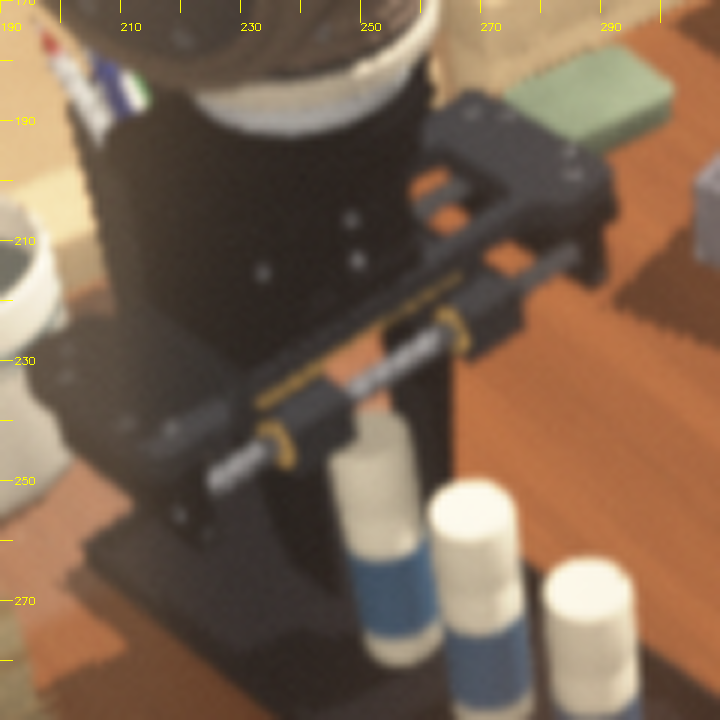

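```bash
python3 -m handwheel '[{"travel":[0,0,20],"roll":0},{"travel":[0,0,50],"roll":0},{"travel":[0,0,90],"roll":0},{"travel":[0,0,130],"roll":0},{"travel":[20,-50,130],"roll":0},{"travel":[30,-100,130],"roll":0},{"travel":[30,-150,130],"roll":0},{"travel":[30,-150,130],"roll":0}]' 0.1
python3 - <<'E'
from h import *
st()
s=optics.read_camera('scene'); t=optics.read_camera('top')
crop('scene',180,170,130,150,5,'pics/s53.png',s)
crop('top',150,170,100,140,5,'pics/t53.png',t)
crop('top',365,180,90,90,6,'pics/c53.png',t)
E
```

```text
t: 52.55
eef_pos: [507.6, 179.7, 174.2]
tcp_rot: [0.766, 1.57, -2.259]
ft_force: [-0.1, 0.4, -0.2]
opening: 0.453
t 52.5 pos [507.6 179.7 174.2] jawaz -83.3 xdir [-0. -0. -1.] F [-0.1  0.4 -0.2] open 0.453 q [ 0.22  0.42  1.82 -0.    0.91  1.67]
```

View pics/s53.png

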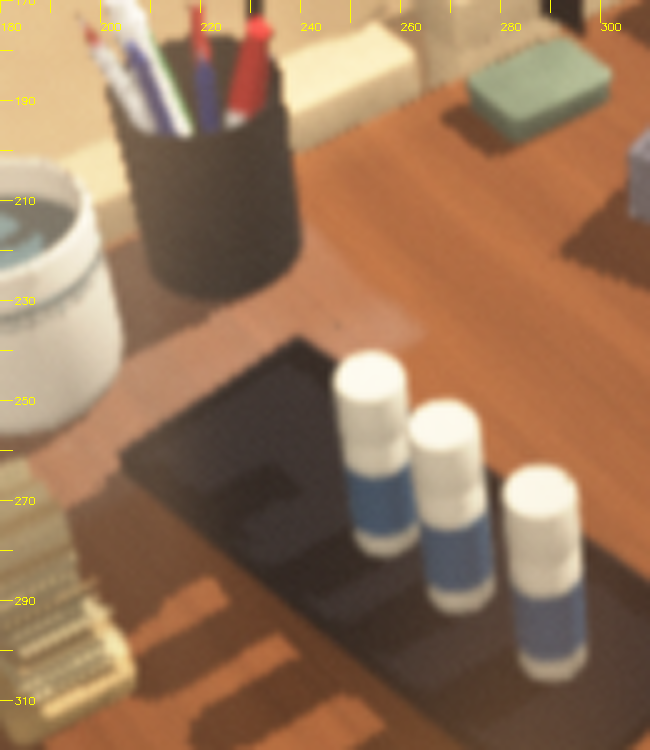

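View pics/t53.png

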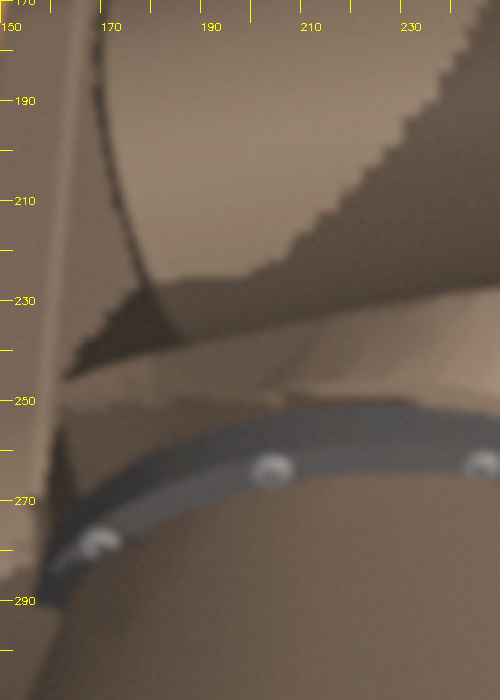

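View pics/c53.png

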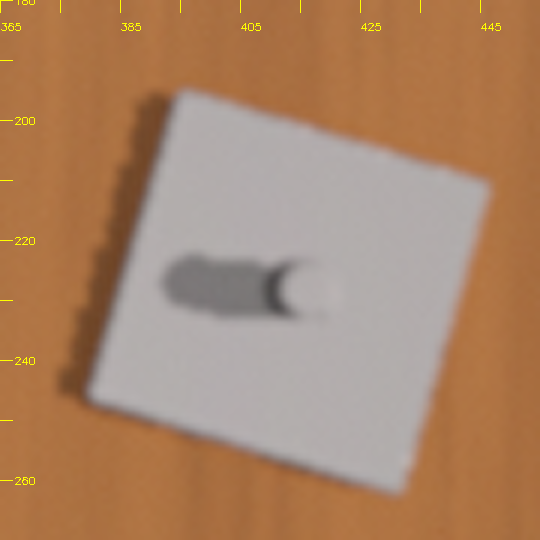

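```bash
python3 -m handwheel '[{"travel":[-4,-45,0],"roll":0},{"travel":[-8,-90,0],"roll":0},{"travel":[-12,-135,0],"roll":0},{"travel":[-16,-180,0],"roll":0},{"travel":[-20,-225,0],"roll":0},{"travel":[-24,-270,0],"roll":0},{"travel":[-28,-297,-30],"roll":0},{"travel":[-28,-297,-60],"roll":0}]' 0
python3 -m handwheel '[{"travel":[0,0,-30],"roll":0},{"travel":[0,0,-50],"roll":0},{"travel":[0,0,-50],"roll":0},{"travel":[0,0,-50],"roll":0}]' 0
python3 - <<'E'
from h import *
st()
s=optics.read_camera('scene'); t=optics.read_camera('top')
crop('scene',330,110,110,110,6,'pics/s54.png',s)
crop('top',180,150,250,150,3,'pics/t54.png',t)
E
```

```text
t: 53.45
eef_pos: [480.6, -115.1, 113.9]
tcp_rot: [2.599, 1.568, -0.424]
ft_force: [0.5, 1.1, -0.1]
opening: 0.5
t: 53.85
eef_pos: [480.2, -112.5, 64.4]
tcp_rot: [-0.408, 1.57, 2.855]
ft_force: [1.2, -0.4, 0.4]
opening: 0.499
t 53.9 pos [ 480.2 -112.5   64.4] jawaz -83.0 xdir [-0.  0. -1.] F [ 1.2 -0.4  0.4] open 0.499 q [-0.36  0.53  2.02 -0.    0.59  1.09]
```

View pics/s54.png

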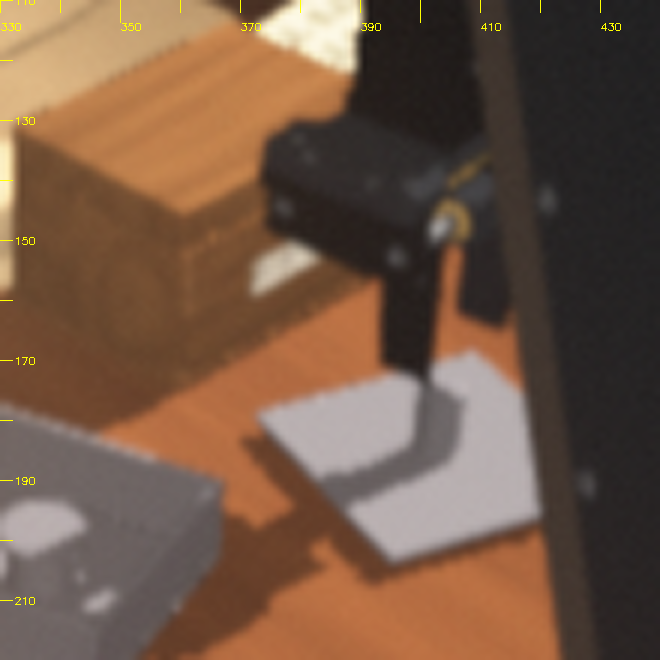

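View pics/t54.png

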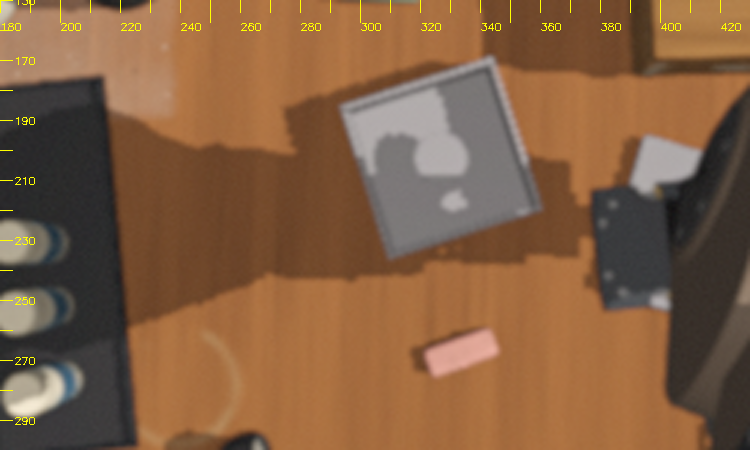

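```bash
python3 -m handwheel '[{"travel":[-0.5,-4.5,-15],"roll":0},{"travel":[-0.5,-4.5,-35],"roll":0},{"travel":[-0.5,-4.5,-49],"roll":0},{"travel":[-0.5,-4.5,-49],"roll":0},{"travel":[-0.5,-4.5,-49],"roll":0}]' 0
python3 - <<'E'
from h import *
st()
t=optics.read_camera('top'); 
crop('top',280,160,90,90,6,'pics/t55.png',t)
E
```

```text
t: 54.45
eef_pos: [479.7, -117.7, 16.1]
tcp_rot: [2.594, 1.57, -0.427]
ft_force: [0.4, 0.7, 0.0]
opening: 0.497
t 54.5 pos [ 479.7 -117.7   16.1] jawaz -83.1 xdir [ 0. -0. -1.] F [0.4 0.7 0. ] open 0.497 q [-0.37  0.62  2.05 -0.    0.47  1.08]
```

View pics/t55.png

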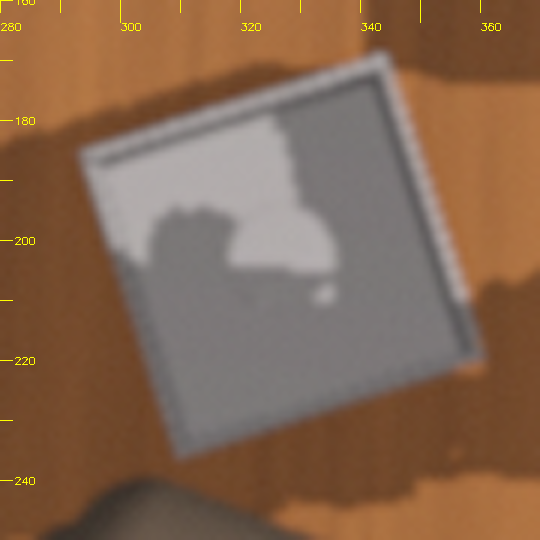

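```bash
python3 -m handwheel '[{"travel":[0,0,-2],"roll":0},{"travel":[0,0,-2],"roll":0},{"travel":[0,0,-2],"roll":0},{"travel":[0,0,-2],"roll":0},{"travel":[0,0,-2],"roll":0},{"travel":[0,0,-2],"roll":0}]' 1
python3 - <<'E'
from h import *
st()
c=np.array([px2w('top',u-.3,v-.3,40) for u,v in((293.3,184.7),(344.5,168.7),(360.7,219.2),(310,236.3))])[:,:2]
print(c.round(1),c.mean(0)); 
for i in range(4):
    d=c[(i+1)%4]-c[i]; print(np.hypot(*d),np.degrees(np.arctan2(d[1],d[0])))
k=np.array([px2w('top',u-.3,v-.3,10) for u,v in((396,195),(446.5,210.5),(432,262),(380,246.5))])[:,:2];print(k.mean(0))
E
```

```text
t: 55.1
eef_pos: [479.3, -117.8, 13.3]
tcp_rot: [2.369, 1.57, -0.652]
ft_force: [-0.4, 0.5, 3.4]
opening: 0.203
t 55.1 pos [ 479.3 -117.8   13.3] jawaz -83.1 xdir [ 0. -0. -1.] F [-0.4  0.5  3.4] open 0.203 q [-0.37  0.63  2.05 -0.    0.46  1.08]
[[562.1 131.2]
 [596.8  28.7]
 [495.6  -5.5]
 [459.4  95.1]] [528.47128688  62.37120869]
108.17561727742716 -71.32248905756934
106.78039932761428 -161.33207067558473
106.9678111251862 109.79790853245521
108.87870835474281 19.314478765067623
[ 479.88064559 -117.66863549]
```

```bash
python3 -m handwheel '[{"travel":[0,0,0],"roll":0},{"travel":[0,0,15],"roll":0},{"travel":[0,0,40],"roll":0},{"travel":[0,0,70],"roll":0},{"travel":[0,0,80],"roll":0},{"travel":[0,0,80],"roll":0}]' 1
python3 -m handwheel '[{"travel":[7,25,0],"roll":5},{"travel":[14,50,0],"roll":10},{"travel":[21,75,0],"roll":15},{"travel":[28,100,0],"roll":20},{"travel":[35,126,0],"roll":26},{"travel":[42,152,0],"roll":31},{"travel":[49,180,0],"roll":34.5},{"travel":[49,180,0],"roll":34.5}]' 1
python3 - <<'E'
from h import *
st()
crop('scene',270,90,130,120,6,'pics/s56.png')
E
```

```text
t: 55.7
eef_pos: [479.6, -117.9, 93.9]
tcp_rot: [2.607, 1.568, -0.414]
ft_force: [0.9, -0.3, -2.5]
opening: 0.201
t: 56.5
eef_pos: [528.1, 64.7, 91.4]
tcp_rot: [-0.833, 1.569, 3.036]
ft_force: [-0.0, -0.3, -2.0]
opening: 0.202
t 56.5 pos [528.1  64.7  91.4] jawaz -48.3 xdir [-0.  0. -1.] F [-0.  -0.3 -2. ] open 0.202 q [-0.    0.53  1.91  0.    0.71  0.84]
```

View pics/s56.png

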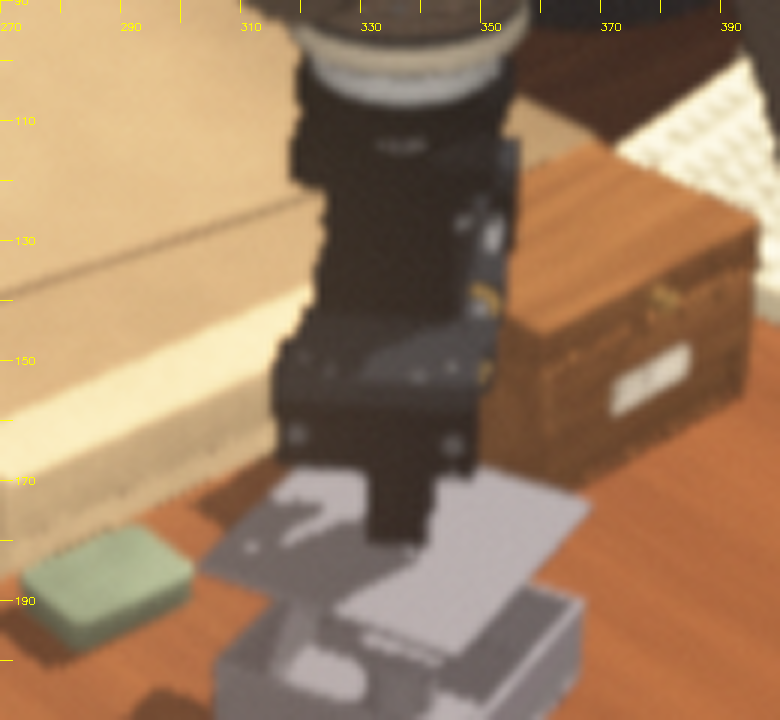

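```bash
python3 -m handwheel '[{"travel":[0,-1,-15],"roll":0},{"travel":[0,-1,-28],"roll":0},{"travel":[0,-1,-33],"roll":0},{"travel":[0,-1,-33],"roll":0},{"travel":[0,-1,-33],"roll":0}]' 1
python3 - <<'E'
from h import *
st()
crop('scene',270,110,130,120,6,'pics/s57.png')
E
```

```text
t: 57.05
eef_pos: [528.2, 61.0, 60.1]
tcp_rot: [-0.46, 1.571, -2.88]
ft_force: [0.4, -0.0, -1.4]
opening: 0.203
t 57.0 pos [528.2  61.   60.1] jawaz -48.6 xdir [-0. -0. -1.] F [ 0.4 -0.  -1.4] open 0.203 q [-0.01  0.58  1.93 -0.    0.63  0.84]
```

View pics/s57.png

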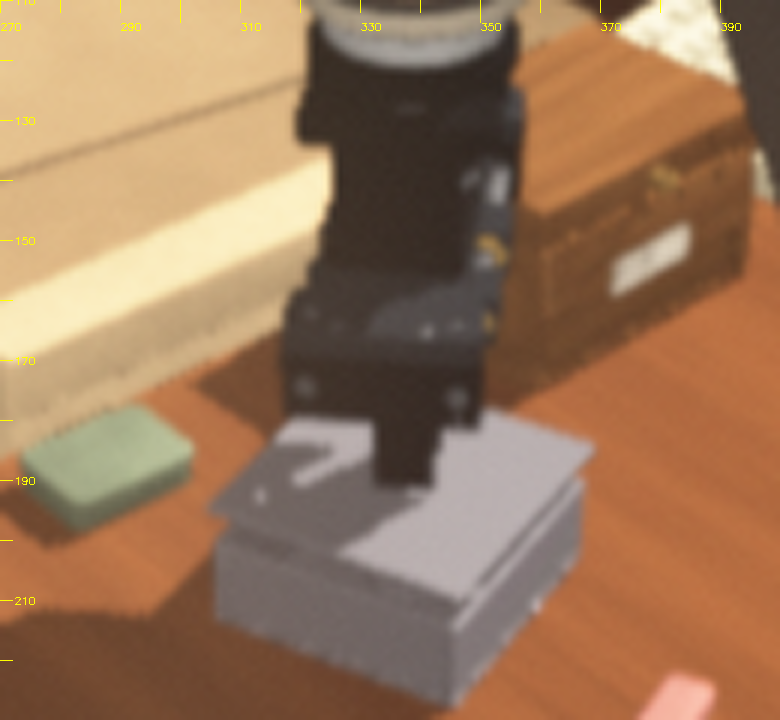

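```bash
python3 -m handwheel '[{"travel":[0.5,1.5,-4],"roll":0},{"travel":[0.5,1.5,-8],"roll":0},{"travel":[0.5,1.5,-8],"roll":0}]' 1
python3 -m handwheel '[{"travel":[0,0,-2],"roll":0},{"travel":[0,0,-4],"roll":0},{"travel":[0,0,-5],"roll":0},{"travel":[0,0,-5],"roll":0}]' 1
python3 - <<'E'
from h import *
st()
crop('scene',270,110,130,120,6,'pics/s58.png')
E
```

```text
t: 57.4
eef_pos: [528.5, 62.9, 51.8]
tcp_rot: [-0.559, 1.57, -2.978]
ft_force: [0.0, 0.2, -2.1]
opening: 0.205
t: 57.8
eef_pos: [528.7, 62.8, 47.4]
tcp_rot: [1.777, 1.571, -0.642]
ft_force: [-0.6, -0.0, 2.5]
opening: 0.2
t 57.8 pos [528.7  62.8  47.4] jawaz -48.6 xdir [ 0. -0. -1.] F [-0.6 -0.   2.5] open 0.200 q [-0.01  0.6   1.94 -0.    0.6   0.84]
```

View pics/s58.png

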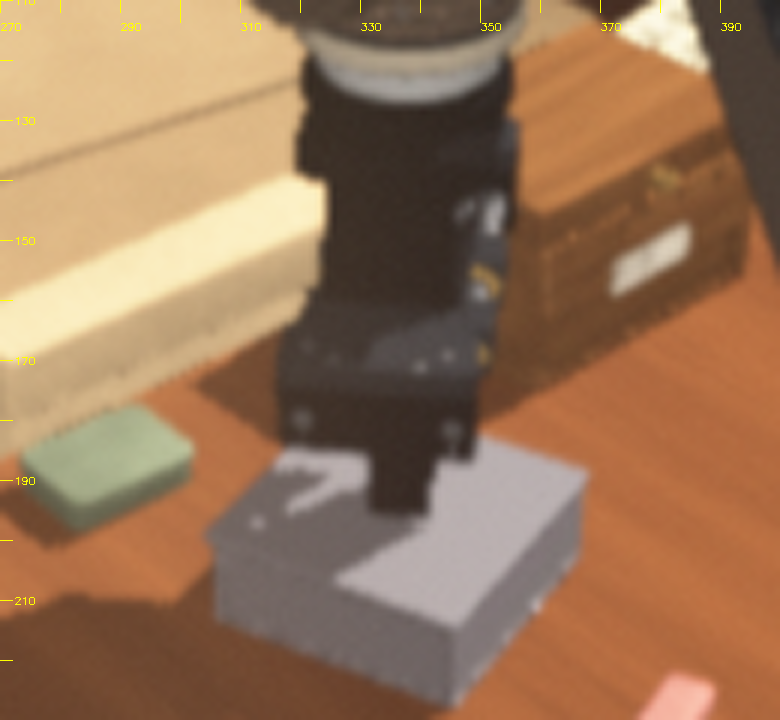

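Seated at TCP 47.4, right at the expected 34 mm, with light contact. I'll release and back off.

```bash
python3 -m handwheel '[{"travel":[0,0,0],"roll":0},{"travel":[0,0,0],"roll":0},{"travel":[0,0,0],"roll":0},{"travel":[0,0,0],"roll":0},{"travel":[0,0,0],"roll":0}]' 0
python3 -m handwheel '[{"travel":[0,0,20],"roll":0},{"travel":[0,0,60],"roll":0},{"travel":[0,0,110],"roll":0},{"travel":[0,-40,120],"roll":0},{"travel":[-10,-90,120],"roll":0},{"travel":[-20,-140,120],"roll":0},{"travel":[-30,-190,120],"roll":0},{"travel":[-40,-240,120],"roll":0}]' 0
python3 -m handwheel '[{"travel":[-20,-50,0],"roll":0},{"travel":[-40,-100,0],"roll":0},{"travel":[-50,-130,0],"roll":0},{"travel":[-50,-130,0],"roll":0}]' 0
python3 - <<'E'
from h import *
st()
s=optics.read_camera('scene'); t=optics.read_camera('top')
crop('scene',180,160,220,160,3,'pics/s59.png',s)
crop('top',150,120,230,190,3,'pics/t59.png',t)
crop('top',280,160,90,90,6,'pics/u59.png',t)
E
```

```text
t: 58.35
eef_pos: [528.7, 62.8, 47.1]
tcp_rot: [1.647, 1.571, -0.772]
ft_force: [0.4, -0.6, -0.6]
opening: 0.492
t: 59.15
eef_pos: [488.8, -175.1, 167.3]
tcp_rot: [1.892, 1.57, -0.527]
ft_force: [1.4, 1.0, 1.0]
opening: 0.501
t: 59.55
eef_pos: [438.1, -307.2, 167.0]
tcp_rot: [1.196, 1.57, -1.227]
ft_force: [-0.4, 0.6, 0.1]
opening: 0.496
t 59.5 pos [ 438.1 -307.2  167. ] jawaz -48.8 xdir [ 0. -0. -1.] F [-0.4  0.6  0.1] open 0.496 q [-0.73  0.42  1.83 -0.    0.88  0.12]
```

View pics/s59.png

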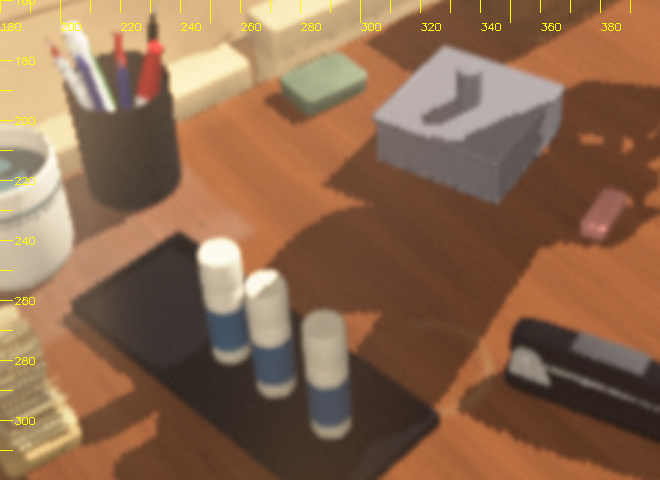

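View pics/t59.png

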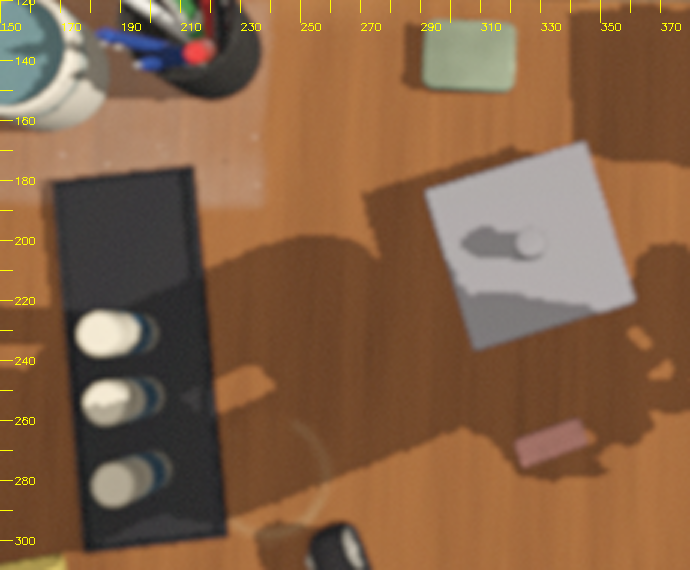

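View pics/u59.png

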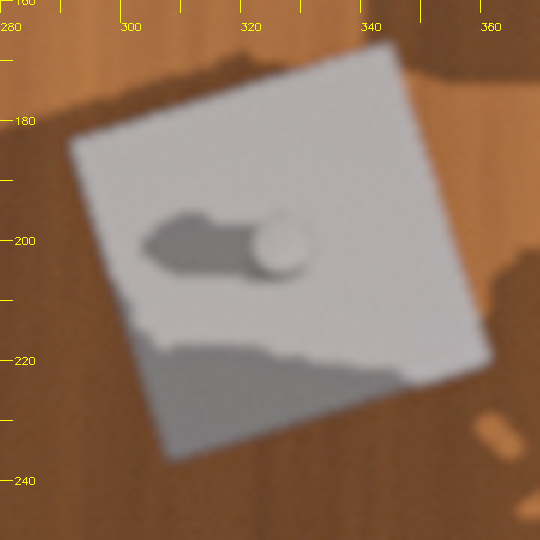

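Run:
```python
from h import *
c=np.array([px2w('top',u-.3,v-.3,44) for u,v in((291.7,183.8),(345.3,167),(362,220),(308.7,236.8))])[:,:2]
print(c.mean(0)); 
for i in range(4):
    d=c[(i+1)%4]-c[i]; print(round(np.hypot(*d),1),round(np.degrees(np.arctan2(d[1],d[0]))%90,1))
s=optics.read_camera('scene'); t=optics.read_camera('top')
pl=[]
for (u,v) in ((183.5,230.8),(184.5,253.8),(187.5,281.3)):
    p=px2w('top',u,v,94); print(p)
    pl+=[(circ([p[0],p[1],z],[0,0,1],13.5),col) for z,col in((4,(0,255,0)),(94,(0,0,255)))]
pl+=[(sq((528.5,62.4),np.radians(18.9),56,56,44),(0,255,0)),(sq((528.5,62.4),np.radians(18.9),54,54,0),(0,255,0))]
over('top',t,pl,160,200,80,100,6,'pics/v1.png'); over('scene',s,pl,230,170,140,130,5,'pics/v2.png')
```

```text
[528.86355174  62.8239366 ]
112.8 18.7
111.4 18.4
111.2 18.7
111.3 19.2
[464.67118216 330.54959424  94.        ]
[421.89263545 326.76330282  94.        ]
[371.25128924 318.92078716  94.        ]
```

View pics/v1.png

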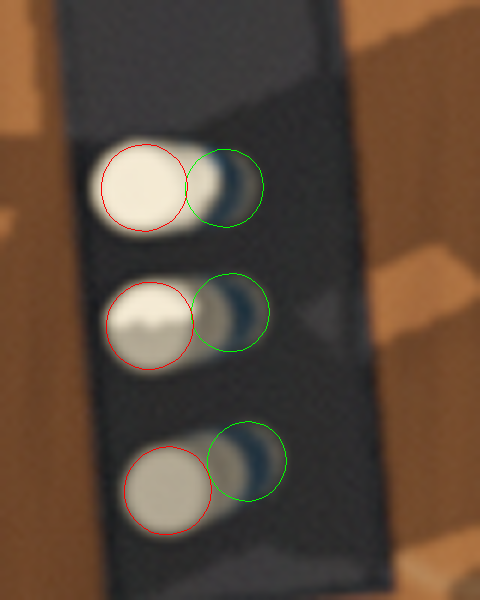

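View pics/v2.png

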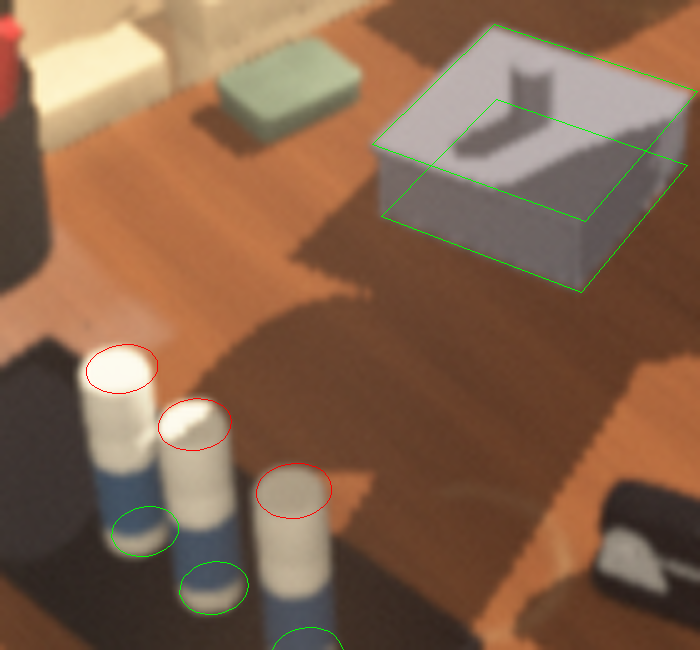

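```bash
python3 -c "
from h import *; st()
from cell import job; print(job.job_done())"
```

```text
t 59.8 pos [ 439.6 -302.4  167.1] jawaz -48.6 xdir [-0.  0. -1.] F [-0.   0.6  0.2] open 0.499 q [-0.73  0.42  1.84  0.    0.89  0.12]
the job is handed in; nothing more can be done
None
```

The job is done and handed in at about 60 s of robot time. All three glue sticks that were present stand cap up on the tray floor, and the cover is on the emptied bin.

**Sticks:** I levered the first two upright against the bin post. The third slipped out of the grip twice, so I straightened it against the bin's outer wall and then the wooden box.

**Last checks:**
- **Stick tilt:** in both pictures the sticks match the outlines of upright ones to within a few pixels. I did not measure their tilt as an angle.
- **Cover position:** in the top view it is within about 1 mm of the bin centre. It is turned 18.4–19.2° against about 19° for the bin.
- **Cover height:** the finger height at seating matched the expected 34 mm, and its outline in the scene view lies level on the rim.
- **Bystanders:** the mint tin and the eraser look unmoved; I did not measure them.
- **Robot:** the arm is clear of everything, and the tool force reads about zero.

**Disagreement between cameras:** early on, the two cameras put the bin about 3 mm apart. I used the top camera for the final placing, and it agreed with where the fingers closed on the cover's knob.

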